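# Tip the bar bits into their box and clamp the lid

## Robot

A 6-joint arm with a two-finger parallel gripper is mounted at the origin on the work surface. World frame = base frame: x ahead of the robot, y to its left, z up, the work surface at z = 0. Lengths are in mm, angles in rad, forces in N, time in s.
With the tool pointing down it reaches from about 325 to 850 mm from the base axis. Payload 15.5 kg.
Tool frame: the origin (TCP) lies midway between the tips of the shut fingers; the grasp point (between the pads) lies 19 mm behind it; z points along the fingers, y is the direction in which the jaws open and shut (so a half turn about z gives the same grasp; the last joint's range is limited). The gripper opens to 91 mm and grips with 3 to 60 N. Pads are 32 mm wide; open, the fingers measure 118 mm over their backs; the gripper's body (76 mm by 178 mm) begins 60 mm behind the grasp point.
Start: joints at [-1.444, 0.494, 1.345, -0, 1.302, -0.096], TCP at [138.102, -609.552, 213.915] pointing down, gripper open.
Joint ranges: [-2.91, 2.91], [-0.82, 2.16], [0.22, 2.67], [-1.22, 4.37], [0.12, 2.79], [-3.08, 3.08]. Speed limits (rad/s): [1.89, 1.89, 2.57, 3.01, 3.01, 3.01].

## Interface

Orientations are given as [roll, pitch, yaw] about the fixed x, y, z axes, in that order (R = Rz(yaw) Ry(pitch) Rx(roll)).
In Python, from plant import arm gives the robot as it stands. The module is installed in compiled form; this text tells all that it offers.
- The arm moves only by the tool play_rows, never from a script. Its argument "motion" is a list of rows, each an object of numbers: "dx", "dy", "dz": the shift along the tool's x, y, z scaled (see below); "ax", "ay", "az": the turn, a rotation vector about the tool's x, y, z scaled (see below). A call has 1 to 20 rows; each row is the pose to reach, as a shift and turn from the pose commanded when the call began, along the tool's axes at that moment; what a row does not reach only later rows make up. The controller multiplies each number of a shift by 0.8 m and each number of a turn by pi/4 rad. A row lasts 1/12 s, in which the tool goes at most 41.7 mm and 7.16 degrees, less where a joint would pass 70% of its speed; a pose out of reach is approached as far as the arm can. A call with a number of a shift or a turn outside -1 to 1 is refused whole. A call with a gripper value outside its range is refused whole. "hand" is the closure, from 0 (fully open) to 1 (shut), set as the call begins (left out, the last holds). The fingers move at their own pace and stop on an object; the grip force is fixed at half the most. Time passes only in rows, so rows that repeat a pose let the fingers close. It gives the time, the measured TCP pose, the force and the opening at its end, in the units of the state.
- arm.state(): the state, without advancing time (a new reading comes with each control period).
- arm.camera(name): name is "scene" or "top" or "wrist"; returns the picture (384x512x3 uint8, red, green, blue); there is no depth.
- arm.camera_params(name): a dict with "fx", "fy", "cx", "cy" (pixels), "k1" (the pictures are not rectified: a ray, as slopes to the right and down, at radius r is drawn at 1 + k1 r^2 times it, then the intrinsics apply), "R" (3x3) and "t" (3): a world point X has camera coordinates R X + t. Camera axes: x right, y down, z forward; pixel columns grow to the right and rows downward; lengths in mm; the calibration is good to about 2 mm. A picture is of the moment at which its call begins: read the wrist's pose just before it. camera_params takes no time and is no camera call; for the wrist camera it gives the pose at the moment of the call.
- arm.hand_in(): hands the job in, once; it reports no verdict.
The state is a dict: "clock": time; "qpos": joint angles; "joint_vel": joint speeds; "effort": joint torques, N m; "tool_pos": TCP position; "ee_rot": TCP orientation; "force": force on the tool from outside, world axes, zero at the start; "moment": the same for the moment, N m; "width": finger opening in mm.
Only numpy, scipy, OpenCV 4.12 (cv2) and the standard library are available. Lean on these libraries where they do the work, as an engineer would, in place of code of your own. Each camera call takes 0.05 s, during which the arm holds its last target.

## Task

Put the bar bits away in the oak box: first carry the aluminium tray to the box and tip it, lip low over the mouth, so that its steel chilling blocks slide in, and only when all of them are in do the same with the wooden tray and its cork chocks (a piece that strays may be put in by hand). Set each empty tray back flat on its own felt mat. When every piece is in, put the lid squarely on the box and swing the clamp bar fully over it, without disturbing the other things on the trolley.

Things in the scene. Friction and masses are not known exactly. Their poses are not given: they have to be found in the camera images.
- bar_box: open oak box standing fixed on the trolley, outside 150 (x) x 140 (y) x 120 mm high, walls and floor 6 mm (inside 138 x 128 mm, 114 mm deep). Origin: centre of its underside; the clamp post (16 mm thick) stands outside the middle of its +y wall, 90 mm from the centre.
- box_mouth (a point): centre of the box's mouth, at rim height (120 mm).
- clamp (a joint): flat brass bar turning about the upright post, underside 131 mm above the trolley top (3 mm over the seated lid), 16 mm wide, 12 mm thick, 62 mm from pivot axis to end. 0 rad: fully shut, against a stop, pointing to box -y over the lid; grows to 1.9 as it opens (1.57: points to box -x, alongside the box). Starts at 1.5 to 1.8. Stays where left; about 1 N at its knob moves it.
- clamp_knob (a point): top centre of the upright knob near the clamp bar's end, 16 mm across and 22 mm tall (from 143 to 165 mm above the trolley top), 48 mm from the pivot axis, to push or pinch.
- lid: loose oak lid, 220 g: plate 150 (x) x 140 (y) x 8 mm, beneath it a plug 122 x 112 x 8 mm that drops into the box's mouth with 8 mm of play all round, on top a brass grip bar 50 (x) x 16 (y) x 32 mm tall; 48 mm high in all. Origin: centre of the plug's underside (112 mm above the box's origin when seated). Starts right way up between robot and box.
- steel_tray: aluminium tray on its felt mat, carrying the steel chilling blocks: flat floor 130 x 92 mm, 5 mm thick, 24 mm side walls, 30 mm back wall at -x, no wall at the +x lip. Behind the back wall a straight handle fin along x (x -127 to -65 mm), 14 mm wide, 12 to 48 mm above the underside, to pinch across its width. 160 g empty. Origin: centre of the floor's underside.
- steel_tray_lip (a point): middle of the open lip of the aluminium tray, on its floor's upper face.
- wood_tray: pale wooden tray on its felt mat, carrying the cork bottle chocks: flat floor 130 x 92 mm, 5 mm thick, 24 mm side walls, 30 mm back wall at -x, no wall at the +x lip. Behind the back wall a straight handle fin along x (x -127 to -65 mm), 14 mm wide, 12 to 48 mm above the underside, to pinch across its width. 160 g empty. Origin: centre of the floor's underside.
- wood_tray_lip (a point): middle of the open lip of the wooden tray, on its floor's upper face.
- steel_tray_spot (a point): on top of the aluminium tray's own felt mat (grey, 210 x 115 mm, 3 mm thick, fixed): where the tray's origin lies when tray and handle are centred on the mat; x along the mat's length, lip end to +x.
- wood_tray_spot (a point): on top of the wooden tray's own felt mat (grey, 210 x 115 mm, 3 mm thick, fixed): where the tray's origin lies when tray and handle are centred on the mat; x along the mat's length, lip end to +x.
- chill0: plain steel chilling block, 30 x 60 x 24 mm, 65 g: one of two or three such blocks lying across the aluminium tray at the start (absent ones read None). Origin: centre of its underside as laid; long side along its y.
- chill1: plain steel chilling block, 30 x 60 x 24 mm, 65 g: one of two or three such blocks lying across the aluminium tray at the start (absent ones read None). Origin: centre of its underside as laid; long side along its y.
- chill2: plain steel chilling block, 30 x 60 x 24 mm, 65 g: one of two or three such blocks lying across the aluminium tray at the start (absent ones read None). Origin: centre of its underside as laid; long side along its y.
- chock0: cork bottle chock, 30 x 60 mm and 30 mm high, its top 12 mm stepped in to 20 mm wide, 18 g: one of two or three such chocks lying across the wooden tray at the start (absent ones read None). Origin: centre of its underside as laid; long side along its y.
- chock1: cork bottle chock, 30 x 60 mm and 30 mm high, its top 12 mm stepped in to 20 mm wide, 18 g: one of two or three such chocks lying across the wooden tray at the start (absent ones read None). Origin: centre of its underside as laid; long side along its y.
- chock2: cork bottle chock, 30 x 60 mm and 30 mm high, its top 12 mm stepped in to 20 mm wide, 18 g: one of two or three such chocks lying across the wooden tray at the start (absent ones read None). Origin: centre of its underside as laid; long side along its y.
- jug: bystander, loose: glass cocktail jug, 92 mm across, 170 mm tall, with a side handle. Origin: centre of its underside.
- bottle: bystander, loose: closed amber glass bottle with a swing-top clip, 74 mm across, 243 mm tall. Origin: centre of its underside.
- julep_cup: bystander, loose: steel julep cup, 80 mm across, 100 mm tall. Origin: centre of its underside.
- ice_tray: bystander, loose: grey silicone ice tray, 90 x 160 x 35 mm. Origin: centre of its underside.
- coasters: bystander, loose: stack of round cork coasters, 84 mm across, 20 mm high. Origin: centre of its underside.
- bar_spoon: bystander, loose: steel bar spoon, 160 mm long, lying flat. Origin: about mid-length, underside.

How it is judged:
By the outcome, as a careful person would: the job done as asked, in the order asked, and still so for the second after the job is handed in, with the robot touching nothing.
Of chill0, chill1, chill2 only 2 to 3 are there at a start; the rules pass over those that are not, and their reading is None.
Of chock0, chock1, chock2 only 2 to 3 are there at a start; the rules pass over those that are not, and their reading is None.
At some moment in a run one of lid, chill0, chill1, chill2, chock0, chock1, chock2 may be knocked a few centimetres aside while the robot is not near it.
It also fails if it takes over 208 s, if anything falls off the work surface, if the arm or the gripper's body presses on something with over 40 N, if the wrist force passes 120 N, or if a joint passes its speed limit or range.

## Working session

There is one attempt and no reset: what is moved stays moved. The work goes in short steps, Python scripts to look and compute and a tool call to move; the robot and the scene stay as the last step left them, time stands still between calls to the robot, and variables do not carry over. Pictures are saved under pics/ and viewed, and the job is handed in when it is done.

Besides the shell and the picture viewer there is one more tool, called as name(argument=value, ...), one argument or row to a line, values as JSON. play_rows: Moves the arm, as the interface text tells. Its arguments: {"type":"object","properties":{"motion":{"type":"array"},"hand":{"type":"number"}},"required":["motion"]}

```bash
mkdir -p pics
python3 - <<'E'
from plant import arm
import cv2
print(arm.state())
for n in ["scene","top","wrist"]:
    p=arm.camera_params(n); print(n,p)
    im=arm.camera(n); cv2.imwrite(f"pics/{n}0.png",cv2.cvtColor(im,cv2.COLOR_RGB2BGR))
E
```

```text
{'clock': 0.0, 'qpos': array([-1.44348822e+00,  4.94215639e-01,  1.34611882e+00, -1.68553402e-05,
        1.30250352e+00, -9.55248573e-02]), 'joint_vel': array([ 1.55561045e-03, -1.15364483e-03,  7.69611678e-04,  1.52933127e-03,
        3.10234016e-05,  7.27116706e-04]), 'effort': array([-1.36027636e-03, -8.78836513e+01, -3.81858766e+01,  7.06256018e-02,
        5.35253808e-02, -1.10790356e-04]), 'tool_pos': array([ 138.05513309, -609.17519624,  213.32225936]), 'ee_rot': array([-3.14035145e+00, -1.02606153e-04,  2.22837375e-01]), 'force': array([0.12073189, 0.66964133, 0.16373006]), 'moment': array([ 0.04902523, -0.02219771,  0.01065373]), 'width': 91.25513561898316}
scene {'fx': 420.92528417383164, 'fy': 420.92528417383164, 'cx': 258.4237260535849, 'cy': 193.46359516745596, 'k1': 0.010750483502987553, 'R': array([[ 0.18252539,  0.98318784,  0.0051138 ],
       [ 0.61379605, -0.10988287, -0.78178013],
       [-0.7680748 ,  0.14583355, -0.62353323]]), 't': array([ -88.46848451, -284.56822427, 1704.84092165])}
top {'fx': 360.4984567972498, 'fy': 360.4984567972498, 'cx': 253.24601331126024, 'cy': 195.08448286791196, 'k1': 0.022272408932880003, 'R': array([[-0.0024282 , -0.99996588,  0.00789599],
       [-0.99008793,  0.00129524, -0.14044291],
       [ 0.14042789, -0.00815875, -0.99005729]]), 't': array([-19.03235006, 611.66736425, 947.94112016])}
wrist {'fx': 317.60485982445965, 'fy': 317.60485982445965, 'cx': 252.07478750775516, 'cy': 188.08412848647956, 'k1': -0.0780535120051056, 'R': array([[ 0.22125756, -0.97521454, -0.00130296],
       [-0.93544714, -0.21261237,  0.28237321],
       [-0.27565149, -0.06125836, -0.95930374]]), 't': array([-624.12323408,  -31.38822992,  390.95370512])}
```

View pics/scene0.png

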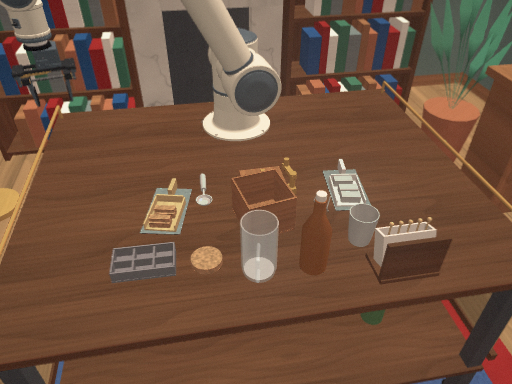

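View pics/top0.png

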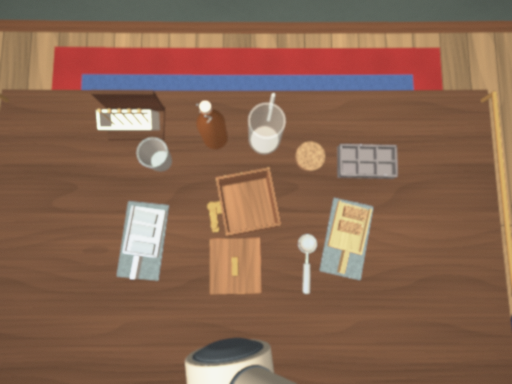

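View pics/wrist0.png

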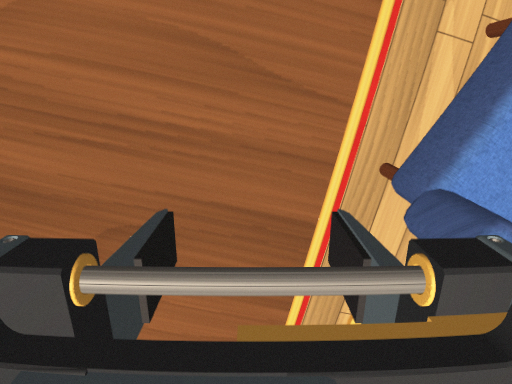

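```bash
cat > h.py <<'E'
import numpy as np, cv2
from scipy.spatial.transform import Rotation as Ro
from plant import arm
def proj(P,p):
    c=p["R"]@np.asarray(P,float)+p["t"]; s=c[:2]/c[2]; s=s*(1+p["k1"]*(s@s))
    return np.array([p["fx"]*s[0]+p["cx"],p["fy"]*s[1]+p["cy"]])
def ray(uv,p):
    d=np.array([(uv[0]-p["cx"])/p["fx"],(uv[1]-p["cy"])/p["fy"]]); s=d.copy()
    for _ in range(20): s=d/(1+p["k1"]*(s@s))
    return -p["R"].T@p["t"], p["R"].T@np.array([s[0],s[1],1.])
def onz(uv,p,z):
    o,d=ray(uv,p); return o+d*(z-o[2])/d[2]
def snap(n,name=None,crop=None,k=1):
    p=arm.camera_params(n); im=cv2.cvtColor(arm.camera(n),cv2.COLOR_RGB2BGR)
    if name:
        o=im
        if crop: x0,y0,x1,y1=crop; o=im[y0:y1,x0:x1]
        cv2.imwrite("pics/"+name+".png",cv2.resize(o,None,fx=k,fy=k,interpolation=cv2.INTER_CUBIC))
    return im,p
def pose(s=None):
    s=s or arm.state(); return Ro.from_euler("xyz",s["ee_rot"]).as_matrix(),np.array(s["tool_pos"])
E
python3 - <<'E'
import cv2
im=cv2.imread("pics/top0.png")
cv2.imwrite("pics/tA.png",cv2.resize(im[190:300,100:280],None,fx=4.4,fy=4.4,interpolation=cv2.INTER_CUBIC))
cv2.imwrite("pics/tB.png",cv2.resize(im[150:300,200:400],None,fx=4,fy=4,interpolation=cv2.INTER_CUBIC))
E
```

```text
(no output)
```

View pics/tA.png

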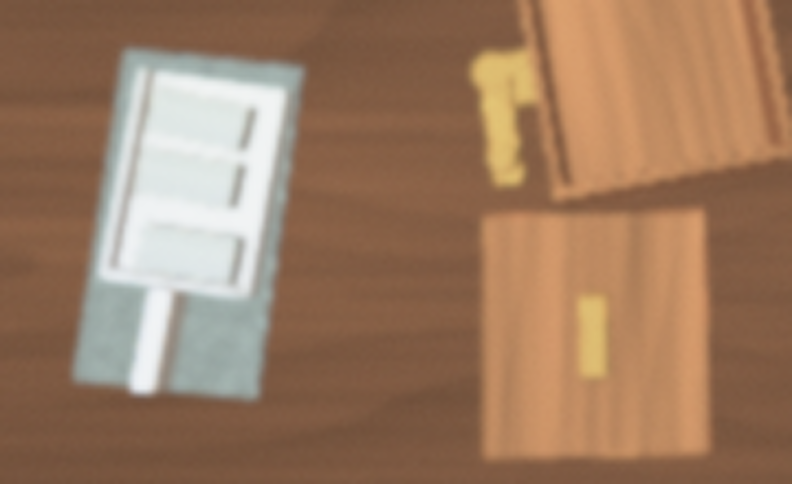

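View pics/tB.png

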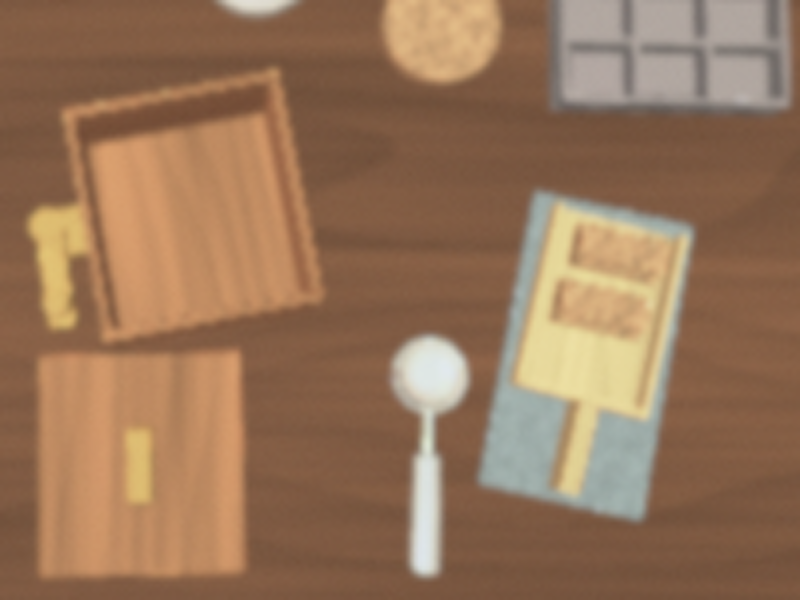

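Run:
```python
from h import *
p=arm.camera_params("top")
A=lambda u,v:(u/4.4+100-.4,v/4.4+190-.4)
B=lambda u,v:(u/4+200-.4,v/4+150-.4)
def q(n,pts,z):
    P=np.array([onz(x,p,z) for x in pts])[:,:2]
    r=cv2.minAreaRect(P.astype(np.float32))
    c=P.mean(0); print(n,"c",c.round(1),"edges",[ (np.linalg.norm(P[(i+1)%len(P)]-P[i]).round(1), np.degrees(np.arctan2(*(P[(i+1)%len(P)]-P[i])[::-1])).round(1)) for i in range(len(P))])
q("smat",[A(124,48),A(303,66),A(258,400),A(72,382)],3)
q("wmat",[B(537,190),B(694,229),B(641,522),B(479,486)],3)
q("box",[B(65,110),B(277,68),B(323,298),B(108,340)],120)
q("lid",[B(38,354),B(241,350),B(246,575),B(40,577)],16)
q("grip",[B(125,430),B(150,430),B(152,502),B(127,502)],48)
q("sfin",[A(163,290),A(143,393)],51)
q("wfin",[B(587,404),B(566,494)],51)
q("knob",[A(495,60)],165); q("barend",[A(507,183)],143)
q("sback",[A(100,275),A(247,297)],33)
q("wback",[B(514,384),B(645,418)],33)
```

```text
smat c [491.  289.1] edges [(np.float64(116.0), np.float64(-95.9)), (np.float64(211.5), np.float64(174.2)), (np.float64(116.8), np.float64(84.2)), (np.float64(211.8), np.float64(-6.0))]
wmat c [ 494.3 -282.9] edges [(np.float64(114.3), np.float64(-104.3)), (np.float64(209.1), np.float64(167.0)), (np.float64(114.0), np.float64(77.6)), (np.float64(212.8), np.float64(-12.9))]
box c [587.5  -6.1] edges [(np.float64(138.1), np.float64(-78.6)), (np.float64(149.8), np.float64(-169.4)), (np.float64(136.9), np.float64(100.9)), (np.float64(148.6), np.float64(11.1))]
lid c [420.9  30.4] edges [(np.float64(140.9), np.float64(-89.0)), (np.float64(151.7), np.float64(-179.0)), (np.float64(139.7), np.float64(90.3)), (np.float64(150.1), np.float64(1.4))]
grip c [420.4  30.9] edges [(np.float64(16.7), np.float64(-90.2)), (np.float64(47.0), np.float64(-178.1)), (np.float64(16.5), np.float64(89.8)), (np.float64(47.0), np.float64(2.0))]
sfin c [419.  293.8] edges [(np.float64(61.2), np.float64(171.5)), (np.float64(61.2), np.float64(-8.5))]
wfin c [ 431.1 -260.2] edges [(np.float64(61.0), np.float64(164.5)), (np.float64(61.0), np.float64(-15.5))]
knob c [574.7  79.5] edges [(np.float64(0.0), np.float64(0.0))]
barend c [508.9  74.3] edges [(np.float64(0.0), np.float64(0.0))]
sback c [451.2 288.6] edges [(np.float64(91.2), np.float64(-98.7)), (np.float64(91.2), np.float64(81.3))]
wback c [ 462.3 -267.9] edges [(np.float64(91.0), np.float64(-104.6)), (np.float64(91.0), np.float64(75.4))]
```

```bash
cat >> h.py <<'E'
D=np.pi/180
def Rt(psi,beta): return Ro.from_euler("xyz",[np.pi,beta*D,psi*D]).as_matrix()
def rel(P,R,start=None):
    R0,p0=start or pose()
    d=R0.T@(np.asarray(P)-p0); w=Ro.from_matrix(R0.T@R).as_rotvec()
    dist=np.linalg.norm(d); ang=np.degrees(np.linalg.norm(w))
    print("shift",(d/800).round(4),"turn",(w/(np.pi/4)).round(4),"dist %.0f ang %.1f minrows %.1f"%(dist,ang,max(dist/41.7,ang/7.16)))
    return d,w
def tcp_for_tray(org,psi,theta,a=25,gx=-90,gz=32):
    """tray origin pose -> TCP pos,R ; theta = lip-down tip"""
    T=Ro.from_euler("xyz",[0,theta*D,psi*D]).as_matrix()
    g=np.asarray(org)+T@np.array([gx,0,gz]); R=Rt(psi,theta-a)
    return g+R[:,2]*19,R
E
python3 - <<'E'
from h import *
P,R=tcp_for_tray([514.5,279.3,3],-8.5,0)
print(P)
A=P-R[:,2]*140
print(A)
rel([250,-500,260],Rt(5,0))
print("via to pre"); rel(A,R)
E
```

```text
[433.43011943 291.41597483  17.78015205]
[374.91345633 300.16134873 144.66324223]
shift [ 0.1666 -0.1024 -0.0581] turn [-0.0012 -0.      0.1725] dist 163 ang 7.8 minrows 3.9
via to pre
shift [ 0.5399 -1.0432  0.087 ] turn [-0.1042  0.5492  0.4647] dist 942 ang 32.7 minrows 22.6
```

Run:
```python
from h import *
rel([430,0,280],Rt(0,0))
P,R=tcp_for_tray([514.5,279.3,3],-8.5,0)
rel(P-R[:,2]*140,R,(Rt(0,0),np.array([430,0,280])))
```

```text
shift [ 0.5242 -0.6622 -0.0825] turn [-0.0012  0.      0.2837] dist 679 ang 12.8 minrows 16.3
shift [-0.0689 -0.3752  0.1692] turn [-0.0412  0.5545  0.1859] dist 334 ang 26.4 minrows 8.0
```

play_rows(
  motion=[
    {"dx": 0.524, "dy": -0.662, "dz": -0.082, "az": 0.284},
    {"dx": 0.524, "dy": -0.662, "dz": -0.082, "az": 0.284},
    {"dx": 0.524, "dy": -0.662, "dz": -0.082, "az": 0.284},
    {"dx": 0.524, "dy": -0.662, "dz": -0.082, "az": 0.284},
    {"dx": 0.524, "dy": -0.662, "dz": -0.082, "az": 0.284},
    {"dx": 0.524, "dy": -0.662, "dz": -0.082, "az": 0.284},
    {"dx": 0.524, "dy": -0.662, "dz": -0.082, "az": 0.284},
    {"dx": 0.524, "dy": -0.662, "dz": -0.082, "az": 0.284},
    {"dx": 0.524, "dy": -0.662, "dz": -0.082, "az": 0.284},
    {"dx": 0.524, "dy": -0.662, "dz": -0.082, "az": 0.284},
    {"dx": 0.524, "dy": -0.662, "dz": -0.082, "az": 0.284},
    {"dx": 0.524, "dy": -0.662, "dz": -0.082, "az": 0.284},
    {"dx": 0.524, "dy": -0.662, "dz": -0.082, "az": 0.284},
    {"dx": 0.524, "dy": -0.662, "dz": -0.082, "az": 0.284},
    {"dx": 0.524, "dy": -0.662, "dz": -0.082, "az": 0.284},
    {"dx": 0.524, "dy": -0.662, "dz": -0.082, "az": 0.284},
    {"dx": 0.524, "dy": -0.662, "dz": -0.082, "az": 0.284},
    {"dx": 0.524, "dy": -0.662, "dz": -0.082, "az": 0.284},
  ],
  hand=0.5,
)

```text
invalid input
```

Run:
```python
from h import *
s=arm.state();print(s["clock"],s["qpos"].round(3),s["width"],s["force"].round(2))
P,R=tcp_for_tray([514.5,279.3,3],-8.5,0)
rel(P-R[:,2]*140,R)
```

```text
0.15 [-1.443  0.494  1.346  0.     1.302 -0.095] 91.18570863408651 [-0.6   0.12  0.05]
shift [ 0.5399 -1.0432  0.087 ] turn [-0.1042  0.5492  0.4647] dist 942 ang 32.7 minrows 22.6
```

play_rows(
  motion=[
    {"dx": 0.03, "dy": -0.03, "dz": -0.03, "ax": 0, "ay": 0, "az": 0.05},
  ],
  hand=0.5,
)

```text
clock: 0.23
tool_pos: [153.8, -582.0, 233.7]
ee_rot: [-3.136, 0.001, 0.182]
force: [-0.2, 1.5, -0.5]
width: 87.1
```

Run:
```python
from h import *
rel([430,0,280],Rt(0,0))
```

```text
shift [ 0.4709 -0.6535 -0.0549] turn [-0.0064  0.0017  0.2313] dist 646 ang 10.4 minrows 15.5
```

play_rows(
  motion=[
    {"dx": 0.02, "dy": -0.03, "dz": 0, "ax": 0, "ay": 0, "az": 0.02},
    {"dx": 0.47, "dy": -0.65, "dz": -0.055, "ax": -0.006, "ay": 0, "az": 0.231},
    {"dx": 0.47, "dy": -0.65, "dz": -0.055, "ax": -0.006, "ay": 0, "az": 0.231},
    {"dx": 0.47, "dy": -0.65, "dz": -0.055, "ax": -0.006, "ay": 0, "az": 0.231},
    {"dx": 0.47, "dy": -0.65, "dz": -0.055, "ax": -0.006, "ay": 0, "az": 0.231},
    {"dx": 0.47, "dy": -0.65, "dz": -0.055, "ax": -0.006, "ay": 0, "az": 0.231},
    {"dx": 0.47, "dy": -0.65, "dz": -0.055, "ax": -0.006, "ay": 0, "az": 0.231},
    {"dx": 0.47, "dy": -0.65, "dz": -0.055, "ax": -0.006, "ay": 0, "az": 0.231},
    {"dx": 0.47, "dy": -0.65, "dz": -0.055, "ax": -0.006, "ay": 0, "az": 0.231},
    {"dx": 0.47, "dy": -0.65, "dz": -0.055, "ax": -0.006, "ay": 0, "az": 0.231},
    {"dx": 0.47, "dy": -0.65, "dz": -0.055, "ax": -0.006, "ay": 0, "az": 0.231},
    {"dx": 0.47, "dy": -0.65, "dz": -0.055, "ax": -0.006, "ay": 0, "az": 0.231},
    {"dx": 0.47, "dy": -0.65, "dz": -0.055, "ax": -0.006, "ay": 0, "az": 0.231},
    {"dx": 0.47, "dy": -0.65, "dz": -0.055, "ax": -0.006, "ay": 0, "az": 0.231},
    {"dx": 0.47, "dy": -0.65, "dz": -0.055, "ax": -0.006, "ay": 0, "az": 0.231},
    {"dx": 0.47, "dy": -0.65, "dz": -0.055, "ax": -0.006, "ay": 0, "az": 0.231},
    {"dx": 0.47, "dy": -0.65, "dz": -0.055, "ax": -0.006, "ay": 0, "az": 0.231},
    {"dx": 0.47, "dy": -0.65, "dz": -0.055, "ax": -0.006, "ay": 0, "az": 0.231},
  ],
  hand=0.5,
)

```text
clock: 1.73
tool_pos: [431.2, 0.4, 281.8]
ee_rot: [3.137, -0.0, 0.006]
force: [-0.2, -1.5, -0.7]
width: 45.6
```

Run:
```python
from h import *
s=arm.state();print(s["clock"],s["qpos"].round(3),s["width"],s["force"].round(2))
P,R=tcp_for_tray([514.5,279.3,3],-8.5,0)
rel(P-R[:,2]*140,R)
```

```text
1.7333 [-0.134  0.144  1.686 -0.005  1.31   1.433] 45.615999083973584 [-0.16 -1.5  -0.74]
shift [-0.0684 -0.3759  0.1696] turn [-0.0369  0.5538  0.1941] dist 334 ang 26.5 minrows 8.0
```

play_rows(
  motion=[
    {"dx": -0.01, "dy": -0.04, "dz": 0.01, "ax": 0, "ay": 0.05, "az": 0.02},
    {"dx": -0.068, "dy": -0.376, "dz": 0.17, "ax": -0.037, "ay": 0.554, "az": 0.194},
    {"dx": -0.068, "dy": -0.376, "dz": 0.17, "ax": -0.037, "ay": 0.554, "az": 0.194},
    {"dx": -0.068, "dy": -0.376, "dz": 0.17, "ax": -0.037, "ay": 0.554, "az": 0.194},
    {"dx": -0.068, "dy": -0.376, "dz": 0.17, "ax": -0.037, "ay": 0.554, "az": 0.194},
    {"dx": -0.068, "dy": -0.376, "dz": 0.17, "ax": -0.037, "ay": 0.554, "az": 0.194},
    {"dx": -0.068, "dy": -0.376, "dz": 0.17, "ax": -0.037, "ay": 0.554, "az": 0.194},
    {"dx": -0.068, "dy": -0.376, "dz": 0.17, "ax": -0.037, "ay": 0.554, "az": 0.194},
    {"dx": -0.068, "dy": -0.376, "dz": 0.17, "ax": -0.037, "ay": 0.554, "az": 0.194},
    {"dx": -0.068, "dy": -0.376, "dz": 0.17, "ax": -0.037, "ay": 0.554, "az": 0.194},
    {"dx": -0.068, "dy": -0.376, "dz": 0.17, "ax": -0.037, "ay": 0.554, "az": 0.194},
    {"dx": -0.068, "dy": -0.376, "dz": 0.17, "ax": -0.037, "ay": 0.554, "az": 0.194},
  ],
  hand=0.5,
)

```text
clock: 2.73
tool_pos: [375.7, 300.5, 143.1]
ee_rot: [3.14, -0.436, -0.149]
force: [-0.2, -1.4, 1.0]
width: 45.5
```

Run:
```python
from h import *
s=arm.state();print(s["clock"],s["qpos"].round(3),s["width"],s["force"].round(2))
P,R=tcp_for_tray([514.5,279.3,3],-8.5,0)
rel(P-R[:,2]*140,R); rel(P,R)
snap("wrist","w1"); snap("top","t1",(90,180,290,310),4)
```

```text
2.7333 [ 0.804  0.347  2.009 -0.634  0.622  3.016] 45.48263510643904 [-0.16 -1.38  0.97]
shift [ 0.      0.0005 -0.0022] turn [ 0.0025  0.0007 -0.0004] dist 2 ang 0.1 minrows 0.0
shift [1.000e-04 2.000e-04 1.728e-01] turn [ 0.0025  0.0007 -0.0004] dist 138 ang 0.1 minrows 3.3
```

View pics/w1.png

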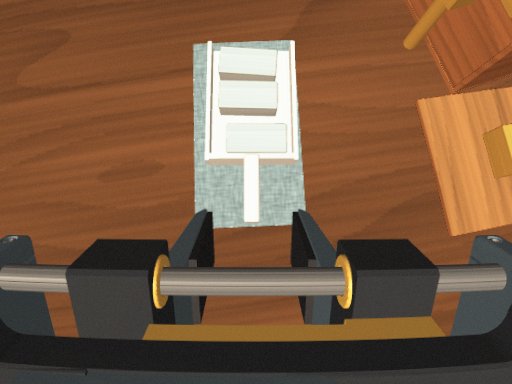

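View pics/t1.png

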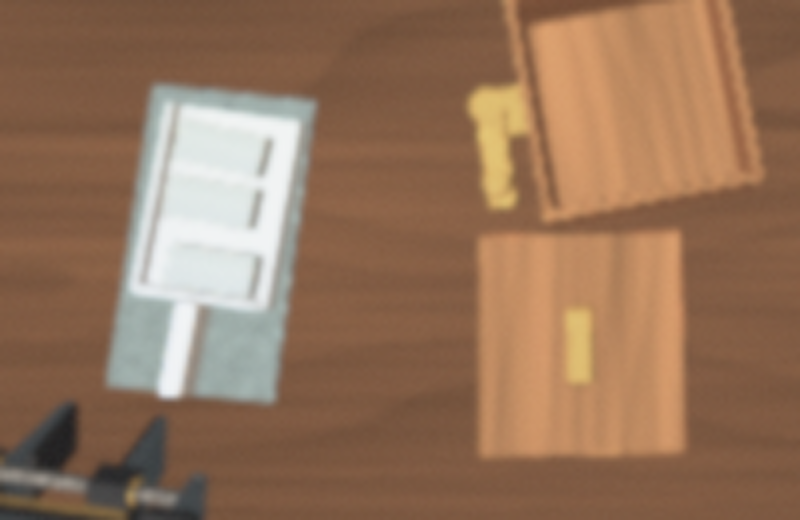

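Run:
```python
from h import *
p=arm.camera_params("wrist")
for uv,z in [((251,221),51),((251,155),51),((207,158),33),((298,160),33),((200,224),3),((304,222),3),((194,43),3),((294,41),3)]: print(uv,onz(uv,p,z).round(1))
```

```text
(251, 221) [389.8 297.2  51. ]
(251, 155) [448.8 288.2  51. ]
(207, 158) [457.  330.1  33. ]
(298, 160) [441.8 243.4  33. ]
(200, 224) [396.8 349.5   3. ]
(304, 222) [382.6 243.    3. ]
(194, 43) [602.4 331.2   3. ]
(294, 41) [587.5 217.3   3. ]
```

play_rows(
  motion=[
    {"dx": 0, "dy": 0, "dz": 0.03, "ax": 0, "ay": 0, "az": 0},
    {"dx": 0, "dy": 0, "dz": 0.07, "ax": 0, "ay": 0, "az": 0},
    {"dx": 0, "dy": 0, "dz": 0.11, "ax": 0, "ay": 0, "az": 0},
    {"dx": 0, "dy": 0, "dz": 0.14, "ax": 0, "ay": 0, "az": 0},
    {"dx": 0, "dy": 0, "dz": 0.16, "ax": 0, "ay": 0, "az": 0},
    {"dx": 0, "dy": 0, "dz": 0.171, "ax": 0, "ay": 0, "az": 0},
    {"dx": 0, "dy": 0, "dz": 0.171, "ax": 0, "ay": 0, "az": 0},
  ],
  hand=0.5,
)

```text
clock: 3.42
tool_pos: [447.5, 291.1, 38.6]
ee_rot: [3.134, -0.394, -0.143]
force: [-1.5, 0.4, 0.8]
width: 45.6
```

play_rows(
  motion=[
    {"dx": 0, "dy": 0, "dz": 0, "ax": 0, "ay": 0, "az": 0},
    {"dx": 0, "dy": 0, "dz": 0, "ax": 0, "ay": 0, "az": 0},
    {"dx": 0, "dy": 0, "dz": 0, "ax": 0, "ay": 0, "az": 0},
    {"dx": 0, "dy": 0, "dz": 0, "ax": 0, "ay": 0, "az": 0},
    {"dx": 0, "dy": 0, "dz": 0, "ax": 0, "ay": 0, "az": 0},
    {"dx": 0, "dy": 0, "dz": 0, "ax": 0, "ay": 0, "az": 0},
    {"dx": 0, "dy": 0, "dz": 0, "ax": 0, "ay": 0, "az": 0},
  ],
  hand=1,
)

```text
clock: 4.0
tool_pos: [446.2, 292.9, 39.4]
ee_rot: [3.135, -0.395, -0.14]
force: [-3.3, -1.8, 10.5]
width: 13.3
```

Run:
```python
from h import *
s=arm.state();print(s["clock"],s["qpos"].round(3),s["width"],s["force"].round(2),s["tool_pos"],s["ee_rot"])
snap("wrist","w2")
```

```text
4.0 [ 0.654  0.59   1.985 -0.797  0.401  3.082] 13.291772985247432 [-3.26 -1.76 10.51] [446.20385301 292.9392701   39.4008804 ] [ 3.13461101 -0.39461851 -0.14017744]
```

View pics/w2.png

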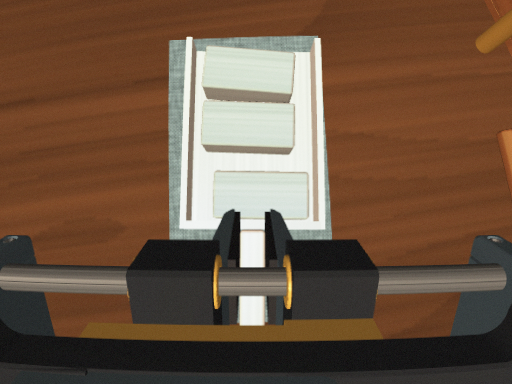

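play_rows(
  motion=[
    {"dx": 0, "dy": 0, "dz": 0, "ax": 0, "ay": 0, "az": 0},
    {"dx": 0, "dy": 0, "dz": 0, "ax": 0, "ay": 0, "az": 0},
    {"dx": 0, "dy": 0, "dz": 0, "ax": 0, "ay": 0, "az": 0},
    {"dx": 0, "dy": 0, "dz": 0, "ax": 0, "ay": 0, "az": 0},
    {"dx": 0, "dy": 0, "dz": -0.04, "ax": 0, "ay": 0, "az": 0},
    {"dx": 0, "dy": 0, "dz": -0.08, "ax": 0, "ay": 0, "az": 0},
    {"dx": 0, "dy": 0, "dz": -0.13, "ax": 0, "ay": 0, "az": 0},
    {"dx": 0, "dy": 0, "dz": -0.17, "ax": 0, "ay": 0, "az": 0},
    {"dx": 0, "dy": 0, "dz": -0.17, "ax": 0, "ay": 0, "az": 0.2},
    {"dx": 0, "dy": 0, "dz": -0.17, "ax": 0, "ay": 0, "az": 0.8},
    {"dx": 0, "dy": 0, "dz": -0.17, "ax": 0, "ay": 0, "az": 0.8},
  ],
  hand=0.5,
)

```text
clock: 4.97
tool_pos: [400.7, 296.0, 170.9]
ee_rot: [-3.002, -0.347, -0.527]
force: [0.2, -1.6, -1.2]
width: 45.5
```

Run:
```python
from h import *
s=arm.state();print(s["clock"],s["qpos"].round(3),s["width"],s["force"].round(2),s["tool_pos"],s["ee_rot"])
snap("wrist","w3")
p=arm.camera_params("wrist")
```

```text
4.9667 [ 0.71   0.302  1.921 -0.431  0.711  3.083] 45.499112890761054 [ 0.22 -1.55 -1.16] [400.69296494 295.97132455 170.92726505] [-3.00162114 -0.34725572 -0.52711699]
```

View pics/w3.png

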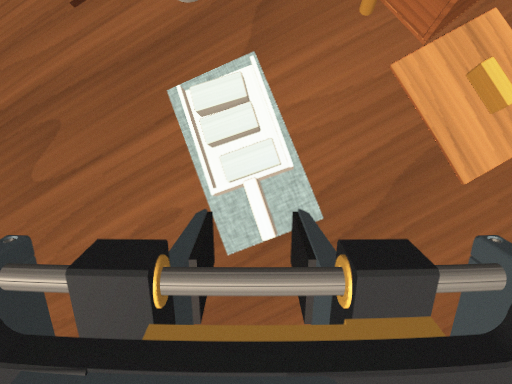

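```bash
cat >> h.py <<'E'
Z180=np.diag([-1.,-1.,1.])
E
python3 - <<'E'
from h import *
rel([390,296,190],Rt(10,-5))
E
```

```text
shift [-0.0059  0.0043 -0.0262] turn [ 0.018  -0.3768 -0.8622] dist 22 ang 42.3 minrows 5.9
```

play_rows(
  motion=[
    {"dx": -0.006, "dy": 0.004, "dz": -0.026, "ax": 0.018, "ay": -0.377, "az": -0.862},
    {"dx": -0.006, "dy": 0.004, "dz": -0.026, "ax": 0.018, "ay": -0.377, "az": -0.862},
    {"dx": -0.006, "dy": 0.004, "dz": -0.026, "ax": 0.018, "ay": -0.377, "az": -0.862},
    {"dx": -0.006, "dy": 0.004, "dz": -0.026, "ax": 0.018, "ay": -0.377, "az": -0.862},
    {"dx": -0.006, "dy": 0.004, "dz": -0.026, "ax": 0.018, "ay": -0.377, "az": -0.862},
    {"dx": -0.006, "dy": 0.004, "dz": -0.026, "ax": 0.018, "ay": -0.377, "az": -0.862},
    {"dx": -0.006, "dy": 0.004, "dz": -0.026, "ax": 0.018, "ay": -0.377, "az": -0.862},
  ],
)

```text
clock: 5.6
tool_pos: [389.9, 295.9, 188.6]
ee_rot: [3.136, -0.084, 0.188]
force: [-0.2, 0.8, -0.5]
width: 45.5
```

play_rows(
  motion=[
    {"dx": 0, "dy": 0, "dz": 0, "ax": 0, "ay": 0, "az": -1},
    {"dx": 0, "dy": 0, "dz": 0, "ax": 0, "ay": 0, "az": -1},
    {"dx": 0, "dy": 0, "dz": 0, "ax": 0, "ay": 0, "az": -1},
    {"dx": 0, "dy": 0, "dz": 0, "ax": 0, "ay": 0, "az": -1},
    {"dx": 0, "dy": 0, "dz": 0, "ax": 0, "ay": 0, "az": -1},
    {"dx": 0, "dy": 0, "dz": 0, "ax": 0, "ay": 0, "az": -1},
    {"dx": 0, "dy": 0, "dz": 0, "ax": 0, "ay": 0, "az": -1},
  ],
)

```text
clock: 6.18
tool_pos: [389.3, 295.8, 188.3]
ee_rot: [3.076, -0.056, 0.977]
force: [0.5, -0.9, -0.4]
width: 45.8
```

play_rows(
  motion=[
    {"dx": 0, "dy": 0, "dz": 0, "ax": 0, "ay": 0, "az": -1},
    {"dx": 0, "dy": 0, "dz": 0, "ax": 0, "ay": 0, "az": -1},
    {"dx": 0, "dy": 0, "dz": 0, "ax": 0, "ay": 0, "az": -1},
    {"dx": 0, "dy": 0, "dz": 0, "ax": 0, "ay": 0, "az": -1},
    {"dx": 0, "dy": 0, "dz": 0, "ax": 0, "ay": 0, "az": -1},
    {"dx": 0, "dy": 0, "dz": 0, "ax": 0, "ay": 0, "az": -1},
    {"dx": 0, "dy": 0, "dz": 0, "ax": 0, "ay": 0, "az": -1},
  ],
)

```text
clock: 6.77
tool_pos: [389.2, 295.8, 188.3]
ee_rot: [3.055, 0.006, 1.76]
force: [-1.0, -1.0, -0.7]
width: 45.6
```

play_rows(
  motion=[
    {"dx": 0, "dy": 0, "dz": 0, "ax": 0, "ay": 0, "az": -1},
    {"dx": 0, "dy": 0, "dz": 0, "ax": 0, "ay": 0, "az": -1},
    {"dx": 0, "dy": 0, "dz": 0, "ax": 0, "ay": 0, "az": -1},
    {"dx": 0, "dy": 0, "dz": 0, "ax": 0, "ay": 0, "az": -1},
    {"dx": 0, "dy": 0, "dz": 0, "ax": 0, "ay": 0, "az": -1},
    {"dx": 0, "dy": 0, "dz": 0, "ax": 0, "ay": 0, "az": -1},
    {"dx": 0, "dy": 0, "dz": 0, "ax": 0, "ay": 0, "az": -1},
  ],
)

```text
clock: 7.35
tool_pos: [389.2, 295.8, 188.2]
ee_rot: [3.085, 0.066, 2.544]
force: [-0.7, 0.5, -0.2]
width: 45.6
```

Run:
```python
from h import *
s=arm.state();print(s["clock"],s["qpos"].round(3),s["width"],s["tool_pos"],s["ee_rot"])
im,p=snap("top","t2",(90,180,290,310),4)
P,R=tcp_for_tray([514.5,279.3,3],-8.5,0)
rel(P-R[:,2]*100,R@Z180)
```

```text
7.35 [ 0.554  0.302  1.766 -0.044  0.996 -0.398] 45.640954730290936 [389.22397316 295.83399905 188.23357865] [3.08521707 0.06554187 2.54412893]
shift [ 0.0053 -0.002   0.0997] turn [-0.0734 -0.448  -0.5722] dist 80 ang 32.9 minrows 4.6
```

View pics/t2.png

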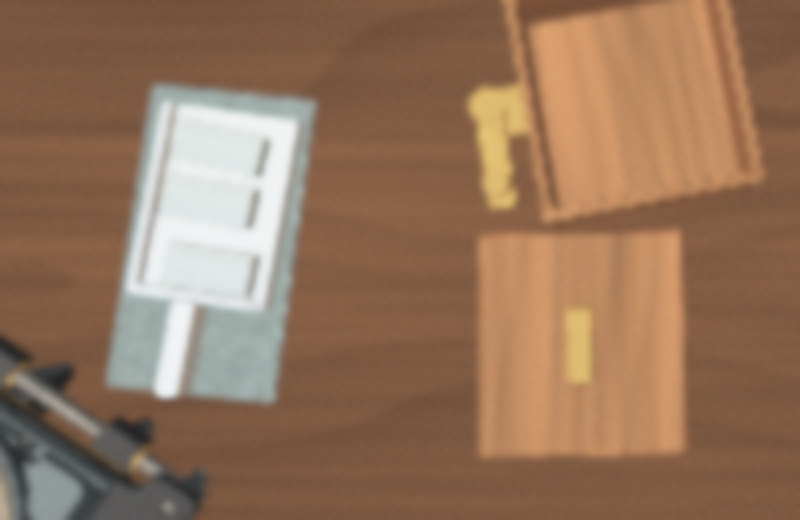

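play_rows(
  motion=[
    {"dx": 0.005, "dy": -0.002, "dz": 0.1, "ax": -0.073, "ay": -0.448, "az": -0.572},
    {"dx": 0.005, "dy": -0.002, "dz": 0.1, "ax": -0.073, "ay": -0.448, "az": -0.572},
    {"dx": 0.005, "dy": -0.002, "dz": 0.1, "ax": -0.073, "ay": -0.448, "az": -0.572},
    {"dx": 0.005, "dy": -0.002, "dz": 0.1, "ax": -0.073, "ay": -0.448, "az": -0.572},
    {"dx": 0.005, "dy": -0.002, "dz": 0.1, "ax": -0.073, "ay": -0.448, "az": -0.572},
    {"dx": 0.005, "dy": -0.002, "dz": 0.1, "ax": -0.073, "ay": -0.448, "az": -0.572},
  ],
)

```text
clock: 7.9
tool_pos: [390.2, 297.5, 107.5]
ee_rot: [-3.139, 0.437, 2.992]
force: [1.0, -0.4, 0.0]
width: 45.3
```

Run:
```python
from h import *
s=arm.state();print(s["clock"],s["qpos"].round(3),s["width"],s["tool_pos"],s["ee_rot"])
P,R=tcp_for_tray([514.5,280.3,3],-8.5,0)
rel(P,R@Z180)
```

```text
7.9 [ 0.774  0.427  2.033 -0.736  0.529 -0.031] 45.34552817369037 [390.15414193 297.4527661  107.48130774] [-3.13927398  0.43680607  2.9920833 ]
shift [-0.0019  0.0021  0.1246] turn [-0.0036  0.0006 -0.0013] dist 100 ang 0.2 minrows 2.4
```

play_rows(
  motion=[
    {"dx": -0.001, "dy": 0.002, "dz": 0.03, "ax": -0.004, "ay": 0, "az": 0},
    {"dx": -0.001, "dy": 0.002, "dz": 0.06, "ax": -0.004, "ay": 0, "az": 0},
    {"dx": -0.002, "dy": 0.002, "dz": 0.09, "ax": -0.004, "ay": 0, "az": 0},
    {"dx": -0.002, "dy": 0.002, "dz": 0.115, "ax": -0.004, "ay": 0, "az": 0},
    {"dx": -0.002, "dy": 0.002, "dz": 0.124, "ax": -0.004, "ay": 0, "az": 0},
    {"dx": -0.002, "dy": 0.002, "dz": 0.124, "ax": -0.004, "ay": 0, "az": 0},
  ],
)

```text
clock: 8.4
tool_pos: [436.1, 292.0, 17.8]
ee_rot: [3.138, 0.435, 2.982]
force: [-0.7, 1.0, 0.0]
width: 45.5
```

Run:
```python
from h import *
s=arm.state();print(s["clock"],s["qpos"].round(3),s["width"],s["tool_pos"],s["ee_rot"],s["force"])
P,R=tcp_for_tray([514.5,280.3,3],-8.5,0)
rel(P,R@Z180)
```

```text
8.4 [ 0.687  0.643  2.038 -1.121  0.355  0.322] 45.49919736517128 [436.14267803 292.00634149  17.82205387] [3.13785012 0.43472363 2.98150663] [-0.66646207  1.02902308  0.04353957]
shift [ 0.0031 -0.     -0.0014] turn [-0.0015 -0.002  -0.0135] dist 3 ang 0.6 minrows 0.1
```

play_rows(
  motion=[
    {"dx": 0.002, "dy": 0, "dz": 0, "ax": 0, "ay": 0, "az": -0.01},
    {"dx": 0.002, "dy": 0, "dz": 0, "ax": 0, "ay": 0, "az": -0.01},
    {"dx": 0.002, "dy": 0, "dz": 0, "ax": 0, "ay": 0, "az": -0.01},
    {"dx": 0.002, "dy": 0, "dz": 0, "ax": 0, "ay": 0, "az": -0.01},
    {"dx": 0.002, "dy": 0, "dz": 0, "ax": 0, "ay": 0, "az": -0.01},
    {"dx": 0.002, "dy": 0, "dz": 0, "ax": 0, "ay": 0, "az": -0.01},
    {"dx": 0.002, "dy": 0, "dz": 0, "ax": 0, "ay": 0, "az": -0.01},
  ],
  hand=1,
)

```text
clock: 8.98
tool_pos: [433.9, 293.4, 19.2]
ee_rot: [3.14, 0.437, 2.994]
force: [-2.9, 1.0, 7.8]
width: 13.9
```

Run:
```python
from h import *
s=arm.state();print(s["clock"],s["qpos"].round(3),s["width"],s["tool_pos"],s["ee_rot"],s["force"])
snap("scene","s1",(280,120,420,240),5)
```

```text
8.9833 [ 0.692  0.64   2.042 -1.13   0.354  0.324] 13.936378179272145 [433.89280169 293.40935365  19.15865485] [3.13994655 0.43693378 2.99426788] [-2.85635119  1.0205203   7.81729237]
```

View pics/s1.png

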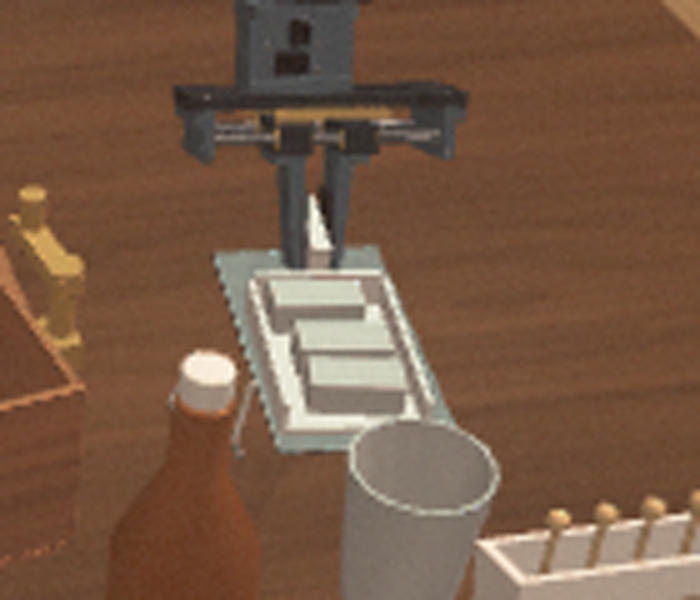

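```bash
cat >> h.py <<'E'
BOX=np.array([587.5,-6.1]); BY=10.9
def lip_tcp(bx,by,z,theta,psi=BY,a=25,flip=True,gx=-90,gz=32):
    c,s=np.cos(BY*D),np.sin(BY*D)
    L=np.array([BOX[0]+c*bx-s*by,BOX[1]+s*bx+c*by,z])
    T=Ro.from_euler("xyz",[0,theta*D,psi*D]).as_matrix()
    o=L-T@np.array([65,0,5]); P,R=tcp_for_tray(o,psi,theta,a,gx,gz)
    return P,(R@Z180 if flip else R)
E
python3 - <<'E'
from h import *
R0,p0=pose()
print("up");rel(p0+[0,0,60],R0)
rel(p0+[0,0,200],R0)
st=(R0,p0+[0,0,200])
P,R=lip_tcp(-40,0,220,0); print(P); rel(P,R,st)
P,R=lip_tcp(-90,0,220,-5); print(P); rel(P,R,st)
E
```

```text
up
shift [-0.0317  0.0001 -0.068 ] turn [0. 0. 0.] dist 60 ang 0.0 minrows 1.4
shift [-0.1058  0.0004 -0.2265] turn [0. 0. 0.] dist 200 ang 0.0 minrows 4.8
[403.90293103 -41.45522282 229.78015205]
shift [-0.0277 -0.4196 -0.0024] turn [-0.1796  0.0011 -0.3895] dist 336 ang 19.3 minrows 8.1
[354.51715361 -50.96542456 216.93363405]
shift [ 0.0328 -0.4404 -0.013 ] turn [-0.1965 -0.1089 -0.3814] dist 353 ang 19.9 minrows 8.5
```

play_rows(
  motion=[
    {"dx": -0.001, "dy": 0, "dz": -0.002, "ax": 0, "ay": 0, "az": 0},
    {"dx": -0.004, "dy": 0, "dz": -0.008, "ax": 0, "ay": 0, "az": 0},
    {"dx": -0.008, "dy": 0, "dz": -0.017, "ax": 0, "ay": 0, "az": 0},
    {"dx": -0.013, "dy": 0, "dz": -0.028, "ax": 0, "ay": 0, "az": 0},
    {"dx": -0.019, "dy": 0, "dz": -0.041, "ax": 0, "ay": 0, "az": 0},
    {"dx": -0.025, "dy": 0, "dz": -0.053, "ax": 0, "ay": 0, "az": 0},
    {"dx": -0.029, "dy": 0, "dz": -0.062, "ax": 0, "ay": 0, "az": 0},
    {"dx": -0.031, "dy": 0, "dz": -0.067, "ax": 0, "ay": 0, "az": 0},
    {"dx": -0.031, "dy": 0, "dz": -0.067, "ax": 0, "ay": 0, "az": 0},
  ],
)

```text
clock: 9.78
tool_pos: [433.6, 293.2, 78.4]
ee_rot: [3.14, 0.437, 2.994]
force: [0.5, 0.9, -2.9]
width: 14.1
```

Run:
```python
from h import *
s=arm.state();print(s["clock"],s["qpos"].round(3),s["width"],s["tool_pos"],s["ee_rot"],s["force"])
snap("scene","s2",(280,120,420,240),5)
```

```text
9.7833 [ 0.692  0.508  2.005 -0.802  0.452 -0.032] 14.141084753249983 [433.58065979 293.17765702  78.37978987] [3.13992258 0.43671088 2.99386796] [ 0.54290388  0.87877099 -2.90790918]
```

View pics/s2.png

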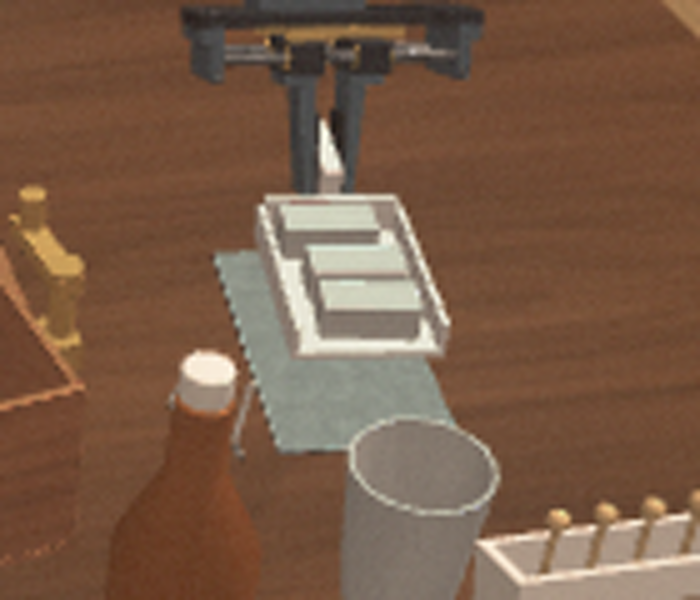

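play_rows(
  motion=[
    {"dx": -0.002, "dy": 0, "dz": -0.005, "ax": 0, "ay": 0, "az": 0},
    {"dx": -0.008, "dy": 0, "dz": -0.017, "ax": 0, "ay": 0, "az": 0},
    {"dx": -0.016, "dy": 0, "dz": -0.035, "ax": 0, "ay": 0, "az": 0},
    {"dx": -0.027, "dy": 0, "dz": -0.057, "ax": 0, "ay": 0, "az": 0},
    {"dx": -0.038, "dy": 0, "dz": -0.082, "ax": 0, "ay": 0, "az": 0},
    {"dx": -0.05, "dy": 0, "dz": -0.107, "ax": 0, "ay": 0, "az": 0},
    {"dx": -0.061, "dy": 0, "dz": -0.13, "ax": 0, "ay": 0, "az": 0},
    {"dx": -0.069, "dy": 0, "dz": -0.147, "ax": 0, "ay": 0, "az": 0},
    {"dx": -0.073, "dy": 0, "dz": -0.157, "ax": 0, "ay": 0, "az": 0},
    {"dx": -0.074, "dy": 0, "dz": -0.159, "ax": 0, "ay": 0, "az": 0},
    {"dx": -0.074, "dy": 0, "dz": -0.159, "ax": 0, "ay": 0, "az": 0},
  ],
)

```text
clock: 10.75
tool_pos: [433.3, 292.9, 217.7]
ee_rot: [3.141, 0.436, 2.994]
force: [-0.6, -0.3, -3.5]
width: 14.0
```

Run:
```python
from h import *
s=arm.state();print(s["clock"],s["qpos"].round(3),s["width"],s["tool_pos"],s["ee_rot"],s["force"])
P,R=lip_tcp(-70,0,225,-2); d,w=rel(P,R)
t=np.linspace(0,1,18)[1:]; f=t**2*(3-2*t); print(f.round(3))
for x in f: print("{"+", ".join('"%s": %g'%(k,v) for k,v in zip(["dx","dy","dz","ax","ay","az"],np.r_[x*d/800,x*w/(np.pi/4)].round(3)))+"},",end=" ")
```

```text
10.75 [ 0.692  0.254  1.85  -0.458  0.79  -0.446] 13.990680298111082 [433.31237654 292.88422145 217.65575043] [3.14093829 0.43601735 2.99432762] [-0.60688255 -0.25375839 -3.47545607]
shift [ 0.0034 -0.4313 -0.0184] turn [-0.1875 -0.0443 -0.3863] dist 345 ang 19.4 minrows 8.3
[0.01  0.038 0.082 0.14  0.209 0.286 0.369 0.456 0.544 0.631 0.714 0.791
 0.86  0.918 0.962 0.99  1.   ]
{"dx": 0, "dy": -0.004, "dz": -0, "ax": -0.002, "ay": -0, "az": -0.004}, {"dx": 0, "dy": -0.017, "dz": -0.001, "ax": -0.007, "ay": -0.002, "az": -0.015}, {"dx": 0, "dy": -0.036, "dz": -0.002, "ax": -0.015, "ay": -0.004, "az": -0.032}, {"dx": 0, "dy": -0.06, "dz": -0.003, "ax": -0.026, "ay": -0.006, "az": -0.054}, {"dx": 0.001, "dy": -0.09, "dz": -0.004, "ax": -0.039, "ay": -0.009, "az": -0.081}, {"dx": 0.001, "dy": -0.123, "dz": -0.005, "ax": -0.054, "ay": -0.013, "az": -0.11}, {"dx": 0.001, "dy": -0.159, "dz": -0.007, "ax": -0.069, "ay": -0.016, "az": -0.143}, {"dx": 0.002, "dy": -0.197, "dz": -0.008, "ax": -0.085, "ay": -0.02, "az": -0.176}, {"dx": 0.002, "dy": -0.235, "dz": -0.01, "ax": -0.102, "ay": -0.024, "az": -0.21}, {"dx": 0.002, "dy": -0.272, "dz": -0.012, "ax": -0.118, "ay": -0.028, "az": -0.244}, {"dx": 0.002, "dy": -0.308, "dz": -0.013, "ax": -0.134, "ay": -0.032, "az": -0.276}, {"dx": 0.003, "dy": -0.341, "dz": -0.015, "ax": -0.148, "ay": -0.035, "az": -0.306}, {"dx": 0.003, "dy": -0.371, "dz": -0.016, "ax": -0.161, "ay": -0.038, "az": -0.332}, {"dx": 0.003, "dy": -0.396, "dz": -0.017, "ax": -0.172, "ay": -0.041, "az": -0.354}, {"dx": 0.003, "dy": -0.415, "dz": -0.018, "ax": -0.18, "ay": -0.043, "az": -0.372}, {"dx": 0.003, "dy": -0.427, "dz": -0.018, "ax": -0.186, "ay": -0.044, "az": -0.382}, {"dx": 0.003, "dy": -0.431, "dz": -0.018, "ax": -0.188, "ay": -0.044, "az": -0.386},
```

play_rows(
  motion=[
    {"dx": 0, "dy": -0.005, "dz": 0, "ax": 0, "ay": 0, "az": 0},
    {"dx": 0, "dy": -0.02, "dz": 0, "ax": -0.01, "ay": 0, "az": -0.02},
    {"dx": 0, "dy": -0.04, "dz": -0.002, "ax": -0.02, "ay": 0, "az": -0.04},
    {"dx": 0, "dy": -0.065, "dz": -0.003, "ax": -0.03, "ay": -0.01, "az": -0.06},
    {"dx": 0, "dy": -0.095, "dz": -0.004, "ax": -0.04, "ay": -0.01, "az": -0.08},
    {"dx": 0, "dy": -0.13, "dz": -0.005, "ax": -0.055, "ay": -0.01, "az": -0.11},
    {"dx": 0, "dy": -0.165, "dz": -0.007, "ax": -0.07, "ay": -0.02, "az": -0.145},
    {"dx": 0, "dy": -0.2, "dz": -0.008, "ax": -0.085, "ay": -0.02, "az": -0.18},
    {"dx": 0, "dy": -0.235, "dz": -0.01, "ax": -0.1, "ay": -0.025, "az": -0.21},
    {"dx": 0, "dy": -0.27, "dz": -0.012, "ax": -0.115, "ay": -0.03, "az": -0.245},
    {"dx": 0.001, "dy": -0.305, "dz": -0.013, "ax": -0.13, "ay": -0.03, "az": -0.275},
    {"dx": 0.002, "dy": -0.34, "dz": -0.015, "ax": -0.145, "ay": -0.035, "az": -0.305},
    {"dx": 0.003, "dy": -0.37, "dz": -0.016, "ax": -0.16, "ay": -0.04, "az": -0.33},
    {"dx": 0.003, "dy": -0.395, "dz": -0.017, "ax": -0.17, "ay": -0.04, "az": -0.355},
    {"dx": 0.003, "dy": -0.415, "dz": -0.018, "ax": -0.18, "ay": -0.044, "az": -0.37},
    {"dx": 0.003, "dy": -0.427, "dz": -0.018, "ax": -0.187, "ay": -0.044, "az": -0.382},
    {"dx": 0.003, "dy": -0.431, "dz": -0.018, "ax": -0.187, "ay": -0.044, "az": -0.386},
    {"dx": 0.003, "dy": -0.431, "dz": -0.018, "ax": -0.187, "ay": -0.044, "az": -0.386},
  ],
)

```text
clock: 12.25
tool_pos: [374.3, -50.5, 229.2]
ee_rot: [-3.14, 0.471, -2.953]
force: [0.1, -1.1, -2.3]
width: 13.9
```

Run:
```python
from h import *
s=arm.state();print(s["clock"],s["qpos"].round(3),s["width"],s["tool_pos"],s["ee_rot"],s["force"])
P,R=lip_tcp(-70,0,225,-2); rel(P,R)
snap("scene","s3",(150,60,390,240),3.3)
snap("top","t3",(130,130,330,280),4)
for z,th in [(200,10),(140,25),(130,40),(126,50)]:
  P,R=lip_tcp(-42,0,z,th); print(P); rel(P,R)
```

```text
12.25 [-0.613 -0.057  2.206  0.516  0.719 -2.717] 13.904353359575008 [374.25024824 -50.46549957 229.21129002] [-3.13990656  0.47079007 -2.95340167] [ 0.07377031 -1.07370238 -2.27090849]
shift [-0.0009  0.0041 -0.0002] turn [-0.0033 -0.0006 -0.0023] dist 3 ang 0.2 minrows 0.1
[405.79920521 -41.09005797 235.15268617]
shift [-0.04    0.0017  0.0114] turn [-0.0014  0.2641 -0.0059] dist 33 ang 11.9 minrows 1.7
[419.51925522 -38.44799278 210.97614082]
shift [-0.0419  0.0018  0.0462] turn [-0.0006  0.5974 -0.0061] dist 50 ang 26.9 minrows 3.8
[441.87632313 -34.1427001  231.96268877]
shift [-0.0791  0.0019  0.0357] turn [ 2.000e-04  9.308e-01 -6.200e-03] dist 69 ang 41.9 minrows 5.8
[460.84831395 -30.48927052 244.87230619]
shift [-0.108   0.0021  0.0322] turn [ 8.000e-04  1.153e+00 -6.200e-03] dist 90 ang 51.9 minrows 7.2
```

View pics/s3.png

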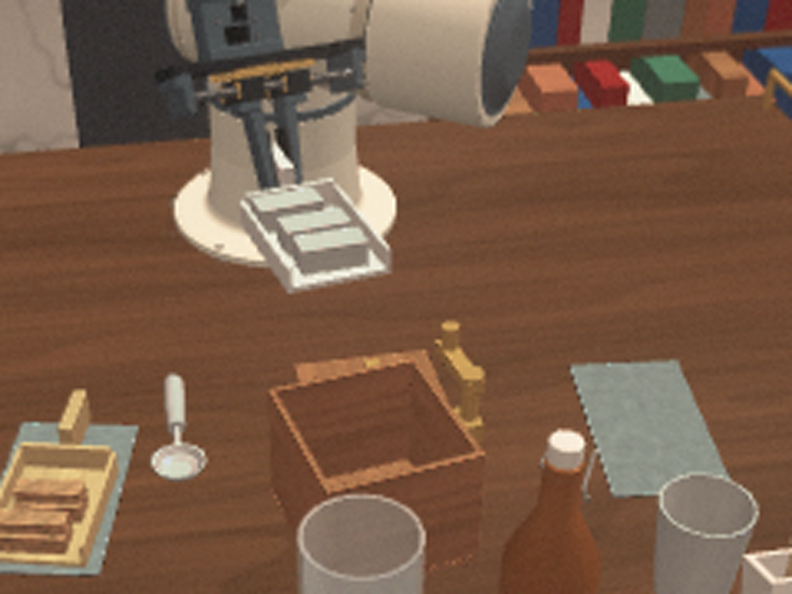

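View pics/t3.png

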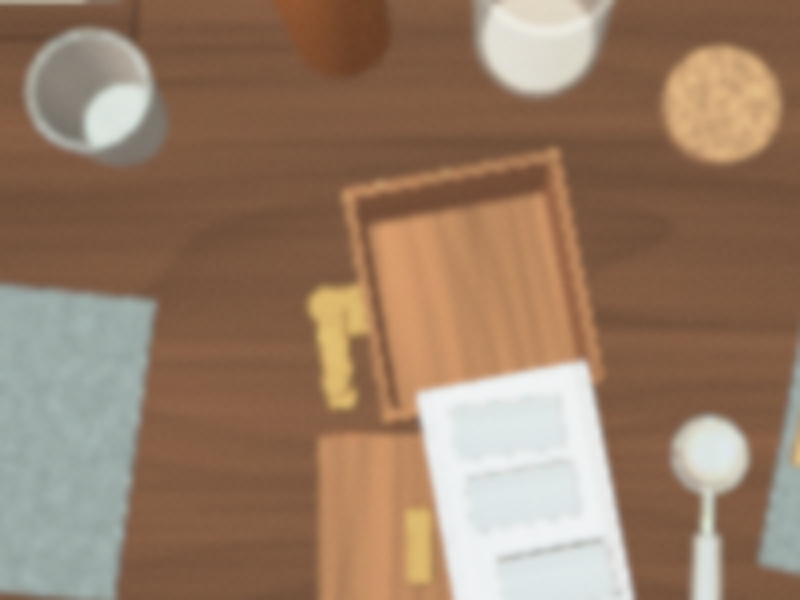

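Run:
```python
from h import *
p=arm.camera_params("top")
for u,v in [(420,395),(586,364)]: print(onz((130+u/4-.4,130+v/4-.4),p,245))
print(onz((130+503/4-.4,130+378/4-.4),p,225))
```

```text
[510.67615738  21.83700174 245.        ]
[527.20311869 -67.81661178 245.        ]
[520.93979321 -23.18124729 225.        ]
```

Run:
```python
from h import *
P,R=lip_tcp(-42,4,140,14); rel(P,R)
prev=(R,P)
for z,th in [(130,22),(128,30),(126,38),(126,46),(126,54)]:
  P,R=lip_tcp(-42,4,z,th); rel(P,R,prev); prev=(R,P)
```

```text
shift [-0.0148  0.0067  0.0688] turn [-0.0011  0.353  -0.006 ] dist 57 ang 15.9 minrows 2.2
shift [-0.0115  0.     -0.0093] turn [-0.      0.1778  0.    ] dist 12 ang 8.0 minrows 1.1
shift [-0.0138 -0.     -0.0191] turn [-0.      0.1778 -0.    ] dist 19 ang 8.0 minrows 1.1
shift [-0.0141  0.     -0.0191] turn [-0.      0.1778  0.    ] dist 19 ang 8.0 minrows 1.1
shift [-0.0139 -0.     -0.0216] turn [-0.      0.1778 -0.    ] dist 21 ang 8.0 minrows 1.1
shift [-0.0139 -0.     -0.0216] turn [-0.      0.1778  0.    ] dist 21 ang 8.0 minrows 1.1
```

play_rows(
  motion=[
    {"dx": -0.001, "dy": 0.001, "dz": 0.005, "ax": 0, "ay": 0.02, "az": 0},
    {"dx": -0.003, "dy": 0.002, "dz": 0.015, "ax": 0, "ay": 0.07, "az": 0},
    {"dx": -0.006, "dy": 0.003, "dz": 0.028, "ax": 0, "ay": 0.14, "az": -0.002},
    {"dx": -0.009, "dy": 0.004, "dz": 0.042, "ax": 0, "ay": 0.21, "az": -0.003},
    {"dx": -0.012, "dy": 0.005, "dz": 0.056, "ax": 0, "ay": 0.28, "az": -0.005},
    {"dx": -0.014, "dy": 0.006, "dz": 0.065, "ax": 0, "ay": 0.33, "az": -0.006},
    {"dx": -0.015, "dy": 0.007, "dz": 0.069, "ax": 0, "ay": 0.353, "az": -0.006},
    {"dx": -0.015, "dy": 0.007, "dz": 0.069, "ax": 0, "ay": 0.353, "az": -0.006},
    {"dx": -0.015, "dy": 0.007, "dz": 0.069, "ax": 0, "ay": 0.353, "az": -0.006},
  ],
)

```text
clock: 13.1
tool_pos: [408.4, -33.5, 185.3]
ee_rot: [-3.14, 0.193, -2.945]
force: [-0.1, 0.4, -3.7]
width: 13.8
```

Run:
```python
from h import *
s=arm.state();print(s["clock"],s["qpos"].round(3),s["width"],s["tool_pos"],s["ee_rot"],s["force"])
P,R=lip_tcp(-42,4,140,14); rel(P,R)
snap("scene","s4",(150,60,390,240),3.3)
snap("top","t4",(130,130,330,280),4)
```

```text
13.1 [-0.308  0.152  2.022  0.128  0.802 -2.157] 13.781217787912214 [408.38030063 -33.54540439 185.28572692] [-3.14044605  0.19281599 -2.94511362] [-0.11881907  0.37156489 -3.73093329]
shift [ 0.0015 -0.0036  0.    ] turn [0.0001 0.0011 0.0078] dist 3 ang 0.4 minrows 0.1
```

View pics/s4.png

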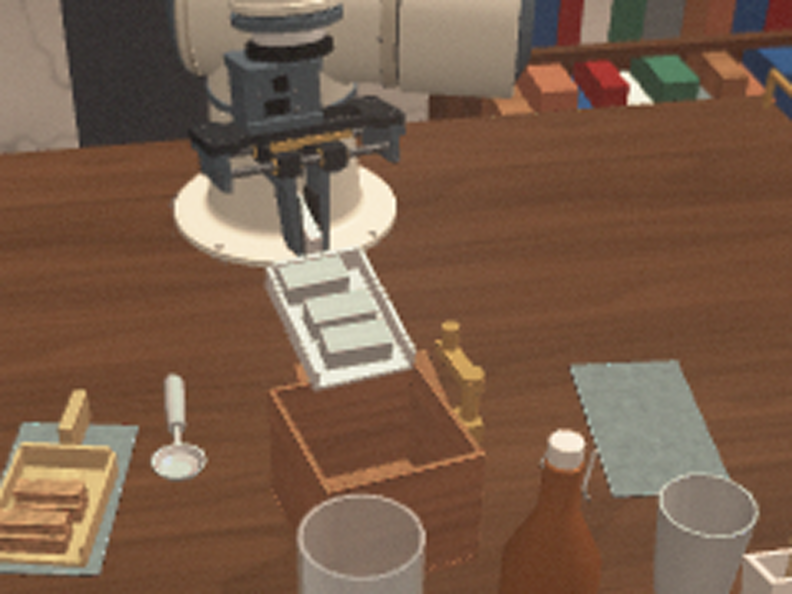

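View pics/t4.png

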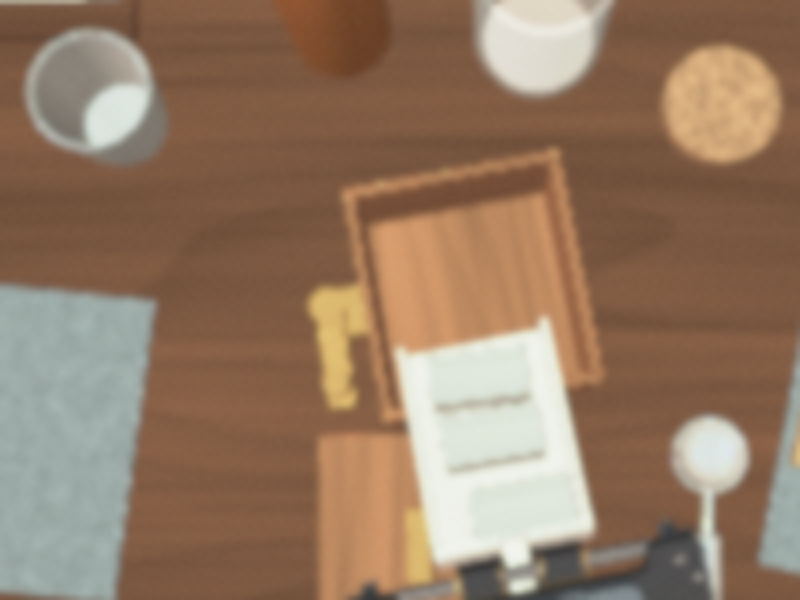

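Run:
```python
from h import *
for th in (22,30,38,46): 
  P,R=lip_tcp(-42,3,130 if th<30 else 127,th); rel(P,R)
```

```text
shift [-0.0104 -0.0042 -0.0086] turn [-0.0011  0.18    0.006 ] dist 11 ang 8.1 minrows 1.1
shift [-0.0265 -0.0043 -0.0244] turn [-0.0015  0.3578  0.0059] dist 29 ang 16.1 minrows 2.2
shift [-0.0458 -0.0044 -0.0413] turn [-0.0019  0.5356  0.0058] dist 49 ang 24.1 minrows 3.4
shift [-0.0673 -0.0045 -0.0553] turn [-0.0023  0.7133  0.0057] dist 70 ang 32.1 minrows 4.5
```

play_rows(
  motion=[
    {"dx": -0.003, "dy": -0.002, "dz": -0.003, "ax": 0, "ay": 0.05, "az": 0},
    {"dx": -0.006, "dy": -0.004, "dz": -0.005, "ax": 0, "ay": 0.1, "az": 0.005},
    {"dx": -0.01, "dy": -0.004, "dz": -0.008, "ax": 0, "ay": 0.17, "az": 0.006},
    {"dx": -0.016, "dy": -0.004, "dz": -0.014, "ax": 0, "ay": 0.24, "az": 0.006},
    {"dx": -0.022, "dy": -0.004, "dz": -0.02, "ax": 0, "ay": 0.31, "az": 0.006},
    {"dx": -0.026, "dy": -0.004, "dz": -0.024, "ax": 0, "ay": 0.355, "az": 0.006},
    {"dx": -0.027, "dy": -0.004, "dz": -0.025, "ax": -0.001, "ay": 0.36, "az": 0.006},
    {"dx": -0.027, "dy": -0.004, "dz": -0.025, "ax": -0.001, "ay": 0.36, "az": 0.006},
    {"dx": -0.027, "dy": -0.004, "dz": -0.025, "ax": -0.001, "ay": 0.36, "az": 0.006},
  ],
)

```text
clock: 13.95
tool_pos: [425.7, -34.4, 209.5]
ee_rot: [-3.141, -0.088, -2.952]
force: [-0.0, -0.8, -3.1]
width: 13.8
```

Run:
```python
from h import *
s=arm.state();print(s["clock"],s["qpos"].round(3),s["width"],s["tool_pos"],s["ee_rot"],s["force"])
snap("top","t5",(130,130,330,280),4)
for th in (36,42,48,54): 
  P,R=lip_tcp(-42,3,127,th); rel(P,R)
```

```text
13.95 [-0.193  0.266  1.749 -0.035  1.208 -1.94 ] 13.818440997210928 [425.71905626 -34.39349354 209.51374107] [-3.14138043 -0.08802111 -2.95209646] [-0.00895346 -0.81602458 -3.13975245]
shift [-0.0102  0.0003 -0.0156] turn [-0.0002  0.1322 -0.0012] dist 15 ang 5.9 minrows 0.8
shift [-0.022   0.0003 -0.0308] turn [-1.000e-04  2.655e-01 -1.200e-03] dist 30 ang 11.9 minrows 1.7
shift [-0.0353  0.0003 -0.0448] turn [-0.      0.3989 -0.0013] dist 46 ang 17.9 minrows 2.5
shift [-0.05    0.0003 -0.0572] turn [ 0.      0.5322 -0.0013] dist 61 ang 23.9 minrows 3.3
```

View pics/t5.png

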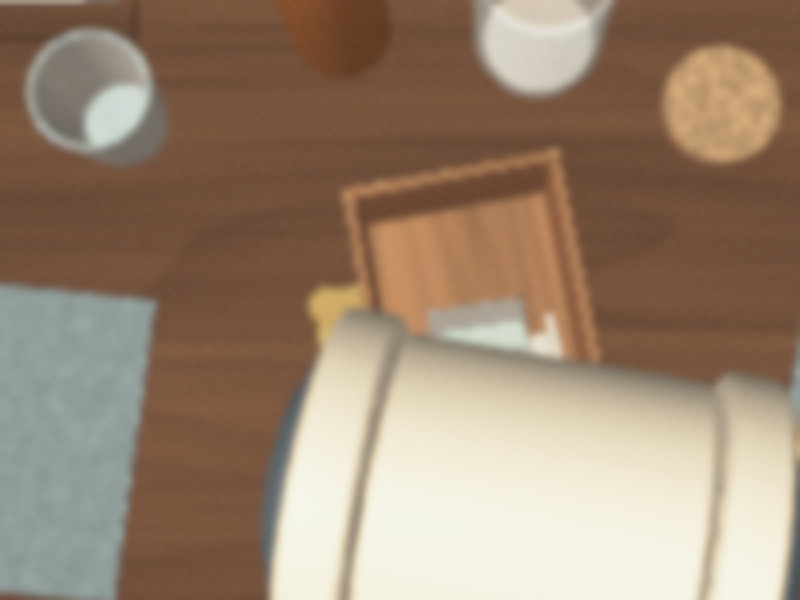

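play_rows(
  motion=[
    {"dx": -0.002, "dy": 0, "dz": -0.003, "ax": 0, "ay": 0.03, "az": 0},
    {"dx": -0.005, "dy": 0, "dz": -0.008, "ax": 0, "ay": 0.07, "az": 0},
    {"dx": -0.008, "dy": 0, "dz": -0.013, "ax": 0, "ay": 0.11, "az": 0},
    {"dx": -0.011, "dy": 0, "dz": -0.018, "ax": 0, "ay": 0.15, "az": 0},
    {"dx": -0.015, "dy": 0, "dz": -0.022, "ax": 0, "ay": 0.19, "az": 0},
    {"dx": -0.018, "dy": 0, "dz": -0.026, "ax": 0, "ay": 0.225, "az": 0},
    {"dx": -0.022, "dy": 0, "dz": -0.03, "ax": 0, "ay": 0.265, "az": 0},
    {"dx": -0.022, "dy": 0, "dz": -0.03, "ax": 0, "ay": 0.265, "az": 0},
    {"dx": -0.022, "dy": 0, "dz": -0.03, "ax": 0, "ay": 0.265, "az": 0},
    {"dx": -0.022, "dy": 0, "dz": -0.03, "ax": 0, "ay": 0.265, "az": 0},
  ],
)

```text
clock: 14.83
tool_pos: [445.2, -30.8, 232.0]
ee_rot: [-3.141, -0.296, -2.952]
force: [-0.5, -0.3, -2.0]
width: 13.5
```

Run:
```python
from h import *
s=arm.state();print(s["clock"],s["qpos"].round(3),s["width"],s["tool_pos"],s["ee_rot"],s["force"])
snap("top","t6",(130,130,330,280),4)
snap("scene","s6",(150,60,390,240),3.3)
for th in (48,54): 
  P,R=lip_tcp(-42,3,127,th); rel(P,R)
```

```text
14.8333 [-0.13   0.38   1.537 -0.092  1.506 -1.871] 13.527402854750395 [445.16646452 -30.80157182 231.95095012] [-3.14118447 -0.29600993 -2.95222081] [-0.48716293 -0.34967974 -1.95264836]
shift [-0.0097  0.0004 -0.0169] turn [-0.0003  0.1339 -0.0011] dist 16 ang 6.0 minrows 0.8
shift [-0.0215  0.0004 -0.0321] turn [-2.000e-04  2.673e-01 -1.100e-03] dist 31 ang 12.0 minrows 1.7
```

View pics/t6.png

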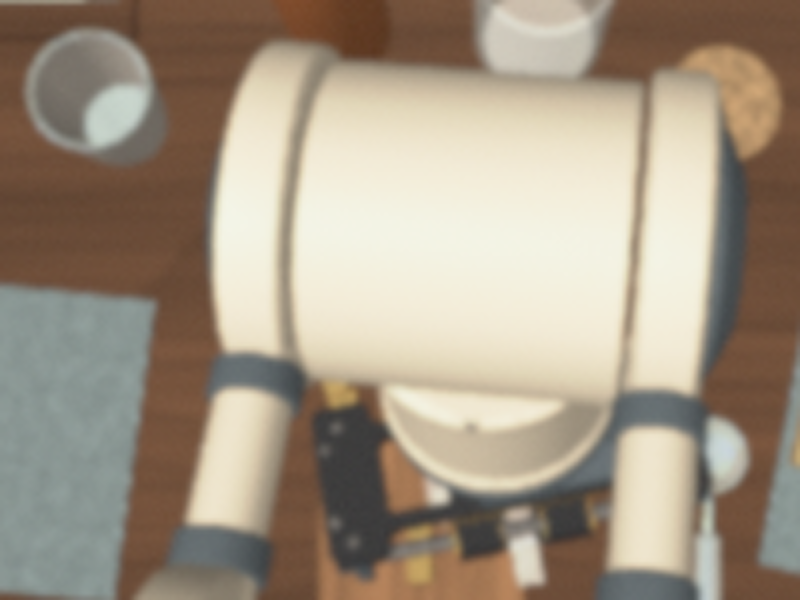

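View pics/s6.png

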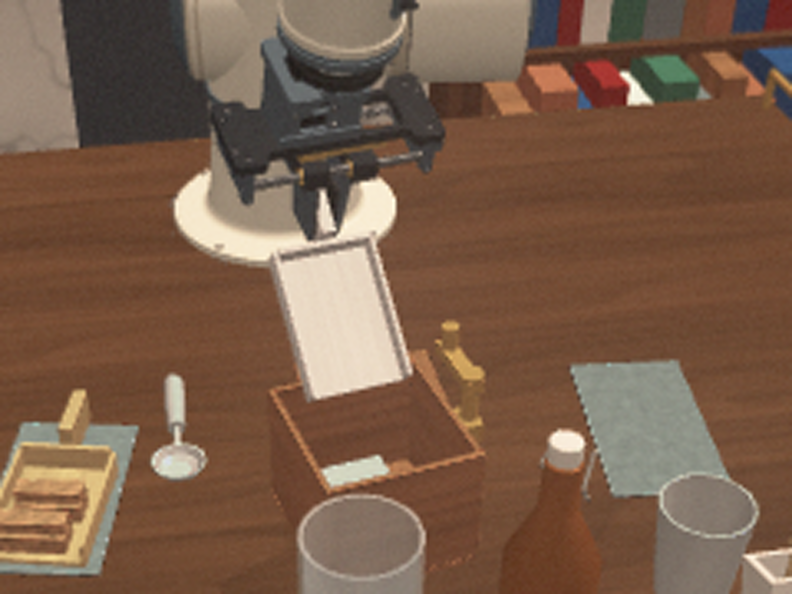

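Run:
```python
from h import *
P,R=lip_tcp(-50,3,190,10); d,w=rel(P,R); pr=(R,P)
# return pose over mat: target tray at spot
T=np.array([521.8,285.8,3]); P2,R2=tcp_for_tray(T,-6,0); R2=R2@Z180
print(P2); 
rel(P2+[0,0,190],R2,pr); rel(P2,R2,(R2,P2+[0,0,190]))
```

```text
shift [0.0556 0.0004 0.0261] turn [-7.000e-04 -7.105e-01 -1.000e-03] dist 49 ang 32.0 minrows 4.5
[440.2787886  294.36822458  17.78015205]
shift [-0.1215  0.3999  0.055 ] turn [ 0.1286 -0.2206  0.3534] dist 337 ang 19.6 minrows 8.1
shift [0.1004 0.     0.2152] turn [0. 0. 0.] dist 190 ang 0.0 minrows 4.6
```

play_rows(
  motion=[
    {"dx": 0.005, "dy": 0, "dz": 0.002, "ax": 0, "ay": -0.06, "az": 0},
    {"dx": 0.015, "dy": 0, "dz": 0.006, "ax": 0, "ay": -0.19, "az": 0},
    {"dx": 0.026, "dy": 0, "dz": 0.011, "ax": 0, "ay": -0.33, "az": 0},
    {"dx": 0.037, "dy": 0, "dz": 0.017, "ax": 0, "ay": -0.47, "az": 0},
    {"dx": 0.048, "dy": 0, "dz": 0.022, "ax": 0, "ay": -0.6, "az": 0},
    {"dx": 0.055, "dy": 0, "dz": 0.026, "ax": 0, "ay": -0.7, "az": 0},
    {"dx": 0.055, "dy": 0, "dz": 0.026, "ax": 0, "ay": -0.71, "az": 0},
  ],
)

```text
clock: 15.52
tool_pos: [394.3, -39.2, 224.3]
ee_rot: [-3.141, 0.264, -2.953]
force: [-1.1, 0.7, -2.3]
width: 13.7
```

Run:
```python
from h import *
s=arm.state();print(s["clock"],s["qpos"].round(3),s["width"],s["tool_pos"],s["ee_rot"],s["force"])
T=np.array([521.8,285.8,4.2]); P2,R2=tcp_for_tray(T,-6,0); R2=R2@Z180
rel(P2+[0,0,190],R2); snap("top","t7",(130,130,330,280),4)
```

```text
15.5167 [-0.377  0.038  2.034  0.186  0.854 -2.243] 13.696072644631025 [394.32152318 -39.19459292 224.3457233 ] [-3.14125274  0.26370831 -2.95333021] [-1.14892423  0.67521388 -2.28030096]
shift [-0.1248  0.3989  0.0535] turn [ 0.1276 -0.2182  0.3509] dist 337 ang 19.5 minrows 8.1
```

View pics/t7.png

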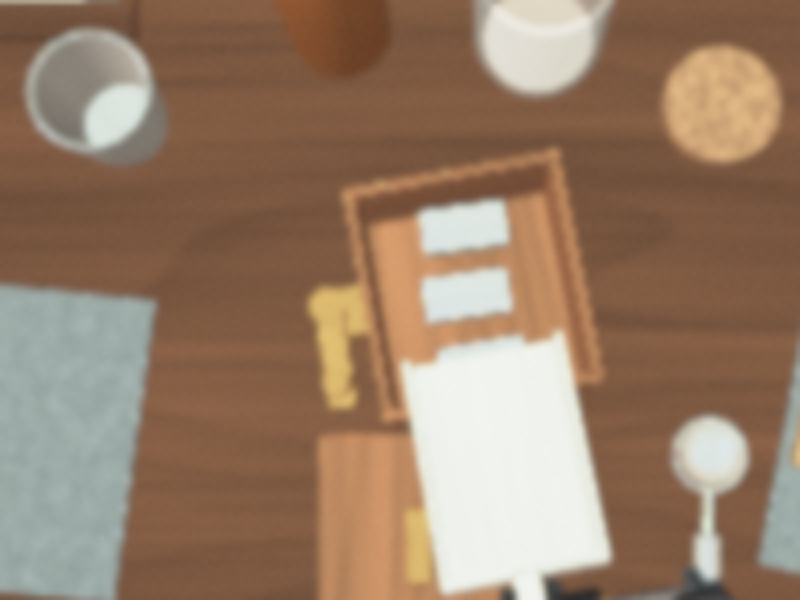

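play_rows(
  motion=[
    {"dx": -0.004, "dy": 0.012, "dz": -0.005, "ax": 0, "ay": -0.03, "az": 0.01},
    {"dx": -0.012, "dy": 0.04, "dz": -0.005, "ax": 0.01, "ay": -0.06, "az": 0.04},
    {"dx": -0.025, "dy": 0.08, "dz": 0, "ax": 0.025, "ay": -0.09, "az": 0.07},
    {"dx": -0.037, "dy": 0.12, "dz": 0.006, "ax": 0.038, "ay": -0.11, "az": 0.105},
    {"dx": -0.05, "dy": 0.16, "dz": 0.014, "ax": 0.05, "ay": -0.13, "az": 0.14},
    {"dx": -0.062, "dy": 0.2, "dz": 0.022, "ax": 0.064, "ay": -0.15, "az": 0.175},
    {"dx": -0.075, "dy": 0.24, "dz": 0.028, "ax": 0.077, "ay": -0.17, "az": 0.21},
    {"dx": -0.087, "dy": 0.28, "dz": 0.035, "ax": 0.09, "ay": -0.19, "az": 0.245},
    {"dx": -0.1, "dy": 0.32, "dz": 0.042, "ax": 0.102, "ay": -0.2, "az": 0.28},
    {"dx": -0.112, "dy": 0.36, "dz": 0.048, "ax": 0.115, "ay": -0.21, "az": 0.315},
    {"dx": -0.12, "dy": 0.385, "dz": 0.052, "ax": 0.123, "ay": -0.215, "az": 0.34},
    {"dx": -0.125, "dy": 0.399, "dz": 0.0535, "ax": 0.128, "ay": -0.218, "az": 0.351},
    {"dx": -0.125, "dy": 0.399, "dz": 0.0535, "ax": 0.128, "ay": -0.218, "az": 0.351},
  ],
)

```text
clock: 16.65
tool_pos: [445.3, 301.7, 209.8]
ee_rot: [3.139, 0.436, 3.04]
force: [-0.7, -1.6, -0.3]
width: 13.8
```

Run:
```python
from h import *
s=arm.state();print(s["clock"],s["qpos"].round(3),s["width"],s["tool_pos"],s["ee_rot"],s["force"])
T=np.array([521.8,285.8,4.2]); P2,R2=tcp_for_tray(T,-6,0); R2=R2@Z180
rel(P2+[0,0,25],R2); rel(P2,R2);snap("top","t8",(90,130,330,310),3.3)
```

```text
16.65 [ 0.678  0.277  1.843 -0.447  0.75  -0.504] 13.775376055129426 [445.28911827 301.73867443 209.75892928] [3.13865152 0.43615147 3.04041528] [-0.73885655 -1.60635636 -0.26548392]
shift [ 0.0923 -0.0103  0.1856] turn [ 0.0057 -0.0002  0.0041] dist 166 ang 0.3 minrows 4.0
shift [ 0.1055 -0.0104  0.2139] turn [ 0.0057 -0.0002  0.0041] dist 191 ang 0.3 minrows 4.6
```

View pics/t8.png

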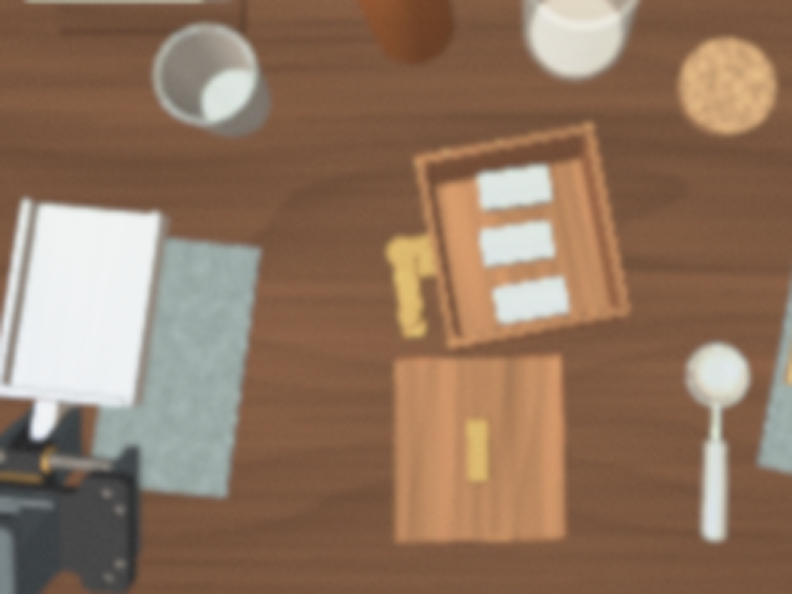

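play_rows(
  motion=[
    {"dx": 0.012, "dy": -0.004, "dz": 0.02, "ax": 0.003, "ay": 0, "az": 0.002},
    {"dx": 0.03, "dy": -0.01, "dz": 0.058, "ax": 0.006, "ay": 0, "az": 0.004},
    {"dx": 0.049, "dy": -0.01, "dz": 0.096, "ax": 0.006, "ay": 0, "az": 0.004},
    {"dx": 0.068, "dy": -0.01, "dz": 0.135, "ax": 0.006, "ay": 0, "az": 0.004},
    {"dx": 0.084, "dy": -0.01, "dz": 0.168, "ax": 0.006, "ay": 0, "az": 0.004},
    {"dx": 0.092, "dy": -0.01, "dz": 0.185, "ax": 0.006, "ay": 0, "az": 0.004},
    {"dx": 0.092, "dy": -0.01, "dz": 0.186, "ax": 0.006, "ay": 0, "az": 0.004},
    {"dx": 0.092, "dy": -0.01, "dz": 0.186, "ax": 0.006, "ay": 0, "az": 0.004},
  ],
)

```text
clock: 17.37
tool_pos: [438.9, 286.3, 43.1]
ee_rot: [-3.136, 0.433, 3.036]
force: [-0.4, -0.3, -0.9]
width: 13.9
```

Run:
```python
from h import *
s=arm.state();print(s["clock"],s["qpos"].round(3),s["width"],s["tool_pos"],s["ee_rot"],s["force"])
T=np.array([521.8,285.8,4.2]); P2,R2=tcp_for_tray(T,-6,0); R2=R2@Z180
rel(P2,R2);im,p=snap("top","t9",(90,180,210,290),6)
```

```text
17.3667 [ 0.664  0.582  2.038 -0.989  0.362  0.109] 13.927819367823993 [438.8616001  286.27949203  43.1082433 ] [-3.13573739  0.43279636  3.03588864] [-0.38328231 -0.34437911 -0.93313406]
shift [0.012  0.0104 0.0276] turn [-0.008  -0.0045 -0.0011] dist 25 ang 0.4 minrows 0.6
```

View pics/t9.png

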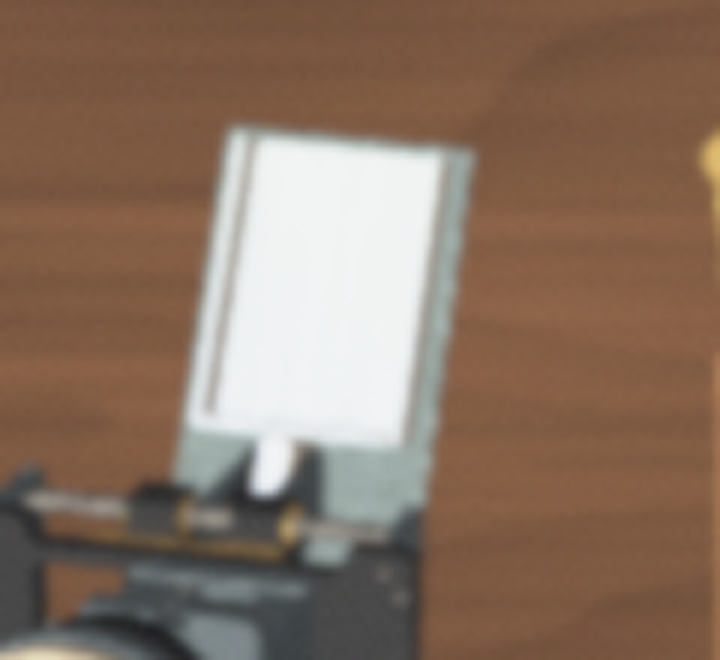

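play_rows(
  motion=[
    {"dx": 0.003, "dy": 0.005, "dz": 0.006, "ax": -0.004, "ay": -0.002, "az": 0},
    {"dx": 0.006, "dy": 0.01, "dz": 0.014, "ax": -0.008, "ay": -0.004, "az": 0},
    {"dx": 0.009, "dy": 0.01, "dz": 0.021, "ax": -0.008, "ay": -0.004, "az": 0},
    {"dx": 0.011, "dy": 0.01, "dz": 0.025, "ax": -0.008, "ay": -0.004, "az": 0},
    {"dx": 0.012, "dy": 0.01, "dz": 0.027, "ax": -0.008, "ay": -0.004, "az": 0},
    {"dx": 0.012, "dy": 0.01, "dz": 0.027, "ax": -0.008, "ay": -0.004, "az": 0},
    {"dx": 0.012, "dy": 0.01, "dz": 0.027, "ax": -0.008, "ay": -0.004, "az": 0},
  ],
)

```text
clock: 18.0
tool_pos: [440.6, 294.4, 20.8]
ee_rot: [3.139, 0.438, 3.035]
force: [0.1, -0.2, -1.0]
width: 13.9
```

Run:
```python
from h import *
s=arm.state();print(s["clock"],s["qpos"].round(3),s["width"],s["tool_pos"],s["ee_rot"],s["force"])
T=np.array([521.8,285.8,4.2]); P2,R2=tcp_for_tray(T,-6,0); R2=R2@Z180
rel(P2,R2);im,p=snap("top","t10",(90,180,210,290),6); snap("scene","s10",(280,120,420,240),5)
```

```text
18.0 [ 0.674  0.636  2.042 -1.146  0.332  0.284] 13.856655490683892 [440.64098578 294.38746254  20.78415434] [3.13890998 0.4379356  3.03476695] [ 0.05105608 -0.227173   -0.95182148]
shift [ 0.0014 -0.0001  0.0019] turn [ 0.0023  0.002  -0.0024] dist 2 ang 0.2 minrows 0.0
```

View pics/t10.png

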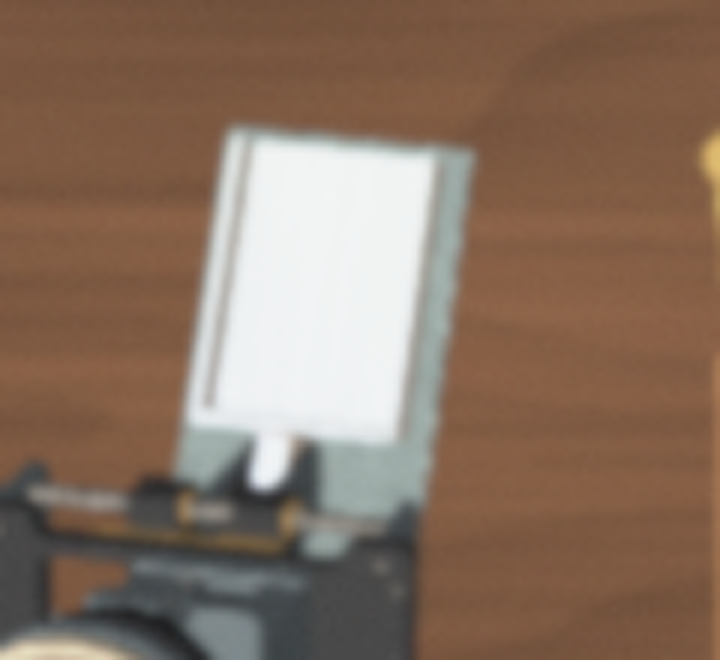

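View pics/s10.png

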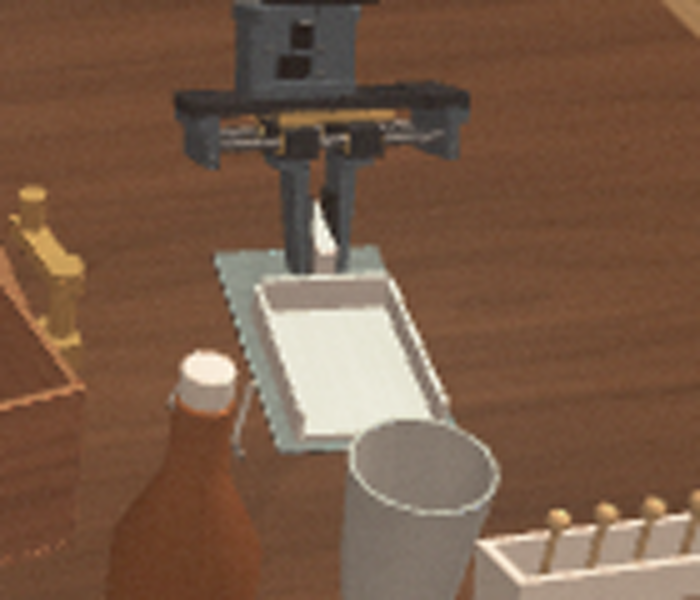

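Run:
```python
from h import *
p=arm.camera_params("top")
f=lambda u,v,z: onz((90+u/6-.4,180+v/6-.4),p,z).round(1)
print("back wall L,R",f(186,422,35),f(403,445,35),"lip L,R",f(230,128,29),f(443,147,29))
T=np.array([521.8,285.8]); c,s=np.cos(-6*D),np.sin(-6*D)
for x,y in [(-65,46),(-65,-46),(65,46),(65,-46)]: print(T+[c*x-s*y,s*x+c*y])
R0,p0=pose(); rel(p0+[0,0,-2.0],R0)
```

```text
back wall L,R [463.9 337.9  35. ] [453.2 240.5  35. ] lip L,R [597.8 326.6  29. ] [588.8 228.6  29. ]
[461.96438611 338.3423573 ]
[452.34776749 246.84634293]
[591.25223251 324.75365707]
[581.63561389 233.2576427 ]
shift [ 0.0011 -0.      0.0023] turn [0. 0. 0.] dist 2 ang 0.0 minrows 0.0
```

play_rows(
  motion=[
    {"dx": -0.001, "dy": 0, "dz": 0.001, "ax": 0, "ay": 0, "az": 0},
    {"dx": -0.001, "dy": 0, "dz": 0.0025, "ax": 0, "ay": 0, "az": 0},
    {"dx": -0.001, "dy": 0, "dz": 0.0025, "ax": 0, "ay": 0, "az": 0},
  ],
)

```text
clock: 18.35
tool_pos: [441.9, 294.1, 18.8]
ee_rot: [3.139, 0.437, 3.035]
force: [-4.1, 0.9, 10.7]
width: 13.8
```

play_rows(
  motion=[
    {"dx": 0, "dy": 0, "dz": 0, "ax": 0, "ay": 0, "az": 0},
    {"dx": 0, "dy": 0, "dz": 0, "ax": 0, "ay": 0, "az": 0},
    {"dx": 0, "dy": 0, "dz": 0, "ax": 0, "ay": 0, "az": 0},
    {"dx": 0, "dy": 0, "dz": 0, "ax": 0, "ay": 0, "az": 0},
    {"dx": 0, "dy": 0, "dz": -0.02, "ax": 0, "ay": 0, "az": 0},
    {"dx": 0, "dy": 0, "dz": -0.06, "ax": 0, "ay": 0, "az": 0},
    {"dx": 0, "dy": 0, "dz": -0.11, "ax": 0, "ay": 0, "az": 0},
    {"dx": 0, "dy": 0, "dz": -0.16, "ax": 0, "ay": 0, "az": 0},
    {"dx": 0, "dy": 0, "dz": -0.2, "ax": 0, "ay": 0, "az": 0},
    {"dx": 0, "dy": 0, "dz": -0.22, "ax": 0, "ay": 0, "az": 0},
    {"dx": 0, "dy": 0, "dz": -0.22, "ax": 0, "ay": 0, "az": 0},
  ],
  hand=0.5,
)

```text
clock: 19.27
tool_pos: [367.4, 302.6, 180.9]
ee_rot: [3.136, 0.439, 3.035]
force: [0.9, 0.4, -0.9]
width: 45.7
```

Run:
```python
from h import *
s=arm.state();print(s["clock"],s["qpos"].round(3),s["width"],s["tool_pos"],s["ee_rot"],s["force"])
snap("top","t11",(90,150,400,310),2.55);snap("scene","s11",(120,120,400,300),2.8)
W=np.array([524,-285,3]);P,R=tcp_for_tray(W,-15,0); print(P)
for f in (0,1):
  rel(P-R[:,2]*130,R@Z180 if f else R)
rel([360,0,260],Rt(180,0))
```

```text
19.2667 [ 0.812  0.262  1.988 -0.555  0.688 -0.256] 45.71081050367673 [367.35306889 302.59025003 180.87013717] [3.13578013 0.43936253 3.03475971] [ 0.9266331   0.43501887 -0.88319897]
[ 444.82281561 -263.78453738   17.78015205]
shift [-0.0707 -0.6823  0.0898] turn [-1.8000e-03  1.3100e-01 -3.8183e+00] dist 553 ang 171.9 minrows 24.0
shift [-0.0707 -0.6823  0.0898] turn [0.0872 0.0012 0.1795] dist 553 ang 9.0 minrows 13.3
shift [-0.0709 -0.3759 -0.081 ] turn [-0.0263  0.5566 -0.1323] dist 313 ang 25.8 minrows 7.5
```

View pics/t11.png

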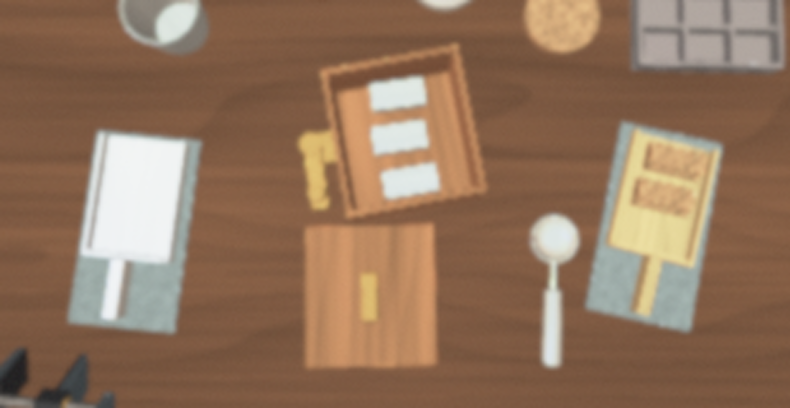

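View pics/s11.png

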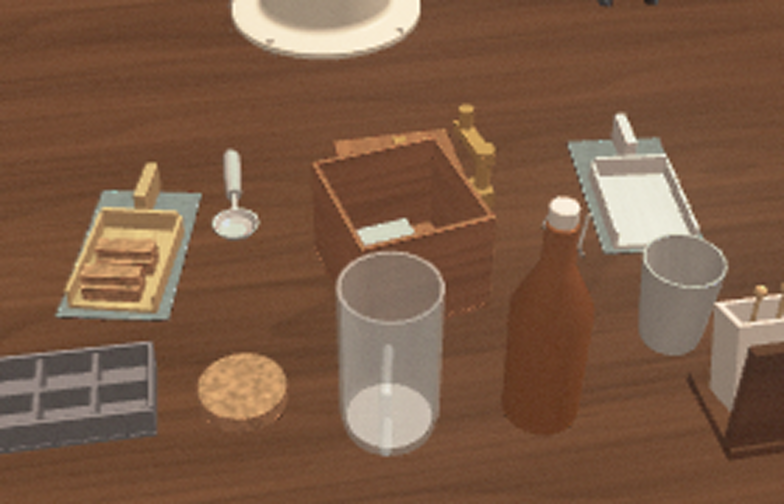

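Run:
```python
from h import *
W=np.array([524,-285,3]);P,R=tcp_for_tray(W,-15,0)
wp=[([365,170,250],Rt(135,0)),([365,40,260],Rt(91,0)),([365,-90,260],Rt(47,0)),([365,-200,200],Rt(5,0)),(P-R[:,2]*130,R)]
st=None
for p,r in wp:
    rel(p,r,st); st=(r,np.array(p))
```

```text
shift [-0.0508 -0.1639 -0.076 ] turn [0.1923 0.5342 0.8515] dist 150 ang 46.1 minrows 6.4
shift [-0.1149 -0.1149 -0.0125] turn [-0.     -0.      0.9778] dist 130 ang 44.0 minrows 6.1
shift [-0.1625 -0.0028 -0.    ] turn [ 0.     -0.      0.9778] dist 130 ang 44.0 minrows 6.1
shift [-0.1006  0.0938  0.075 ] turn [-0.     -0.      0.9333] dist 125 ang 42.0 minrows 5.9
shift [0.0279 0.0646 0.0805] turn [-0.097   0.5499  0.4373] dist 86 ang 31.9 minrows 4.5
```

play_rows(
  motion=[
    {"dx": -0.01, "dy": -0.03, "dz": -0.02, "ax": 0.19, "ay": 0.53, "az": 0.85},
    {"dx": -0.02, "dy": -0.06, "dz": -0.03, "ax": 0.19, "ay": 0.53, "az": 0.85},
    {"dx": -0.05, "dy": -0.16, "dz": -0.076, "ax": 0.19, "ay": 0.53, "az": 0.85},
    {"dx": -0.05, "dy": -0.16, "dz": -0.076, "ax": 0.19, "ay": 0.53, "az": 0.85},
    {"dx": -0.05, "dy": -0.16, "dz": -0.076, "ax": 0.19, "ay": 0.53, "az": 0.85},
    {"dx": -0.05, "dy": -0.16, "dz": -0.076, "ax": 0.19, "ay": 0.53, "az": 0.85},
    {"dx": -0.05, "dy": -0.16, "dz": -0.076, "ax": 0.19, "ay": 0.53, "az": 0.85},
  ],
)

```text
clock: 19.95
tool_pos: [366.0, 171.5, 249.1]
ee_rot: [-3.141, -0.0, 2.347]
force: [-1.0, 0.5, -0.8]
width: 45.4
```

play_rows(
  motion=[
    {"dx": -0.02, "dy": -0.02, "dz": -0.002, "ax": 0, "ay": 0, "az": 0.98},
    {"dx": -0.05, "dy": -0.05, "dz": -0.012, "ax": 0, "ay": 0, "az": 0.98},
    {"dx": -0.115, "dy": -0.115, "dz": -0.012, "ax": 0, "ay": 0, "az": 0.98},
    {"dx": -0.115, "dy": -0.115, "dz": -0.012, "ax": 0, "ay": 0, "az": 0.98},
    {"dx": -0.115, "dy": -0.115, "dz": -0.012, "ax": 0, "ay": 0, "az": 0.98},
    {"dx": -0.115, "dy": -0.115, "dz": -0.012, "ax": 0, "ay": 0, "az": 0.98},
    {"dx": -0.115, "dy": -0.115, "dz": -0.012, "ax": 0, "ay": 0, "az": 0.98},
  ],
)

```text
clock: 20.53
tool_pos: [364.7, 41.5, 258.0]
ee_rot: [-3.142, 0.002, 1.578]
force: [0.6, 0.6, 0.1]
width: 45.6
```

play_rows(
  motion=[
    {"dx": -0.03, "dy": 0, "dz": 0, "ax": 0, "ay": 0, "az": 0.98},
    {"dx": -0.16, "dy": -0.003, "dz": 0, "ax": 0, "ay": 0, "az": 0.98},
    {"dx": -0.16, "dy": -0.003, "dz": 0, "ax": 0, "ay": 0, "az": 0.98},
    {"dx": -0.16, "dy": -0.003, "dz": 0, "ax": 0, "ay": 0, "az": 0.98},
    {"dx": -0.16, "dy": -0.003, "dz": 0, "ax": 0, "ay": 0, "az": 0.98},
    {"dx": -0.16, "dy": -0.003, "dz": 0, "ax": 0, "ay": 0, "az": 0.98},
    {"dx": -0.16, "dy": -0.003, "dz": 0, "ax": 0, "ay": 0, "az": 0.98},
  ],
)

```text
clock: 21.12
tool_pos: [364.3, -85.8, 258.3]
ee_rot: [3.141, 0.0, 0.812]
force: [0.4, -0.7, -0.3]
width: 45.5
```

Run:
```python
from h import *
s=arm.state();print(s["clock"],s["qpos"].round(3),s["width"],s["tool_pos"],s["ee_rot"],s["force"])
rel([365,-200,200],Rt(5,0))
```

```text
21.1167 [-3.910e-01  7.900e-02  1.836e+00 -1.000e-03  1.226e+00  3.690e-01] 45.47577289633842 [364.2777013  -85.78938047 258.32594943] [3.14071089e+00 3.61891899e-04 8.11707239e-01] [ 0.42941118 -0.66123978 -0.2832872 ]
shift [-0.1029  0.0988  0.073 ] turn [0.0012 0.     0.9224] dist 128 ang 41.5 minrows 5.8
```

play_rows(
  motion=[
    {"dx": -0.02, "dy": 0.02, "dz": 0.015, "ax": 0, "ay": 0, "az": 0.92},
    {"dx": -0.103, "dy": 0.099, "dz": 0.073, "ax": 0, "ay": 0, "az": 0.92},
    {"dx": -0.103, "dy": 0.099, "dz": 0.073, "ax": 0, "ay": 0, "az": 0.92},
    {"dx": -0.103, "dy": 0.099, "dz": 0.073, "ax": 0, "ay": 0, "az": 0.92},
    {"dx": -0.103, "dy": 0.099, "dz": 0.073, "ax": 0, "ay": 0, "az": 0.92},
    {"dx": -0.103, "dy": 0.099, "dz": 0.073, "ax": 0, "ay": 0, "az": 0.92},
    {"dx": -0.103, "dy": 0.099, "dz": 0.073, "ax": 0, "ay": 0, "az": 0.92},
  ],
)

```text
clock: 21.7
tool_pos: [365.7, -199.7, 199.8]
ee_rot: [-3.142, -0.0, 0.092]
force: [-0.5, 0.1, -0.3]
width: 45.4
```

Run:
```python
from h import *
s=arm.state();print(s["clock"],s["qpos"].round(3),s["width"],s["tool_pos"],s["ee_rot"],s["force"])
W=np.array([524,-285,3]);P,R=tcp_for_tray(W,-15,0)
rel(P-R[:,2]*120,R)
```

```text
21.7 [-0.644  0.22   1.846  0.     1.075  0.835] 45.40237610968944 [ 365.65654559 -199.7116845   199.83661854] [-3.14155712e+00 -2.28728720e-04  9.24437114e-02] [-0.53055265  0.11638515 -0.31790733]
shift [0.0317 0.0669 0.0916] turn [-0.0985  0.5494  0.4438] dist 94 ang 32.1 minrows 4.5
```

play_rows(
  motion=[
    {"dx": 0.006, "dy": 0.012, "dz": 0.018, "ax": -0.098, "ay": 0.55, "az": 0.444},
    {"dx": 0.015, "dy": 0.03, "dz": 0.04, "ax": -0.098, "ay": 0.55, "az": 0.444},
    {"dx": 0.032, "dy": 0.067, "dz": 0.092, "ax": -0.098, "ay": 0.55, "az": 0.444},
    {"dx": 0.032, "dy": 0.067, "dz": 0.092, "ax": -0.098, "ay": 0.55, "az": 0.444},
    {"dx": 0.032, "dy": 0.067, "dz": 0.092, "ax": -0.098, "ay": 0.55, "az": 0.444},
    {"dx": 0.032, "dy": 0.067, "dz": 0.092, "ax": -0.098, "ay": 0.55, "az": 0.444},
    {"dx": 0.032, "dy": 0.067, "dz": 0.092, "ax": -0.098, "ay": 0.55, "az": 0.444},
  ],
)

```text
clock: 22.28
tool_pos: [395.3, -249.5, 126.2]
ee_rot: [3.141, -0.437, -0.256]
force: [0.1, 0.1, -0.1]
width: 45.7
```

Run:
```python
from h import *
s=arm.state();print(s["clock"],s["qpos"].round(3),s["width"],s["tool_pos"],s["ee_rot"],s["force"])
W=np.array([524,-285,3]);P,R=tcp_for_tray(W,-15,0)
rel(P-R[:,2]*120,R);rel(P,R)
snap("wrist","w12")
```

```text
22.2833 [-0.883  0.317  2.18   0.741  0.376  0.285] 45.650807407678144 [ 395.28004525 -249.53220496  126.1945439 ] [ 3.14096529 -0.43699428 -0.25606834] [ 0.0943808   0.05046044 -0.05010301]
shift [0.0011 0.0012 0.    ] turn [-0.0023 -0.0008  0.0066] dist 1 ang 0.3 minrows 0.0
shift [0.001  0.0015 0.15  ] turn [-0.0023 -0.0008  0.0066] dist 120 ang 0.3 minrows 2.9
```

View pics/w12.png

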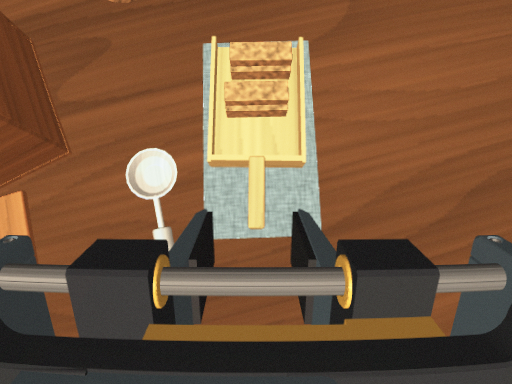

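Run:
```python
from h import *
p=arm.camera_params("wrist")
for uv,z in [((257,228),51),((257,156),51),((208,163),33),((306,163),33)]: print(uv,onz(uv,p,z).round(1))
W=np.array([524,-285,3])
c,s=np.cos(-15*D),np.sin(-15*D)
for x,y in [(-127,0),(-65,0),(-65,46),(-65,-46)]: print(W[:2]+[c*x-s*y,s*x+c*y])
P,R=tcp_for_tray(W,-15,0,a=15)
rel(P-R[:,2]*110,R);rel(P,R,(R,P-R[:,2]*110));
```

```text
(257, 228) [ 402.1 -255.2   51. ]
(257, 156) [ 461.  -270.6   51. ]
(208, 163) [ 470.4 -227.4   33. ]
(306, 163) [ 447.9 -313.6   33. ]
[ 401.32742006 -252.12998127]
[ 461.21482129 -268.17676207]
[ 473.12049737 -223.74417406]
[ 449.30914522 -312.60935008]
shift [0.0196 0.0013 0.0145] turn [-0.0022 -0.2228  0.0083] dist 20 ang 10.0 minrows 1.4
shift [0.     0.     0.1375] turn [0. 0. 0.] dist 110 ang 0.0 minrows 2.6
```

Run:
```python
from h import *
P,R=tcp_for_tray([523.5,-287.3,3],-14.8,0,a=15)
rel(P-R[:,2]*110,R)
```

```text
shift [0.0197 0.0047 0.0146] turn [-0.0007 -0.2228  0.0041] dist 20 ang 10.0 minrows 1.4
```

play_rows(
  motion=[
    {"dx": 0.01, "dy": 0.002, "dz": 0.007, "ax": 0, "ay": -0.11, "az": 0.002},
    {"dx": 0.02, "dy": 0.005, "dz": 0.0145, "ax": 0, "ay": -0.223, "az": 0.004},
    {"dx": 0.02, "dy": 0.005, "dz": 0.0145, "ax": 0, "ay": -0.223, "az": 0.004},
    {"dx": 0.02, "dy": 0.005, "dz": 0.0145, "ax": 0, "ay": -0.223, "az": 0.004},
  ],
)

```text
clock: 22.67
tool_pos: [416.4, -261.8, 125.0]
ee_rot: [3.136, -0.261, -0.257]
force: [0.4, -0.2, 1.0]
width: 45.7
```

play_rows(
  motion=[
    {"dx": 0, "dy": 0, "dz": 0.03, "ax": 0, "ay": 0, "az": 0},
    {"dx": 0, "dy": 0, "dz": 0.06, "ax": 0, "ay": 0, "az": 0},
    {"dx": 0, "dy": 0, "dz": 0.09, "ax": 0, "ay": 0, "az": 0},
    {"dx": 0, "dy": 0, "dz": 0.115, "ax": 0, "ay": 0, "az": 0},
    {"dx": 0, "dy": 0, "dz": 0.13, "ax": 0, "ay": 0, "az": 0},
    {"dx": 0, "dy": 0, "dz": 0.137, "ax": 0, "ay": 0, "az": 0},
    {"dx": 0, "dy": 0, "dz": 0.137, "ax": 0, "ay": 0, "az": 0},
    {"dx": 0, "dy": 0, "dz": 0.137, "ax": 0, "ay": 0, "az": 0},
  ],
)

```text
clock: 23.33
tool_pos: [442.6, -266.6, 18.6]
ee_rot: [-3.141, -0.264, -0.26]
force: [-0.4, -0.7, 0.6]
width: 45.8
```

Run:
```python
from h import *
s=arm.state();print(s["clock"],s["qpos"].round(3),s["width"],s["tool_pos"],s["ee_rot"],s["force"])
P,R=tcp_for_tray([523.5,-287.3,3],-14.8,0,a=15)
rel(P,R)
```

```text
23.3333 [-0.742  0.595  2.022  0.405  0.313  0.716] 45.776019871316876 [ 442.64578232 -266.55499732   18.56291452] [-3.14108453 -0.26401172 -0.25978214] [-0.36430192 -0.6536208   0.62607474]
shift [-0.0026 -0.0007  0.0018] turn [-0.0002 -0.0028 -0.0018] dist 3 ang 0.2 minrows 0.1
```

play_rows(
  motion=[
    {"dx": -0.001, "dy": 0, "dz": 0.001, "ax": 0, "ay": 0, "az": 0},
    {"dx": -0.001, "dy": 0, "dz": 0.001, "ax": 0, "ay": 0, "az": 0},
    {"dx": -0.001, "dy": 0, "dz": 0.001, "ax": 0, "ay": 0, "az": 0},
    {"dx": -0.001, "dy": 0, "dz": 0.001, "ax": 0, "ay": 0, "az": 0},
    {"dx": -0.001, "dy": 0, "dz": 0.001, "ax": 0, "ay": 0, "az": 0},
    {"dx": -0.001, "dy": 0, "dz": 0.001, "ax": 0, "ay": 0, "az": 0},
    {"dx": -0.001, "dy": 0, "dz": 0.001, "ax": 0, "ay": 0, "az": 0},
  ],
  hand=1,
)

```text
clock: 23.92
tool_pos: [441.8, -266.6, 17.5]
ee_rot: [-3.141, -0.265, -0.262]
force: [-2.8, 1.3, 7.8]
width: 13.7
```

Run:
```python
from h import *
s=arm.state();print(s["clock"],s["qpos"].round(3),s["width"],s["tool_pos"],s["ee_rot"],s["force"])
R0,p0=pose(); np.save("woodgrip.npy",np.r_[p0,s["ee_rot"]])
rel(p0+[0,0,200],R0)
P,R=lip_tcp(-70,0,225,-2,a=15,flip=False); rel(P,R,(R0,p0+[0,0,200]))
snap("wrist","w13")
```

```text
23.9167 [-0.743  0.597  2.025  0.412  0.309  0.71 ] 13.671925467616637 [ 441.78519716 -266.56663953   17.53301054] [-3.14072562 -0.26462782 -0.26226928] [-2.80600393  1.29500934  7.83210468]
shift [ 6.540e-02 -2.000e-04 -2.413e-01] turn [0. 0. 0.] dist 200 ang 0.0 minrows 4.8
shift [-0.1472 -0.2413 -0.0537] turn [ 0.1585  0.0399 -0.5536] dist 230 ang 26.0 minrows 5.5
```

View pics/w13.png

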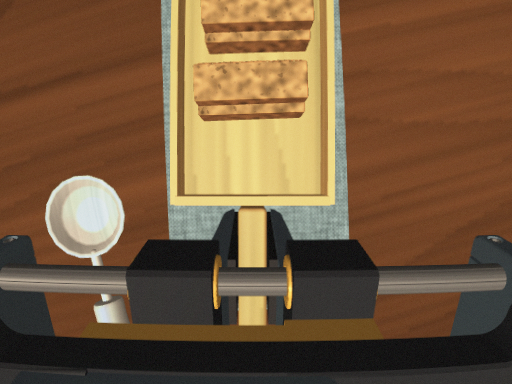

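play_rows(
  motion=[
    {"dx": 0.001, "dy": 0, "dz": -0.004, "ax": 0, "ay": 0, "az": 0},
    {"dx": 0.003, "dy": 0, "dz": -0.011, "ax": 0, "ay": 0, "az": 0},
    {"dx": 0.006, "dy": 0, "dz": -0.022, "ax": 0, "ay": 0, "az": 0},
    {"dx": 0.01, "dy": 0, "dz": -0.037, "ax": 0, "ay": 0, "az": 0},
    {"dx": 0.015, "dy": 0, "dz": -0.055, "ax": 0, "ay": 0, "az": 0},
    {"dx": 0.02, "dy": 0, "dz": -0.075, "ax": 0, "ay": 0, "az": 0},
    {"dx": 0.026, "dy": 0, "dz": -0.097, "ax": 0, "ay": 0, "az": 0},
    {"dx": 0.033, "dy": 0, "dz": -0.12, "ax": 0, "ay": 0, "az": 0},
    {"dx": 0.039, "dy": 0, "dz": -0.144, "ax": 0, "ay": 0, "az": 0},
    {"dx": 0.046, "dy": 0, "dz": -0.168, "ax": 0, "ay": 0, "az": 0},
    {"dx": 0.052, "dy": 0, "dz": -0.192, "ax": 0, "ay": 0, "az": 0},
    {"dx": 0.058, "dy": 0, "dz": -0.213, "ax": 0, "ay": 0, "az": 0},
    {"dx": 0.063, "dy": 0, "dz": -0.23, "ax": 0, "ay": 0, "az": 0},
    {"dx": 0.065, "dy": 0, "dz": -0.24, "ax": 0, "ay": 0, "az": 0},
    {"dx": 0.0655, "dy": 0, "dz": -0.241, "ax": 0, "ay": 0, "az": 0},
    {"dx": 0.0655, "dy": 0, "dz": -0.241, "ax": 0, "ay": 0, "az": 0},
  ],
)

```text
clock: 25.3
tool_pos: [441.6, -266.7, 217.0]
ee_rot: [-3.141, -0.264, -0.262]
force: [-0.1, 0.0, -1.4]
width: 13.8
```

Run:
```python
from h import *
s=arm.state();print(s["clock"],s["qpos"].round(3),s["width"],s["tool_pos"],s["ee_rot"],s["force"])
P,R=lip_tcp(-70,0,225,-2,a=15,flip=False); rel(P,R)
snap("top","t14",(90,150,400,310),2.55);snap("scene","s14",(120,60,400,260),2.8)
```

```text
25.3 [-0.743  0.23   1.815  0.16   0.868  1.001] 13.793502984209178 [ 441.6448493  -266.66340679  217.02764262] [-3.14078642 -0.26418045 -0.26241834] [-0.05207815  0.01523409 -1.42288506]
shift [-0.1469 -0.2415 -0.0543] turn [ 0.1585  0.0405 -0.5539] dist 230 ang 26.0 minrows 5.5
```

View pics/t14.png

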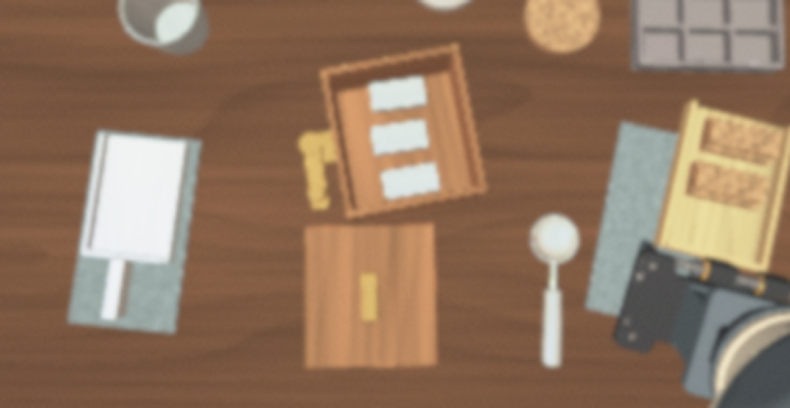

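View pics/s14.png

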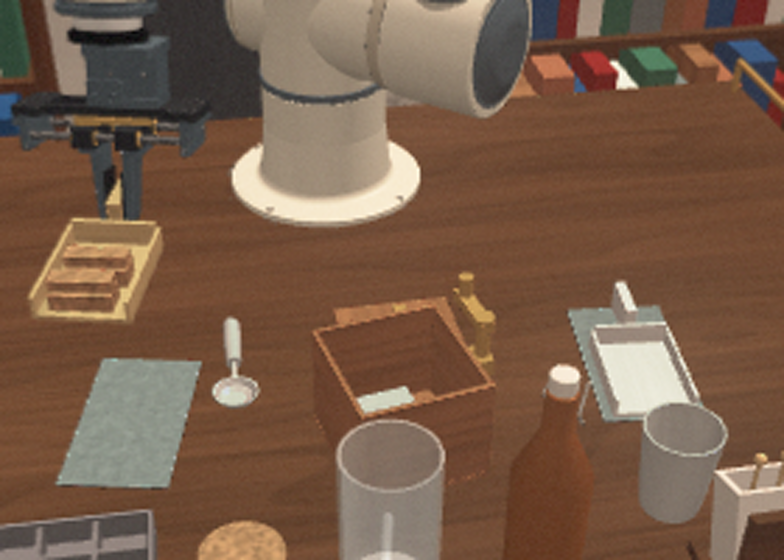

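play_rows(
  motion=[
    {"dx": -0.002, "dy": -0.003, "dz": -0.001, "ax": 0, "ay": 0, "az": -0.01},
    {"dx": -0.007, "dy": -0.012, "dz": -0.003, "ax": 0.01, "ay": 0, "az": -0.03},
    {"dx": -0.016, "dy": -0.026, "dz": -0.006, "ax": 0.02, "ay": 0, "az": -0.06},
    {"dx": -0.027, "dy": -0.045, "dz": -0.01, "ax": 0.03, "ay": 0.01, "az": -0.1},
    {"dx": -0.04, "dy": -0.066, "dz": -0.015, "ax": 0.045, "ay": 0.01, "az": -0.15},
    {"dx": -0.054, "dy": -0.089, "dz": -0.02, "ax": 0.06, "ay": 0.015, "az": -0.2},
    {"dx": -0.068, "dy": -0.112, "dz": -0.025, "ax": 0.075, "ay": 0.02, "az": -0.26},
    {"dx": -0.083, "dy": -0.136, "dz": -0.03, "ax": 0.09, "ay": 0.02, "az": -0.31},
    {"dx": -0.097, "dy": -0.16, "dz": -0.036, "ax": 0.105, "ay": 0.03, "az": -0.37},
    {"dx": -0.11, "dy": -0.182, "dz": -0.04, "ax": 0.12, "ay": 0.03, "az": -0.42},
    {"dx": -0.123, "dy": -0.203, "dz": -0.045, "ax": 0.135, "ay": 0.035, "az": -0.465},
    {"dx": -0.134, "dy": -0.22, "dz": -0.05, "ax": 0.145, "ay": 0.04, "az": -0.505},
    {"dx": -0.142, "dy": -0.233, "dz": -0.053, "ax": 0.153, "ay": 0.04, "az": -0.535},
    {"dx": -0.146, "dy": -0.24, "dz": -0.054, "ax": 0.158, "ay": 0.04, "az": -0.55},
    {"dx": -0.147, "dy": -0.2415, "dz": -0.054, "ax": 0.158, "ay": 0.04, "az": -0.554},
    {"dx": -0.147, "dy": -0.2415, "dz": -0.054, "ax": 0.158, "ay": 0.04, "az": -0.554},
  ],
)

```text
clock: 26.73
tool_pos: [371.5, -47.7, 228.2]
ee_rot: [3.141, -0.296, 0.191]
force: [-0.2, 0.8, -1.6]
width: 13.6
```

Run:
```python
from h import *
s=arm.state();print(s["clock"],s["qpos"].round(3),s["width"],s["tool_pos"],s["ee_rot"],s["force"])
P,R=lip_tcp(-70,0,225,-2,a=15,flip=False); rel(P,R)
P,R=lip_tcp(-42,0,140,14,a=15,flip=False); rel(P,R)
snap("top","t15",(130,130,330,280),4)
```

```text
26.7333 [-0.459 -0.015  2.086  0.238  0.846  0.782] 13.644553492036014 [371.47717303 -47.67722642 228.22464199] [ 3.14125282 -0.29646962  0.19114387] [-0.21076387  0.76732692 -1.63086576]
shift [-0.0003  0.     -0.0003] turn [0.0001 0.0003 0.0011] dist 0 ang 0.1 minrows 0.0
shift [0.0253 0.     0.0646] turn [ 2.000e-04 -3.553e-01  1.100e-03] dist 56 ang 16.0 minrows 2.2
```

View pics/t15.png

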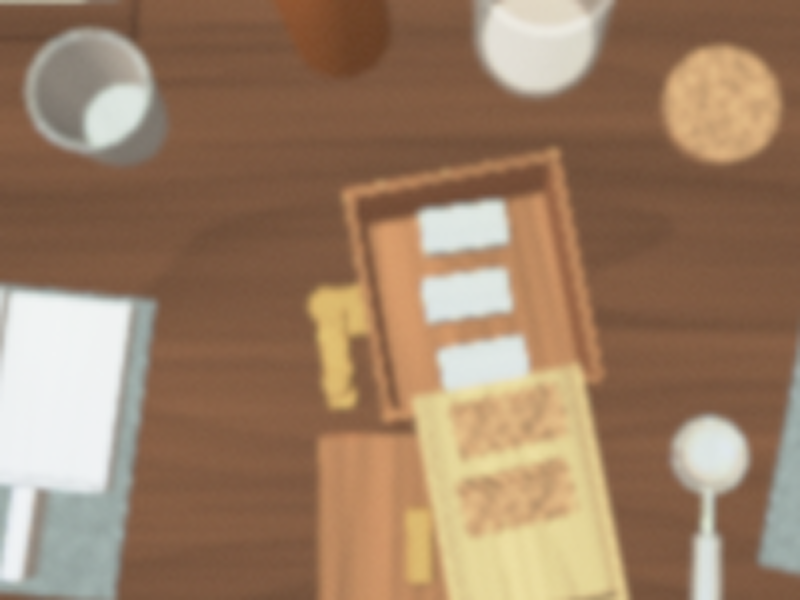

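play_rows(
  motion=[
    {"dx": 0.002, "dy": 0, "dz": 0.005, "ax": 0, "ay": -0.02, "az": 0},
    {"dx": 0.006, "dy": -0.002, "dz": 0.015, "ax": 0, "ay": -0.07, "az": 0},
    {"dx": 0.011, "dy": -0.004, "dz": 0.028, "ax": 0, "ay": -0.14, "az": 0},
    {"dx": 0.016, "dy": -0.004, "dz": 0.04, "ax": 0, "ay": -0.21, "az": 0},
    {"dx": 0.021, "dy": -0.004, "dz": 0.053, "ax": 0, "ay": -0.29, "az": 0},
    {"dx": 0.024, "dy": -0.004, "dz": 0.062, "ax": 0, "ay": -0.335, "az": 0},
    {"dx": 0.025, "dy": -0.004, "dz": 0.065, "ax": 0, "ay": -0.355, "az": 0},
    {"dx": 0.025, "dy": -0.004, "dz": 0.065, "ax": 0, "ay": -0.355, "az": 0},
  ],
)

```text
clock: 27.45
tool_pos: [405.3, -38.4, 183.7]
ee_rot: [-3.141, -0.016, 0.191]
force: [0.3, -0.7, -1.5]
width: 13.7
```

Run:
```python
from h import *
s=arm.state();print(s["clock"],s["qpos"].round(3),s["width"],s["tool_pos"],s["ee_rot"],s["force"])
for th in (22,30,38):
  P,R=lip_tcp(-42,3,130 if th<30 else 127,th,a=15,flip=False); rel(P,R)
```

```text
27.45 [-0.248  0.223  1.901  0.009  1.003  1.128] 13.699812928380434 [405.28062003 -38.35791913 183.65915803] [-3.14108701 -0.01640896  0.19053229] [ 0.2898694  -0.72965866 -1.46570942]
shift [ 0.0091 -0.0003 -0.0131] turn [-0.0006 -0.1764  0.0004] dist 13 ang 7.9 minrows 1.1
shift [ 0.0223 -0.0003 -0.032 ] turn [-0.0006 -0.3542  0.0005] dist 31 ang 15.9 minrows 2.2
shift [ 0.0385 -0.0003 -0.0526] turn [-6.00e-04 -5.32e-01  5.00e-04] dist 52 ang 23.9 minrows 3.3
```

play_rows(
  motion=[
    {"dx": 0.003, "dy": 0, "dz": -0.004, "ax": 0, "ay": -0.05, "az": 0},
    {"dx": 0.006, "dy": 0, "dz": -0.008, "ax": 0, "ay": -0.11, "az": 0},
    {"dx": 0.009, "dy": 0, "dz": -0.013, "ax": 0, "ay": -0.175, "az": 0},
    {"dx": 0.013, "dy": 0, "dz": -0.019, "ax": 0, "ay": -0.235, "az": 0},
    {"dx": 0.018, "dy": 0, "dz": -0.026, "ax": 0, "ay": -0.295, "az": 0},
    {"dx": 0.022, "dy": 0, "dz": -0.032, "ax": 0, "ay": -0.354, "az": 0},
    {"dx": 0.025, "dy": 0, "dz": -0.036, "ax": 0, "ay": -0.39, "az": 0},
    {"dx": 0.028, "dy": 0, "dz": -0.04, "ax": 0, "ay": -0.425, "az": 0},
    {"dx": 0.032, "dy": 0, "dz": -0.044, "ax": 0, "ay": -0.46, "az": 0},
    {"dx": 0.035, "dy": 0, "dz": -0.048, "ax": 0, "ay": -0.495, "az": 0},
    {"dx": 0.0385, "dy": 0, "dz": -0.0525, "ax": 0, "ay": -0.53, "az": 0},
    {"dx": 0.0385, "dy": 0, "dz": -0.0525, "ax": 0, "ay": -0.53, "az": 0},
    {"dx": 0.0385, "dy": 0, "dz": -0.0525, "ax": 0, "ay": -0.53, "az": 0},
  ],
)

```text
clock: 28.53
tool_pos: [433.9, -32.8, 226.9]
ee_rot: [-3.141, 0.397, 0.19]
force: [-0.2, 0.1, -0.1]
width: 13.6
```

Run:
```python
from h import *
s=arm.state();print(s["clock"],s["qpos"].round(3),s["width"],s["tool_pos"],s["ee_rot"],s["force"])
for th in (46,54):
  P,R=lip_tcp(-42,3,127,th,a=15,flip=False); rel(P,R)
snap("scene","s16",(150,60,390,240),3.3)
```

```text
28.5333 [-0.118  0.428  1.508 -0.117  1.586  1.284] 13.553493863518662 [433.89562675 -32.7715413  226.85285096] [-3.1410097   0.39699092  0.19026349] [-0.18870191  0.10756497 -0.05920564]
shift [ 0.0114 -0.0002 -0.0239] turn [-7.000e-04 -1.834e-01  1.000e-04] dist 21 ang 8.3 minrows 1.2
shift [ 0.0248 -0.0002 -0.0465] turn [-7.000e-04 -3.612e-01  1.000e-04] dist 42 ang 16.3 minrows 2.3
```

View pics/s16.png

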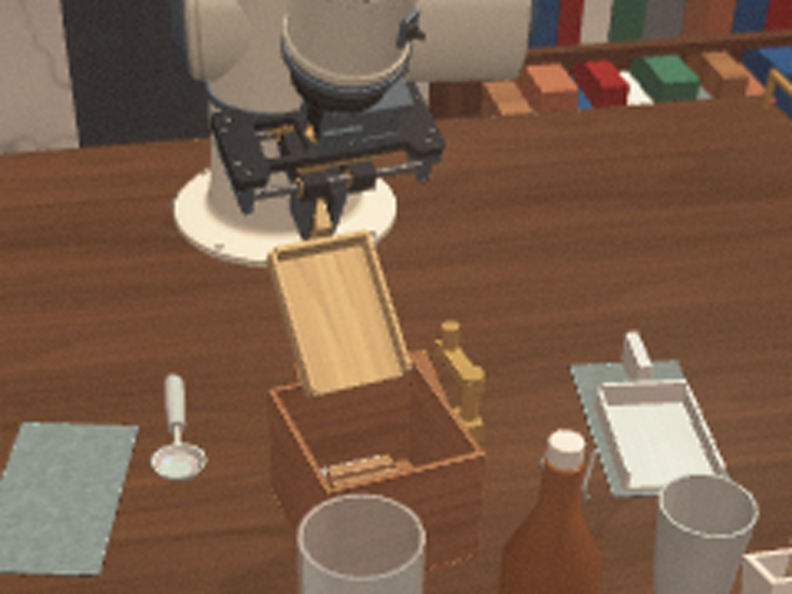

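Run:
```python
from h import *
P,R=lip_tcp(-50,0,190,10,a=15,flip=False); rel(P,R); pr=(R,P)
P2,R2=tcp_for_tray([524.5,-289.9,3.9],-13,0,a=15); print(P2); rel(P2+[0,0,190],R2,pr)
print(tcp_for_tray([523.5,-287.3,3],-14.8,0,a=15)[0])
```

```text
shift [-0.0451  0.0037  0.022 ] turn [-7.000e-04  6.169e-01 -2.000e-04] dist 40 ang 27.8 minrows 3.9
[ 441.59821923 -270.76061583   17.5474093 ]
shift [0.0019 0.2904 0.0215] turn [-0.0923  0.219   0.5237] dist 233 ang 25.9 minrows 5.6
[ 441.24030884 -265.5660521    16.6474093 ]
```

play_rows(
  motion=[
    {"dx": -0.004, "dy": 0, "dz": 0.002, "ax": 0, "ay": 0.06, "az": 0},
    {"dx": -0.013, "dy": 0.001, "dz": 0.006, "ax": 0, "ay": 0.18, "az": 0},
    {"dx": -0.023, "dy": 0.002, "dz": 0.011, "ax": 0, "ay": 0.31, "az": 0},
    {"dx": -0.033, "dy": 0.003, "dz": 0.016, "ax": 0, "ay": 0.45, "az": 0},
    {"dx": -0.041, "dy": 0.004, "dz": 0.02, "ax": 0, "ay": 0.56, "az": 0},
    {"dx": -0.045, "dy": 0.004, "dz": 0.022, "ax": 0, "ay": 0.617, "az": 0},
    {"dx": -0.045, "dy": 0.004, "dz": 0.022, "ax": 0, "ay": 0.617, "az": 0},
  ],
)

```text
clock: 29.17
tool_pos: [392.2, -43.1, 224.8]
ee_rot: [3.141, -0.089, 0.189]
force: [-0.1, 0.4, -1.1]
width: 13.9
```

Run:
```python
from h import *
P2,R2=tcp_for_tray([524.5,-289.9,3.9],-13,0,a=15); rel(P2+[0,0,190],R2)
```

```text
shift [0.0053 0.2911 0.0221] turn [-0.0922  0.2171  0.5217] dist 234 ang 25.8 minrows 5.6
```

play_rows(
  motion=[
    {"dx": 0, "dy": 0.01, "dz": 0, "ax": 0, "ay": 0.03, "az": 0.01},
    {"dx": 0, "dy": 0.03, "dz": 0, "ax": -0.01, "ay": 0.06, "az": 0.05},
    {"dx": 0, "dy": 0.06, "dz": 0.002, "ax": -0.02, "ay": 0.09, "az": 0.11},
    {"dx": 0.001, "dy": 0.095, "dz": 0.005, "ax": -0.03, "ay": 0.11, "az": 0.17},
    {"dx": 0.002, "dy": 0.13, "dz": 0.009, "ax": -0.04, "ay": 0.13, "az": 0.23},
    {"dx": 0.003, "dy": 0.165, "dz": 0.012, "ax": -0.05, "ay": 0.15, "az": 0.295},
    {"dx": 0.004, "dy": 0.2, "dz": 0.015, "ax": -0.063, "ay": 0.17, "az": 0.36},
    {"dx": 0.005, "dy": 0.235, "dz": 0.018, "ax": -0.075, "ay": 0.19, "az": 0.42},
    {"dx": 0.005, "dy": 0.265, "dz": 0.02, "ax": -0.085, "ay": 0.205, "az": 0.475},
    {"dx": 0.005, "dy": 0.285, "dz": 0.022, "ax": -0.09, "ay": 0.215, "az": 0.51},
    {"dx": 0.005, "dy": 0.291, "dz": 0.022, "ax": -0.092, "ay": 0.217, "az": 0.522},
    {"dx": 0.005, "dy": 0.291, "dz": 0.022, "ax": -0.092, "ay": 0.217, "az": 0.522},
    {"dx": 0.005, "dy": 0.291, "dz": 0.022, "ax": -0.092, "ay": 0.217, "az": 0.522},
  ],
)

```text
clock: 30.25
tool_pos: [444.6, -269.9, 207.3]
ee_rot: [3.141, -0.258, -0.224]
force: [0.1, 1.0, -1.3]
width: 13.6
```

Run:
```python
from h import *
s=arm.state();print(s["clock"],s["qpos"].round(3),s["width"],s["tool_pos"],s["ee_rot"],s["force"])
P2,R2=tcp_for_tray([524.5,-289.9,3.9],-13,0,a=15); rel(P2+[0,0,20],R2); rel(P2,R2)
snap("top","t17",(130,130,400,310),2.9)
```

```text
30.25 [-0.748  0.253  1.813  0.169  0.859  0.951] 13.621025219439918 [ 444.57084249 -269.93135728  207.27230438] [ 3.14128057 -0.25789044 -0.22434693] [ 0.07409468  1.02882187 -1.27845257]
shift [-0.0574  0.0018  0.2043] turn [-0.0004  0.005   0.0031] dist 170 ang 0.3 minrows 4.1
shift [-0.0638  0.0018  0.2284] turn [-0.0004  0.005   0.0031] dist 190 ang 0.3 minrows 4.6
```

View pics/t17.png

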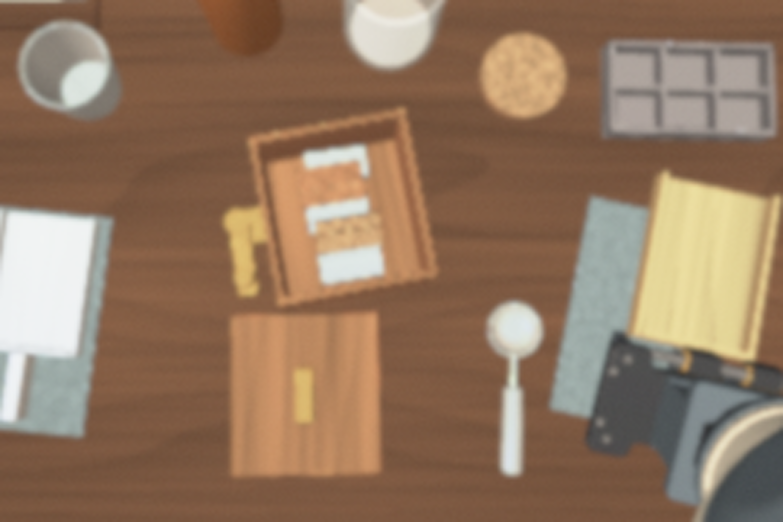

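play_rows(
  motion=[
    {"dx": -0.006, "dy": 0.001, "dz": 0.02, "ax": 0, "ay": 0.002, "az": 0.001},
    {"dx": -0.017, "dy": 0.002, "dz": 0.06, "ax": 0, "ay": 0.005, "az": 0.003},
    {"dx": -0.03, "dy": 0.002, "dz": 0.105, "ax": 0, "ay": 0.005, "az": 0.003},
    {"dx": -0.042, "dy": 0.002, "dz": 0.15, "ax": 0, "ay": 0.005, "az": 0.003},
    {"dx": -0.052, "dy": 0.002, "dz": 0.185, "ax": 0, "ay": 0.005, "az": 0.003},
    {"dx": -0.057, "dy": 0.002, "dz": 0.202, "ax": 0, "ay": 0.005, "az": 0.003},
    {"dx": -0.0575, "dy": 0.002, "dz": 0.205, "ax": 0, "ay": 0.005, "az": 0.003},
    {"dx": -0.0575, "dy": 0.002, "dz": 0.205, "ax": 0, "ay": 0.005, "az": 0.003},
    {"dx": -0.0575, "dy": 0.002, "dz": 0.205, "ax": 0, "ay": 0.005, "az": 0.003},
  ],
)

```text
clock: 31.05
tool_pos: [442.6, -271.7, 38.2]
ee_rot: [3.141, -0.264, -0.227]
force: [0.9, -1.0, -1.2]
width: 13.7
```

Run:
```python
from h import *
s=arm.state();print(s["clock"],s["qpos"].round(3),s["width"],s["tool_pos"],s["ee_rot"],s["force"])
P2,R2=tcp_for_tray([524.5,-289.9,3.9],-13,0,a=15); rel(P2,R2)
snap("top","t18",(290,180,400,290),5)
```

```text
31.05 [-0.756  0.554  2.     0.361  0.38   0.719] 13.69278117017624 [ 442.58351944 -271.73355409   38.16103411] [ 3.14092803 -0.26389651 -0.22653143] [ 0.93687812 -1.0095844  -1.24429242]
shift [-0.0081 -0.0009  0.0245] turn [ 0.0007 -0.0027  0.0004] dist 21 ang 0.1 minrows 0.5
```

View pics/t18.png

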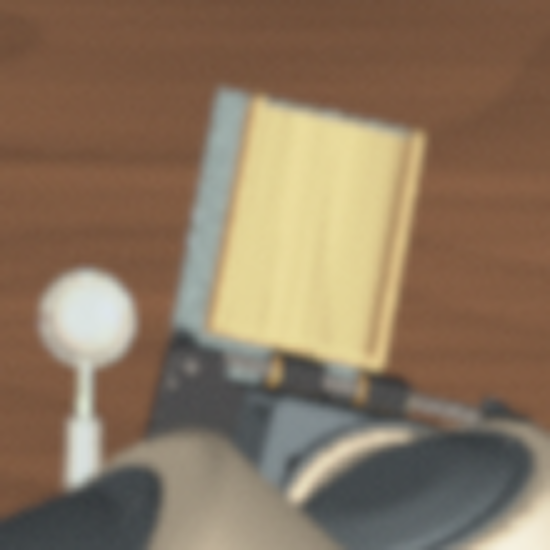

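play_rows(
  motion=[
    {"dx": -0.002, "dy": 0, "dz": 0.007, "ax": 0, "ay": -0.003, "az": 0},
    {"dx": -0.005, "dy": -0.001, "dz": 0.014, "ax": 0, "ay": -0.003, "az": 0},
    {"dx": -0.007, "dy": -0.001, "dz": 0.02, "ax": 0, "ay": -0.003, "az": 0},
    {"dx": -0.008, "dy": -0.001, "dz": 0.0245, "ax": 0, "ay": -0.003, "az": 0},
    {"dx": -0.008, "dy": -0.001, "dz": 0.0255, "ax": 0, "ay": -0.003, "az": 0},
    {"dx": -0.008, "dy": -0.001, "dz": 0.0255, "ax": 0, "ay": -0.003, "az": 0},
    {"dx": -0.008, "dy": -0.001, "dz": 0.0255, "ax": 0, "ay": -0.003, "az": 0},
  ],
)

```text
clock: 31.68
tool_pos: [440.9, -270.7, 15.6]
ee_rot: [-3.142, -0.26, -0.228]
force: [-5.5, 0.8, 8.6]
width: 13.7
```

Run:
```python
from h import *
s=arm.state();print(s["clock"],s["width"],s["tool_pos"],s["ee_rot"],s["force"])
snap("scene","s18",(100,60,240,200),4)
```

```text
31.6833 13.730219678608117 [ 440.86249077 -270.67543355   15.63991461] [-3.14155164 -0.26010486 -0.22774718] [-5.54893732  0.78412013  8.58986297]
```

View pics/s18.png

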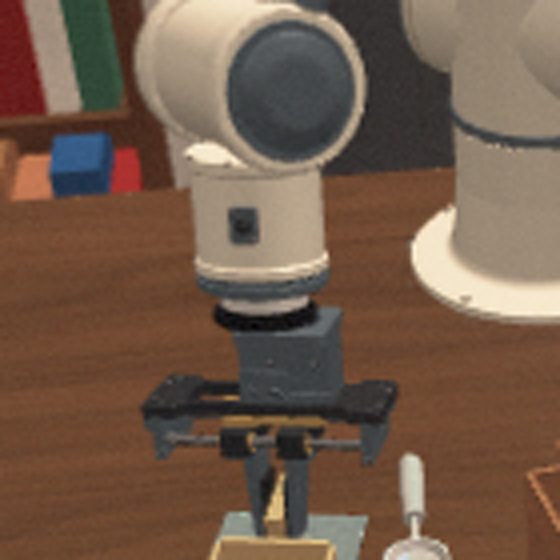

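play_rows(
  motion=[
    {"dx": 0, "dy": 0, "dz": 0, "ax": 0, "ay": 0, "az": 0},
    {"dx": 0, "dy": 0, "dz": 0, "ax": 0, "ay": 0, "az": 0},
    {"dx": 0, "dy": 0, "dz": 0, "ax": 0, "ay": 0, "az": 0},
    {"dx": 0, "dy": 0, "dz": 0, "ax": 0, "ay": 0, "az": 0},
    {"dx": 0, "dy": 0, "dz": -0.02, "ax": 0, "ay": 0, "az": 0},
    {"dx": 0, "dy": 0, "dz": -0.06, "ax": 0, "ay": 0, "az": 0},
    {"dx": 0, "dy": 0, "dz": -0.11, "ax": 0, "ay": 0, "az": 0},
    {"dx": 0, "dy": 0, "dz": -0.16, "ax": 0, "ay": 0, "az": 0},
    {"dx": 0, "dy": 0, "dz": -0.2, "ax": 0, "ay": 0, "az": 0},
    {"dx": 0, "dy": 0, "dz": -0.22, "ax": 0, "ay": 0, "az": 0},
    {"dx": 0, "dy": 0, "dz": -0.22, "ax": 0, "ay": 0, "az": 0},
  ],
  hand=0.5,
)

```text
clock: 32.65
tool_pos: [397.7, -261.6, 189.3]
ee_rot: [3.138, -0.265, -0.227]
force: [0.6, -1.1, -0.6]
width: 45.8
```

Run:
```python
from h import *
s=arm.state();print(s["clock"],s["qpos"].round(3),s["width"],s["tool_pos"],s["ee_rot"],s["force"])
snap("top","t19",(200,150,400,300),4);snap("scene","s19",(100,110,400,310),2.6)
```

```text
32.65 [-0.815  0.218  1.934  0.205  0.776  0.852] 45.76891617282897 [ 397.65648958 -261.60175479  189.32635677] [ 3.13801731 -0.26536865 -0.22693431] [ 0.64866414 -1.09491581 -0.5952803 ]
```

View pics/t19.png

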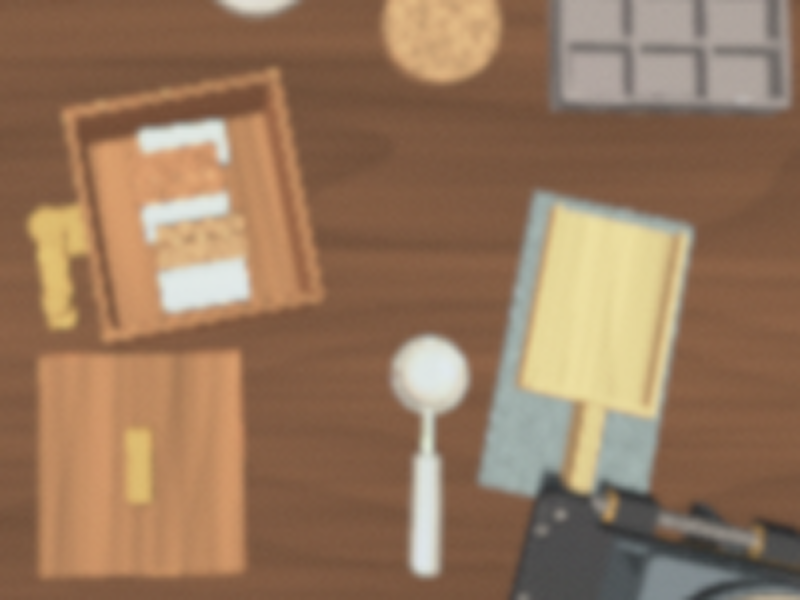

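View pics/s19.png

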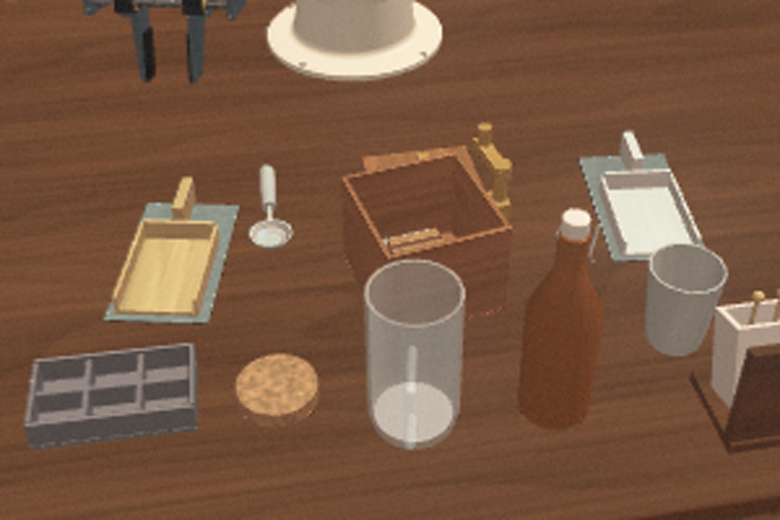

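Run:
```python
from h import *
rel([400,30.5,200],Rt(1,0))
```

```text
shift [-0.0717 -0.3556 -0.0375] turn [ 0.0423 -0.3316 -0.3103] dist 292 ang 20.5 minrows 7.0
```

play_rows(
  motion=[
    {"dx": -0.01, "dy": -0.03, "dz": -0.01, "ax": 0.004, "ay": -0.06, "az": -0.05},
    {"dx": -0.072, "dy": -0.356, "dz": -0.0375, "ax": 0.042, "ay": -0.332, "az": -0.31},
    {"dx": -0.072, "dy": -0.356, "dz": -0.0375, "ax": 0.042, "ay": -0.332, "az": -0.31},
    {"dx": -0.072, "dy": -0.356, "dz": -0.0375, "ax": 0.042, "ay": -0.332, "az": -0.31},
    {"dx": -0.072, "dy": -0.356, "dz": -0.0375, "ax": 0.042, "ay": -0.332, "az": -0.31},
    {"dx": -0.072, "dy": -0.356, "dz": -0.0375, "ax": 0.042, "ay": -0.332, "az": -0.31},
    {"dx": -0.072, "dy": -0.356, "dz": -0.0375, "ax": 0.042, "ay": -0.332, "az": -0.31},
    {"dx": -0.072, "dy": -0.356, "dz": -0.0375, "ax": 0.042, "ay": -0.332, "az": -0.31},
    {"dx": -0.072, "dy": -0.356, "dz": -0.0375, "ax": 0.042, "ay": -0.332, "az": -0.31},
    {"dx": -0.072, "dy": -0.356, "dz": -0.0375, "ax": 0.042, "ay": -0.332, "az": -0.31},
    {"dx": -0.072, "dy": -0.356, "dz": -0.0375, "ax": 0.042, "ay": -0.332, "az": -0.31},
  ],
)

```text
clock: 33.67
tool_pos: [399.4, 30.9, 198.9]
ee_rot: [-3.141, 0.003, 0.018]
force: [0.0, 0.2, -0.6]
width: 45.6
```

Run:
```python
from h import *
s=arm.state();print(s["clock"],s["qpos"].round(3),s["width"],s["tool_pos"],s["ee_rot"],s["force"])
snap("wrist","w20");snap("top","t20",(200,150,300,300),4)
```

```text
33.6667 [-7.300e-02  2.000e-01  1.878e+00  1.000e-03  1.066e+00  1.479e+00] 45.550573330497066 [399.41800236  30.90072051 198.93575817] [-3.14051998  0.00321745  0.01815693] [ 0.04821751  0.18384592 -0.61905479]
```

View pics/w20.png

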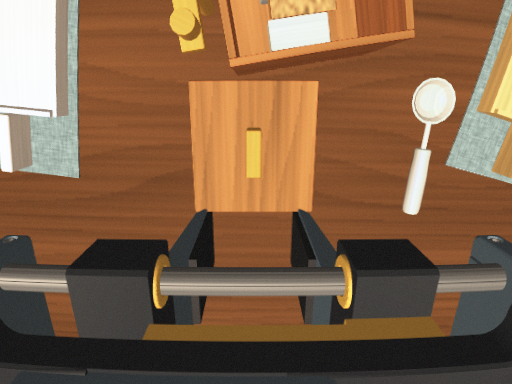

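View pics/t20.png

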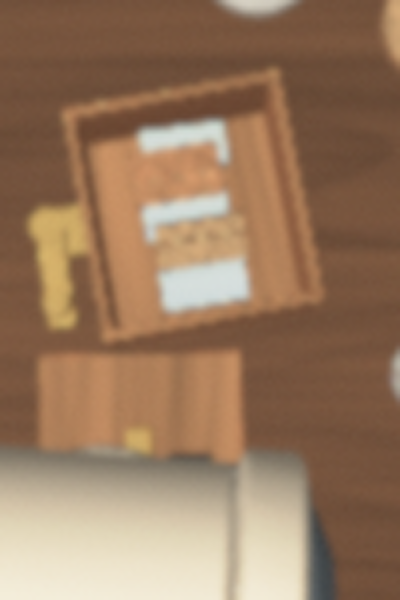

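Run:
```python
from h import *
p=arm.camera_params("wrist")
L=np.array([onz(u,p,16) for u in [(189,81),(318,81),(314,212),(195,212)]]); print(L.round(1), L.mean(0))
G=np.array([onz(u,p,48) for u in [(246,128),(261,128),(260,155),(247,155)]]); print(G.round(1), G.mean(0))
for u in [(231,67),(414,34)]: print(onz(u,p,120))
c,s=np.cos(BY*D),np.sin(BY*D)
for x,y in [(-75,70),(-75,-70)]: print(BOX+[c*x-s*y,s*x+c*y])
```

```text
[[493.4  99.6  16. ]
 [495.7 -37.8  16. ]
 [347.1 -43.7  16. ]
 [344.7  97.8  16. ]] [420.24954164  29.0108306   16.        ]
[[447.7  37.7  48. ]
 [447.9  22.7  48. ]
 [420.5  23.1  48. ]
 [420.3  36.4  48. ]] [434.08390045  29.95305865  48.        ]
[499.92403331  48.03340564 120.        ]
[527.60403154 -87.16826976 120.        ]
[500.61641554  48.45495166]
[527.08977756 -89.01926811]
```

Run:
```python
from h import *
rel([421,30,21],Rt(0.9,0))
```

```text
shift [0.0273 0.001  0.2229] turn [-0.0013  0.0031  0.0007] dist 180 ang 0.2 minrows 4.3
```

play_rows(
  motion=[
    {"dx": 0.007, "dy": 0.001, "dz": 0.03, "ax": 0, "ay": 0.003, "az": 0},
    {"dx": 0.014, "dy": 0.001, "dz": 0.07, "ax": 0, "ay": 0.003, "az": 0},
    {"dx": 0.02, "dy": 0.001, "dz": 0.11, "ax": 0, "ay": 0.003, "az": 0},
    {"dx": 0.025, "dy": 0.001, "dz": 0.15, "ax": 0, "ay": 0.003, "az": 0},
    {"dx": 0.027, "dy": 0.001, "dz": 0.185, "ax": 0, "ay": 0.003, "az": 0},
    {"dx": 0.027, "dy": 0.001, "dz": 0.21, "ax": 0, "ay": 0.003, "az": 0},
    {"dx": 0.027, "dy": 0.001, "dz": 0.22, "ax": 0, "ay": 0.003, "az": 0},
    {"dx": 0.027, "dy": 0.001, "dz": 0.222, "ax": 0, "ay": 0.003, "az": 0},
    {"dx": 0.027, "dy": 0.001, "dz": 0.222, "ax": 0, "ay": 0.003, "az": 0},
  ],
)

```text
clock: 34.52
tool_pos: [421.0, 30.3, 22.4]
ee_rot: [-3.141, -0.0, 0.016]
force: [-0.0, 0.1, 0.9]
width: 45.4
```

play_rows(
  motion=[
    {"dx": 0, "dy": 0, "dz": 0, "ax": 0, "ay": 0, "az": 0},
    {"dx": 0, "dy": 0, "dz": 0, "ax": 0, "ay": 0, "az": 0},
    {"dx": 0, "dy": 0, "dz": 0, "ax": 0, "ay": 0, "az": 0},
    {"dx": 0, "dy": 0, "dz": 0, "ax": 0, "ay": 0, "az": 0},
    {"dx": 0, "dy": 0, "dz": 0, "ax": 0, "ay": 0, "az": 0},
    {"dx": 0, "dy": 0, "dz": 0, "ax": 0, "ay": 0, "az": 0},
    {"dx": 0, "dy": 0, "dz": 0, "ax": 0, "ay": 0, "az": 0},
  ],
  hand=1,
)

```text
clock: 35.1
tool_pos: [421.4, 30.8, 22.8]
ee_rot: [-3.141, -0.002, 0.018]
force: [-0.6, -0.4, 11.4]
width: 16.0
```

Run:
```python
from h import *
s=arm.state();print(s["clock"],s["qpos"].round(3),s["width"],s["tool_pos"],s["ee_rot"],s["force"])
snap("wrist","w21")
R0,p0=pose(); rel(p0+[0,0,170],R0)
```

```text
35.1 [-6.900e-02  5.540e-01  2.030e+00  2.000e-03  5.560e-01  1.482e+00] 15.984336751486046 [421.3528354   30.83841435  22.76560133] [-3.14075698e+00 -1.95280900e-03  1.75053282e-02] [-0.61151201 -0.38825282 11.3835797 ]
shift [ 4.000e-04 -2.000e-04 -2.125e-01] turn [0. 0. 0.] dist 170 ang 0.0 minrows 4.1
```

View pics/w21.png

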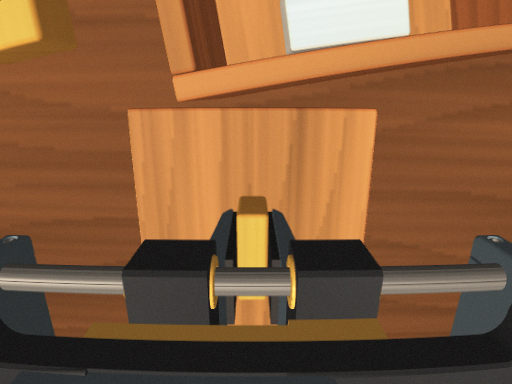

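Run:
```python
from h import *
p=arm.camera_params("wrist")
for u in [(128,109),(376,109)]: print(onz(u,p,16))
for u in [(179,101),]: print(onz(u,p,120))
for u in [(270,198),(238,198)]: print(onz(u,p,48))
```

```text
[493.76699204 100.60931297  16.        ]
[496.19913215 -35.49328254  16.        ]
[500.07602148  48.73502435 120.        ]
[454.33121763  23.14090709  48.        ]
[454.05280687  38.46208076  48.        ]
```

play_rows(
  motion=[
    {"dx": -0.002, "dy": 0, "dz": -0.004, "ax": 0, "ay": 0, "az": 0},
    {"dx": -0.006, "dy": 0, "dz": -0.012, "ax": 0, "ay": 0, "az": 0},
    {"dx": -0.01, "dy": 0, "dz": -0.027, "ax": 0, "ay": 0, "az": 0},
    {"dx": -0.015, "dy": 0, "dz": -0.047, "ax": 0, "ay": 0, "az": 0},
    {"dx": -0.018, "dy": 0, "dz": -0.072, "ax": 0, "ay": 0, "az": 0},
    {"dx": -0.02, "dy": 0, "dz": -0.1, "ax": 0, "ay": 0, "az": 0},
    {"dx": -0.02, "dy": 0, "dz": -0.13, "ax": 0, "ay": 0, "az": 0},
    {"dx": -0.02, "dy": 0, "dz": -0.16, "ax": 0, "ay": 0, "az": 0},
    {"dx": -0.02, "dy": 0, "dz": -0.19, "ax": 0, "ay": 0, "az": 0},
    {"dx": -0.02, "dy": 0, "dz": -0.215, "ax": 0, "ay": 0, "az": 0},
    {"dx": -0.02, "dy": 0, "dz": -0.23, "ax": 0, "ay": 0, "az": 0},
    {"dx": -0.02, "dy": 0, "dz": -0.23, "ax": 0, "ay": 0, "az": 0},
    {"dx": -0.02, "dy": 0, "dz": -0.23, "ax": 0, "ay": 0, "az": 0},
  ],
)

```text
clock: 36.23
tool_pos: [404.6, 30.4, 206.5]
ee_rot: [-3.141, -0.002, 0.017]
force: [-0.5, 0.3, -2.7]
width: 15.7
```

Run:
```python
from h import *
s=arm.state();print(s["clock"],s["qpos"].round(3),s["width"],s["tool_pos"],s["ee_rot"],s["force"])
rel([588.3,-6,206],Rt(11.1,0))
```

```text
36.2333 [-7.300e-02  1.940e-01  1.860e+00  1.000e-03  1.086e+00  1.480e+00] 15.72336205030906 [404.55354486  30.42526647 206.47037802] [-3.14071213e+00 -1.90278562e-03  1.74315929e-02] [-0.46321642  0.33007666 -2.65662932]
shift [0.2289 0.0495 0.001 ] turn [-0.0009 -0.0025 -0.2245] dist 187 ang 10.1 minrows 4.5
```

play_rows(
  motion=[
    {"dx": 0.01, "dy": 0.002, "dz": 0, "ax": 0, "ay": 0, "az": -0.01},
    {"dx": 0.03, "dy": 0.006, "dz": 0, "ax": 0, "ay": 0, "az": -0.03},
    {"dx": 0.055, "dy": 0.012, "dz": 0, "ax": 0, "ay": 0, "az": -0.055},
    {"dx": 0.085, "dy": 0.018, "dz": 0, "ax": 0, "ay": 0, "az": -0.085},
    {"dx": 0.115, "dy": 0.025, "dz": 0, "ax": 0, "ay": -0.001, "az": -0.115},
    {"dx": 0.145, "dy": 0.031, "dz": 0, "ax": 0, "ay": -0.002, "az": -0.145},
    {"dx": 0.175, "dy": 0.038, "dz": 0, "ax": 0, "ay": -0.002, "az": -0.175},
    {"dx": 0.2, "dy": 0.044, "dz": 0, "ax": 0, "ay": -0.002, "az": -0.2},
    {"dx": 0.22, "dy": 0.048, "dz": 0.001, "ax": 0, "ay": -0.002, "az": -0.22},
    {"dx": 0.229, "dy": 0.0495, "dz": 0.001, "ax": -0.001, "ay": -0.002, "az": -0.2245},
    {"dx": 0.229, "dy": 0.0495, "dz": 0.001, "ax": -0.001, "ay": -0.002, "az": -0.2245},
    {"dx": 0.229, "dy": 0.0495, "dz": 0.001, "ax": -0.001, "ay": -0.002, "az": -0.2245},
  ],
)

```text
clock: 37.23
tool_pos: [587.9, -5.9, 204.4]
ee_rot: [-3.141, 0.003, 0.193]
force: [-1.5, -0.1, -2.7]
width: 15.9
```

Run:
```python
from h import *
s=arm.state();print(s["clock"],s["qpos"].round(3),s["width"],s["tool_pos"],s["ee_rot"],s["force"])
rel([588.3,-6,206],Rt(11.1,0)); rel([588.3,-6,145],Rt(11.1,0))
snap("scene","s22",(190,60,390,240),3.3); snap("top","t22",(180,130,330,270),4)
```

```text
37.2333 [-0.112  0.452  1.45   0.     1.243  1.266] 15.918261165060038 [587.94665628  -5.89482651 204.44393827] [-3.14076591e+00  2.60771679e-03  1.93400332e-01] [-1.47693338 -0.11171357 -2.69699038]
shift [ 0.0004  0.0002 -0.0019] turn [-0.0011  0.0033 -0.0004] dist 2 ang 0.2 minrows 0.0
shift [0.0006 0.0003 0.0743] turn [-0.0011  0.0033 -0.0004] dist 59 ang 0.2 minrows 1.4
```

View pics/s22.png

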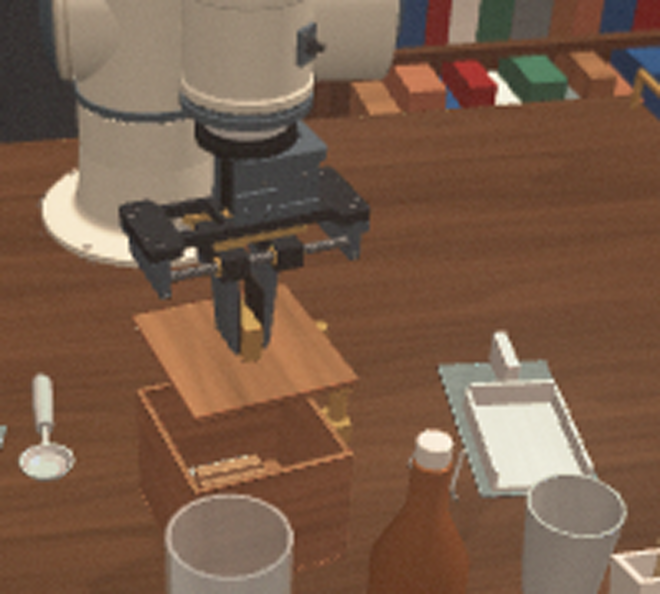

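View pics/t22.png

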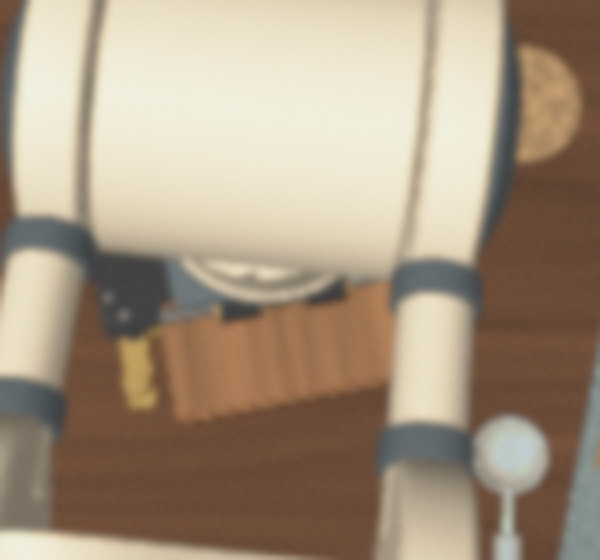

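play_rows(
  motion=[
    {"dx": 0.0005, "dy": 0, "dz": 0.01, "ax": 0, "ay": 0.003, "az": 0},
    {"dx": 0.0005, "dy": 0, "dz": 0.03, "ax": 0, "ay": 0.003, "az": 0},
    {"dx": 0.0005, "dy": 0, "dz": 0.05, "ax": 0, "ay": 0.003, "az": 0},
    {"dx": 0.0005, "dy": 0, "dz": 0.065, "ax": 0, "ay": 0.003, "az": 0},
    {"dx": 0.0005, "dy": 0, "dz": 0.074, "ax": 0, "ay": 0.003, "az": 0},
    {"dx": 0.0005, "dy": 0, "dz": 0.079, "ax": 0, "ay": 0.003, "az": 0},
    {"dx": 0.0005, "dy": 0, "dz": 0.083, "ax": 0, "ay": 0.003, "az": 0},
    {"dx": 0.0005, "dy": 0, "dz": 0.085, "ax": 0, "ay": 0.003, "az": 0},
    {"dx": 0.0005, "dy": 0, "dz": 0.086, "ax": 0, "ay": 0.003, "az": 0},
    {"dx": 0.0005, "dy": 0, "dz": 0.086, "ax": 0, "ay": 0.003, "az": 0},
  ],
)

```text
clock: 38.17
tool_pos: [589.3, -6.0, 137.1]
ee_rot: [3.142, -0.002, 0.194]
force: [-0.3, 0.5, -2.9]
width: 15.9
```

Run:
```python
from h import *
s=arm.state();print(s["clock"],s["qpos"].round(3),s["width"],s["tool_pos"],s["ee_rot"],s["force"])
snap("scene","s23",(210,110,330,250),4); snap("wrist","w23")
```

```text
38.1667 [-1.120e-01  5.260e-01  1.527e+00  1.000e-03  1.086e+00  1.265e+00] 15.858662228596343 [589.28382573  -5.95814245 137.0928622 ] [ 3.14156171e+00 -2.41830882e-03  1.93661265e-01] [-0.29469596  0.50824942 -2.87576216]
```

View pics/s23.png

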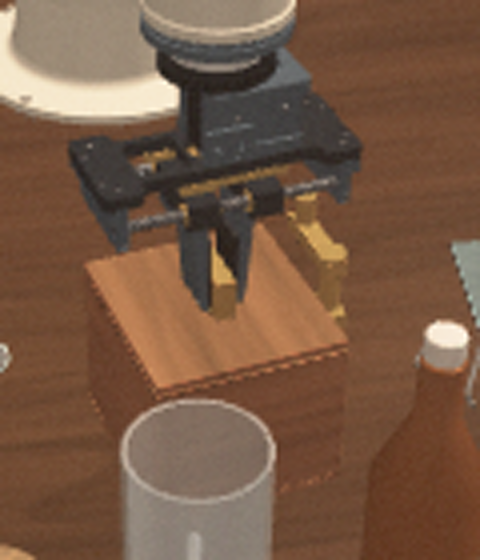

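View pics/w23.png

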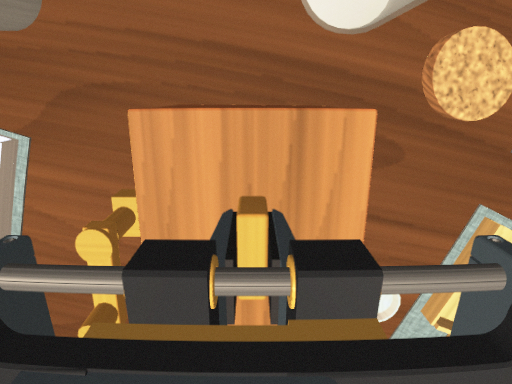

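play_rows(
  motion=[
    {"dx": -0.001, "dy": 0, "dz": 0.001, "ax": 0, "ay": 0.002, "az": 0},
    {"dx": -0.001, "dy": 0, "dz": 0.0025, "ax": 0, "ay": 0.002, "az": 0},
    {"dx": -0.001, "dy": 0, "dz": 0.0035, "ax": 0, "ay": 0.002, "az": 0},
    {"dx": -0.001, "dy": 0, "dz": 0.0035, "ax": 0, "ay": 0.002, "az": 0},
  ],
)

```text
clock: 38.6
tool_pos: [588.3, -6.1, 134.8]
ee_rot: [3.142, -0.004, 0.194]
force: [-2.6, 0.8, 11.0]
width: 15.6
```

Run:
```python
from h import *
s=arm.state();print(s["clock"],s["width"],s["tool_pos"],s["ee_rot"],s["force"])
```

```text
38.6 15.573586959154985 [588.34873504  -6.13941598 134.7914076 ] [ 3.14150078 -0.00400478  0.19370148] [-2.64821969  0.8002234  10.97732204]
```

play_rows(
  motion=[
    {"dx": 0, "dy": 0, "dz": 0, "ax": 0, "ay": 0, "az": 0},
    {"dx": 0, "dy": 0, "dz": 0, "ax": 0, "ay": 0, "az": 0},
    {"dx": 0, "dy": 0, "dz": 0, "ax": 0, "ay": 0, "az": 0},
    {"dx": 0, "dy": 0, "dz": 0, "ax": 0, "ay": 0, "az": 0},
    {"dx": 0, "dy": 0, "dz": -0.02, "ax": 0, "ay": 0, "az": 0},
    {"dx": 0, "dy": 0, "dz": -0.05, "ax": 0, "ay": 0, "az": 0},
    {"dx": 0, "dy": 0, "dz": -0.09, "ax": 0, "ay": 0, "az": 0},
    {"dx": -0.04, "dy": 0, "dz": -0.13, "ax": 0, "ay": 0, "az": 0},
    {"dx": -0.08, "dy": 0, "dz": -0.15, "ax": 0, "ay": 0, "az": 0},
    {"dx": -0.12, "dy": 0, "dz": -0.15, "ax": 0, "ay": 0, "az": 0},
    {"dx": -0.14, "dy": 0, "dz": -0.15, "ax": 0, "ay": 0, "az": 0},
    {"dx": -0.14, "dy": 0, "dz": -0.15, "ax": 0, "ay": 0, "az": 0},
  ],
  hand=0.6,
)

```text
clock: 39.6
tool_pos: [474.9, -28.0, 254.1]
ee_rot: [-3.141, -0.003, 0.193]
force: [0.6, 0.0, 0.3]
width: 36.2
```

Run:
```python
from h import *
s=arm.state();print(s["clock"],s["qpos"].round(3),s["width"],s["tool_pos"],s["ee_rot"],s["force"])
snap("wrist","w24"); snap("scene","s24",(210,110,330,250),4)
```

```text
39.6 [-1.850e-01  2.390e-01  1.643e+00  1.000e-03  1.258e+00  1.192e+00] 36.189427436898164 [474.89182102 -28.00052024 254.10006542] [-3.14146696e+00 -2.84883240e-03  1.93115122e-01] [0.59755101 0.0032461  0.28380105]
```

View pics/w24.png

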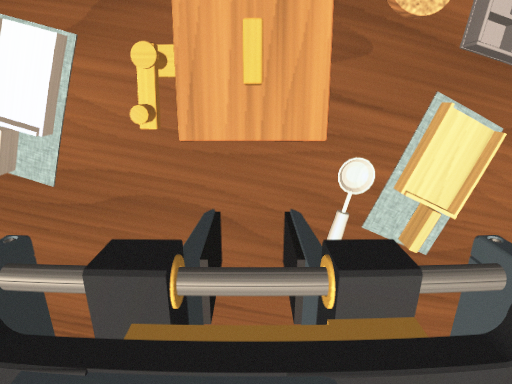

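View pics/s24.png

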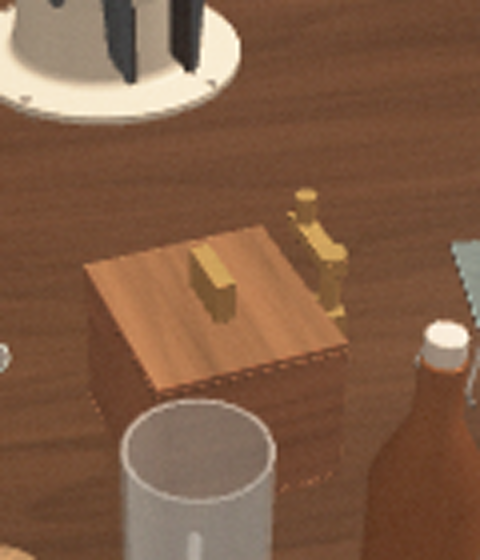

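Run:
```python
from h import *
p=arm.camera_params("wrist")
k=onz((142,114),p,165); pv=onz((144,54),p,143); print(k,pv,np.linalg.norm((k-pv)[:2]),np.degrees(np.arctan2(*(k-pv)[:2][::-1])))
c,s=np.cos(BY*D),np.sin(BY*D); print("pivot nominal",BOX+[-s*90,c*90])
for u in [(180,140),(327,140)]: print(onz(u,p,128))
for x,y in [(-75,70),(-75,-70)]: print(BOX+[c*x-s*y,s*x+c*y])
# world knob from scene view
ps=arm.camera_params("scene")
for z in (165,): print(onz((210+306/4-.4,110+192/4-.4),ps,z))
```

```text
[526.40555547  72.30020338 165.        ] [573.6807917   83.54500839 143.        ] 48.594172486439824 -166.62035283770084
pivot nominal [570.48141013  82.27628414]
[504.90854765  46.35853793 128.        ]
[531.35162017 -88.50897293 128.        ]
[500.61641554  48.45495166]
[527.08977756 -89.01926811]
[518.4693953   74.08361398 165.        ]
```

Run:
```python
from h import *
rel([523,73.5,210],Rt(10.9,0)); rel([523,73.5,150],Rt(10.9,0),(Rt(10.9,0),np.array([523,73.5,210])))
```

```text
shift [ 0.0794 -0.1136  0.0553] turn [ 0.0001 -0.0054  0.0037] dist 119 ang 0.3 minrows 2.9
shift [ 0.    -0.     0.075] turn [0. 0. 0.] dist 60 ang 0.0 minrows 1.4
```

play_rows(
  motion=[
    {"dx": 0.02, "dy": -0.03, "dz": 0.01, "ax": 0, "ay": -0.005, "az": 0.004},
    {"dx": 0.045, "dy": -0.065, "dz": 0.03, "ax": 0, "ay": -0.005, "az": 0.004},
    {"dx": 0.07, "dy": -0.1, "dz": 0.045, "ax": 0, "ay": -0.005, "az": 0.004},
    {"dx": 0.079, "dy": -0.1135, "dz": 0.055, "ax": 0, "ay": -0.005, "az": 0.004},
    {"dx": 0.079, "dy": -0.1135, "dz": 0.055, "ax": 0, "ay": -0.005, "az": 0.004},
    {"dx": 0.079, "dy": -0.1135, "dz": 0.055, "ax": 0, "ay": -0.005, "az": 0.004},
  ],
  hand=0.6,
)

```text
clock: 40.2
tool_pos: [523.0, 74.1, 209.1]
ee_rot: [-3.141, 0.002, 0.192]
force: [-0.6, -0.1, -0.3]
width: 36.3
```

Run:
```python
from h import *
s=arm.state();print(s["clock"],s["width"],s["tool_pos"],s["ee_rot"],s["force"])
snap("scene","s25",(210,90,330,230),4); snap("wrist","w25")
rel([523,73.5,150],Rt(10.9,0))
```

```text
40.2 36.264398644677115 [523.01128522  74.11176791 209.05867073] [-3.14144287e+00  1.87499058e-03  1.92388929e-01] [-0.60846879 -0.08258646 -0.2637132 ]
shift [ 0.0003 -0.0006  0.075 ] turn [0.0001 0.0007 0.0003] dist 60 ang 0.0 minrows 1.4
```

View pics/s25.png

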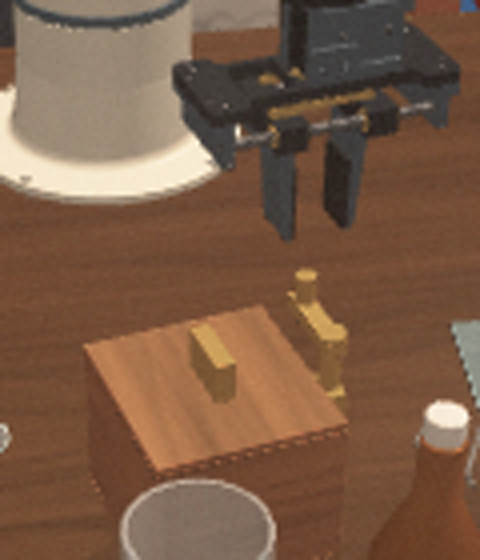

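View pics/w25.png

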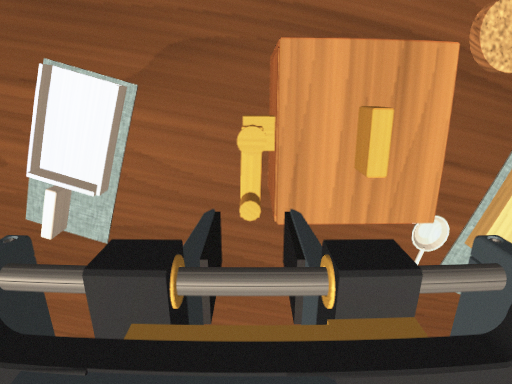

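Run:
```python
from h import *
p=arm.camera_params("wrist")
print(onz((250,209),p,165),onz((251,138),p,143))
print(onz((281,223),p,128),onz((434,223),p,128),onz((279,38),p,128),onz((459,41),p,128))
```

```text
[524.08153042  75.03926366 165.        ] [571.35584173  83.46713773 143.        ]
[503.16254665  44.29462885 128.        ] [527.94558466 -88.62705613 128.        ] [646.03614113  76.86629756 128.        ] [674.10910427 -58.57462724 128.        ]
```

play_rows(
  motion=[
    {"dx": 0.0005, "dy": -0.0005, "dz": 0.015, "ax": 0, "ay": 0, "az": 0},
    {"dx": 0.0005, "dy": -0.0005, "dz": 0.035, "ax": 0, "ay": 0, "az": 0},
    {"dx": 0.0005, "dy": -0.0005, "dz": 0.055, "ax": 0, "ay": 0, "az": 0},
    {"dx": 0.0005, "dy": -0.0005, "dz": 0.07, "ax": 0, "ay": 0, "az": 0},
    {"dx": 0.0005, "dy": -0.0005, "dz": 0.074, "ax": 0, "ay": 0, "az": 0},
    {"dx": 0.0005, "dy": -0.0005, "dz": 0.074, "ax": 0, "ay": 0, "az": 0},
  ],
  hand=0.6,
)

```text
clock: 40.8
tool_pos: [522.7, 73.2, 150.5]
ee_rot: [-3.141, 0.001, 0.189]
force: [-0.4, 0.6, 0.5]
width: 36.6
```

Run:
```python
from h import *
s=arm.state();print(s["clock"],s["width"],s["tool_pos"],s["ee_rot"],s["force"])
snap("wrist","w26")
PV=np.array([571.0,82.9])
st=None
for k,ang in enumerate([212,234,256,278,283]):
    P=np.r_[PV+48*np.array([np.cos(ang*D),np.sin(ang*D)]),150]
    R=Rt(ang-180,0); rel(P,R,st); st=(R,P)
```

```text
40.8 36.589251323858896 [522.70681587  73.22311361 150.52950859] [-3.14139817e+00  1.26897596e-03  1.89469762e-01] [-0.39237355  0.63985994  0.49053102]
shift [0.005  0.0212 0.0015] turn [-1.000e-04  2.000e-04 -4.696e-01] dist 17 ang 21.1 minrows 3.0
shift [0.0044 0.0225 0.    ] turn [ 0.      0.     -0.4889] dist 18 ang 22.0 minrows 3.1
shift [0.0044 0.0225 0.    ] turn [ 0.      0.     -0.4889] dist 18 ang 22.0 minrows 3.1
shift [0.0044 0.0225 0.    ] turn [-0.      0.     -0.4889] dist 18 ang 22.0 minrows 3.1
shift [0.0002 0.0052 0.    ] turn [ 0.      0.     -0.1111] dist 4 ang 5.0 minrows 0.7
```

View pics/w26.png

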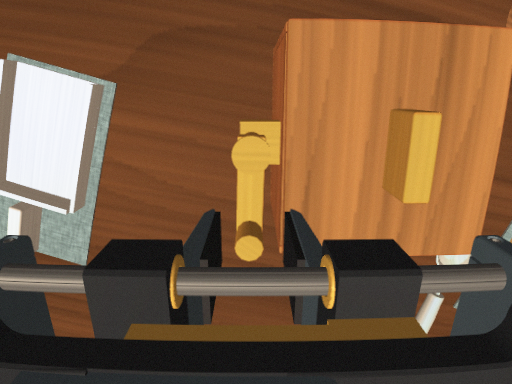

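Run:
```python
from h import *
PV=np.array([571.0,82.9])
def path(angs,st=None):
  for ang in angs:
    P=np.r_[PV+48*np.array([np.cos(ang*D),np.sin(ang*D)]),150]
    R=Rt(ang-180,0); rel(P,R,st)
  return R,P
s=path([196,202,208,214,220,226,232])
path([238,244,250,256,262,268,274],s)
```

```text
shift [0.0012 0.005  0.0015] turn [-1.000e-04  2.000e-04 -1.141e-01] dist 4 ang 5.1 minrows 0.7
shift [0.0021 0.0112 0.0015] turn [-1.000e-04  2.000e-04 -2.474e-01] dist 9 ang 11.1 minrows 1.6
shift [0.0036 0.0173 0.0015] turn [-1.000e-04  2.000e-04 -3.808e-01] dist 14 ang 17.1 minrows 2.4
shift [0.0058 0.0232 0.0015] turn [-1.000e-04  2.000e-04 -5.141e-01] dist 19 ang 23.1 minrows 3.2
shift [0.0086 0.0288 0.0015] turn [-1.000e-04  2.000e-04 -6.474e-01] dist 24 ang 29.1 minrows 4.1
shift [0.0119 0.0341 0.0015] turn [-1.000e-04  2.000e-04 -7.808e-01] dist 29 ang 35.1 minrows 4.9
shift [0.0158 0.0391 0.0015] turn [-2.000e-04  2.000e-04 -9.141e-01] dist 34 ang 41.1 minrows 5.7
shift [0.0003 0.0063 0.    ] turn [ 0.      0.     -0.1333] dist 5 ang 6.0 minrows 0.8
shift [0.0013 0.0125 0.    ] turn [ 0.      0.     -0.2667] dist 10 ang 12.0 minrows 1.7
shift [0.0029 0.0185 0.    ] turn [-0.   0.  -0.4] dist 15 ang 18.0 minrows 2.5
shift [0.0052 0.0244 0.    ] turn [ 0.      0.     -0.5333] dist 20 ang 24.0 minrows 3.4
shift [0.008 0.03  0.   ] turn [ 0.      0.     -0.6667] dist 25 ang 30.0 minrows 4.2
shift [0.0115 0.0353 0.    ] turn [ 0.   0.  -0.8] dist 30 ang 36.0 minrows 5.0
shift [0.0154 0.0401 0.    ] turn [ 0.      0.     -0.9333] dist 34 ang 42.0 minrows 5.9
```

play_rows(
  motion=[
    {"dx": 0, "dy": 0, "dz": 0, "ax": 0, "ay": 0, "az": 0},
    {"dx": 0, "dy": 0, "dz": 0, "ax": 0, "ay": 0, "az": 0},
    {"dx": 0, "dy": 0, "dz": 0, "ax": 0, "ay": 0, "az": 0},
    {"dx": 0.001, "dy": 0.005, "dz": 0.0015, "ax": 0, "ay": 0, "az": -0.11},
    {"dx": 0.002, "dy": 0.011, "dz": 0.0015, "ax": 0, "ay": 0, "az": -0.24},
    {"dx": 0.0035, "dy": 0.017, "dz": 0.0015, "ax": 0, "ay": 0, "az": -0.38},
    {"dx": 0.006, "dy": 0.023, "dz": 0.0015, "ax": 0, "ay": 0, "az": -0.51},
    {"dx": 0.0085, "dy": 0.029, "dz": 0.0015, "ax": 0, "ay": 0, "az": -0.645},
    {"dx": 0.012, "dy": 0.034, "dz": 0.0015, "ax": 0, "ay": 0, "az": -0.78},
    {"dx": 0.016, "dy": 0.039, "dz": 0.0015, "ax": 0, "ay": 0, "az": -0.915},
    {"dx": 0.016, "dy": 0.039, "dz": 0.0015, "ax": 0, "ay": 0, "az": -0.915},
  ],
  hand=0.76,
)

```text
clock: 41.77
tool_pos: [542.0, 45.4, 149.8]
ee_rot: [3.141, -0.0, 0.915]
force: [0.2, -0.2, 0.3]
width: 21.7
```

Run:
```python
from h import *
s=arm.state();print(s["clock"],s["qpos"].round(3),s["width"],s["tool_pos"],s["ee_rot"],s["force"])
snap("wrist","w27")
PV=np.array([571.0,82.9])
for ang in [238,244,250,256,262,268,274,281]:
    P=np.r_[PV+48*np.array([np.cos(ang*D),np.sin(ang*D)]),150]
    R=Rt(ang-180,0); rel(P,R)
```

```text
41.7667 [-0.026  0.455  1.624 -0.     1.062  0.63 ] 21.676577816789962 [542.03200432  45.3680483  149.77385075] [ 3.14143620e+00 -3.74222738e-06  9.14544680e-01] [ 0.22359387 -0.24052117  0.2974123 ]
shift [-0.0005  0.0064 -0.0003] turn [ 1.000e-04 -1.000e-04 -1.336e-01] dist 5 ang 6.0 minrows 0.8
shift [ 0.0005  0.0126 -0.0003] turn [ 1.00e-04 -1.00e-04 -2.67e-01] dist 10 ang 12.0 minrows 1.7
shift [ 0.0021  0.0187 -0.0003] turn [ 1.000e-04 -1.000e-04 -4.003e-01] dist 15 ang 18.0 minrows 2.5
shift [ 0.0044  0.0245 -0.0003] turn [ 1.000e-04 -1.000e-04 -5.336e-01] dist 20 ang 24.0 minrows 3.4
shift [ 0.0072  0.0301 -0.0003] turn [ 1.00e-04 -1.00e-04 -6.67e-01] dist 25 ang 30.0 minrows 4.2
shift [ 0.0106  0.0354 -0.0003] turn [ 1.000e-04 -1.000e-04 -8.003e-01] dist 30 ang 36.0 minrows 5.0
shift [ 0.0146  0.0403 -0.0003] turn [ 1.000e-04 -1.000e-04 -9.336e-01] dist 34 ang 42.0 minrows 5.9
shift [ 0.0198  0.0454 -0.0003] turn [ 1.0000e-04 -1.0000e-04 -1.0892e+00] dist 40 ang 49.0 minrows 6.8
```

View pics/w27.png

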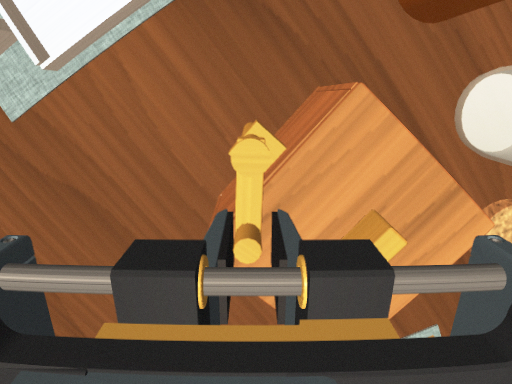

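Following nicely. Continue the arc to ~272°.

play_rows(
  motion=[
    {"dx": 0, "dy": 0.006, "dz": 0, "ax": 0, "ay": 0, "az": -0.13},
    {"dx": 0.0005, "dy": 0.0125, "dz": 0, "ax": 0, "ay": 0, "az": -0.265},
    {"dx": 0.002, "dy": 0.0185, "dz": 0, "ax": 0, "ay": 0, "az": -0.4},
    {"dx": 0.0045, "dy": 0.0245, "dz": 0, "ax": 0, "ay": 0, "az": -0.53},
    {"dx": 0.007, "dy": 0.03, "dz": 0, "ax": 0, "ay": 0, "az": -0.665},
    {"dx": 0.0105, "dy": 0.0355, "dz": 0, "ax": 0, "ay": 0, "az": -0.8},
    {"dx": 0.0145, "dy": 0.04, "dz": 0, "ax": 0, "ay": 0, "az": -0.93},
    {"dx": 0.0145, "dy": 0.04, "dz": 0, "ax": 0, "ay": 0, "az": -0.93},
    {"dx": 0.0145, "dy": 0.04, "dz": 0, "ax": 0, "ay": 0, "az": -0.93},
  ],
  hand=0.76,
)

```text
clock: 42.57
tool_pos: [573.7, 35.5, 149.5]
ee_rot: [-3.141, -0.0, 1.634]
force: [-0.2, -0.5, -0.1]
width: 21.9
```

Run:
```python
from h import *
s=arm.state();print(s["clock"],s["qpos"].round(3),s["width"],s["tool_pos"],s["ee_rot"],s["force"])
snap("wrist","w28")
PV=np.array([571.0,82.9])
for ang in [278,281,284,287]:
    P=np.r_[PV+48*np.array([np.cos(ang*D),np.sin(ang*D)]),150]
    R=Rt(ang-180,0); rel(P,R)
```

```text
42.5667 [-0.042  0.494  1.549  0.     1.099 -0.105] 21.917671806731374 [573.72379431  35.52504036 149.47116239] [-3.14122520e+00 -1.36656194e-04  1.63375268e+00] [-0.20213622 -0.4707792  -0.0673798 ]
shift [-0.0005  0.0051 -0.0006] turn [-0.0005 -0.0001 -0.0976] dist 4 ang 4.4 minrows 0.6
shift [-0.0002  0.0082 -0.0006] turn [-0.0005 -0.0002 -0.1642] dist 7 ang 7.4 minrows 1.0
shift [ 0.0003  0.0113 -0.0006] turn [-5.000e-04 -2.000e-04 -2.309e-01] dist 9 ang 10.4 minrows 1.5
shift [ 0.001   0.0144 -0.0006] turn [-5.000e-04 -2.000e-04 -2.976e-01] dist 12 ang 13.4 minrows 1.9
```

View pics/w28.png

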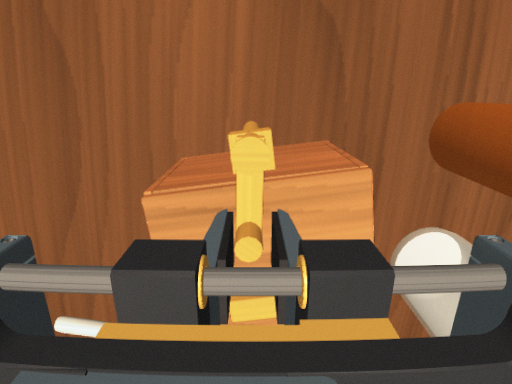

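play_rows(
  motion=[
    {"dx": -0.0005, "dy": 0.003, "dz": 0, "ax": 0, "ay": 0, "az": -0.06},
    {"dx": -0.0005, "dy": 0.006, "dz": 0, "ax": 0, "ay": 0, "az": -0.12},
    {"dx": 0, "dy": 0.0085, "dz": 0, "ax": 0, "ay": 0, "az": -0.165},
    {"dx": 0, "dy": 0.01, "dz": 0, "ax": 0, "ay": 0, "az": -0.165},
    {"dx": 0, "dy": 0.0115, "dz": 0, "ax": 0, "ay": 0, "az": -0.165},
    {"dx": 0, "dy": 0.0115, "dz": 0, "ax": 0, "ay": 0, "az": -0.165},
  ],
  hand=0.76,
)

```text
clock: 43.12
tool_pos: [581.6, 35.9, 149.3]
ee_rot: [-3.139, -0.0, 1.765]
force: [-6.9, -1.6, 3.2]
width: 22.0
```

Run:
```python
from h import *
s=arm.state();print(s["clock"],s["width"],s["tool_pos"],s["ee_rot"],s["force"])
snap("wrist","w29")
```

```text
43.1167 22.015382269520966 [581.64322061  35.89591644 149.25765808] [-3.13856644e+00 -4.32958589e-04  1.76494166e+00] [-6.91958491 -1.6271294   3.23864422]
```

View pics/w29.png

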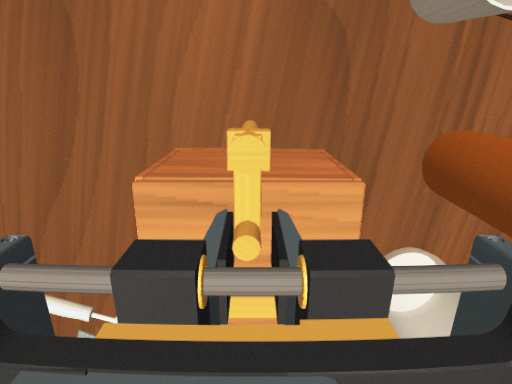

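play_rows(
  motion=[
    {"dx": 0, "dy": -0.002, "dz": 0, "ax": 0, "ay": 0, "az": 0},
    {"dx": 0, "dy": -0.0035, "dz": 0, "ax": 0, "ay": 0, "az": 0},
    {"dx": 0, "dy": -0.0035, "dz": 0, "ax": 0, "ay": 0, "az": 0},
    {"dx": 0, "dy": -0.0035, "dz": 0, "ax": 0, "ay": 0, "az": 0},
    {"dx": 0, "dy": -0.0035, "dz": -0.02, "ax": 0, "ay": 0, "az": 0},
    {"dx": 0, "dy": -0.0035, "dz": -0.05, "ax": 0, "ay": 0, "az": 0},
    {"dx": 0, "dy": -0.0035, "dz": -0.09, "ax": 0, "ay": 0, "az": 0},
    {"dx": -0.02, "dy": -0.0035, "dz": -0.12, "ax": 0, "ay": 0, "az": 0},
    {"dx": -0.05, "dy": -0.06, "dz": -0.14, "ax": 0, "ay": 0, "az": 0},
    {"dx": -0.05, "dy": -0.11, "dz": -0.14, "ax": 0, "ay": 0, "az": 0},
    {"dx": -0.05, "dy": -0.16, "dz": -0.14, "ax": 0, "ay": 0, "az": 0},
    {"dx": -0.05, "dy": -0.21, "dz": -0.14, "ax": 0, "ay": 0, "az": 0},
    {"dx": -0.05, "dy": -0.25, "dz": -0.14, "ax": 0, "ay": 0, "az": 0},
    {"dx": -0.05, "dy": -0.27, "dz": -0.14, "ax": 0, "ay": 0, "az": 0},
    {"dx": -0.05, "dy": -0.27, "dz": -0.14, "ax": 0, "ay": 0, "az": 0},
  ],
  hand=0.65,
)

```text
clock: 44.42
tool_pos: [375.8, -46.0, 261.7]
ee_rot: [-3.14, -0.0, 1.767]
force: [0.6, -0.4, 0.9]
width: 31.9
```

Run:
```python
from h import *
s=arm.state();print(s["clock"],s["qpos"].round(3),s["width"],s["tool_pos"],s["ee_rot"],s["force"])
snap("wrist","w30");snap("scene","s30",(100,110,400,310),2.6);snap("top","t30",(90,90,400,310),2.55)
```

```text
44.4167 [-0.279  0.083  1.82  -0.     1.239 -0.476] 31.928548570354696 [375.84581004 -45.97635191 261.68001203] [-3.14048213e+00 -1.67828522e-04  1.76730870e+00] [ 0.55943224 -0.42832865  0.94733569]
```

View pics/s30.png

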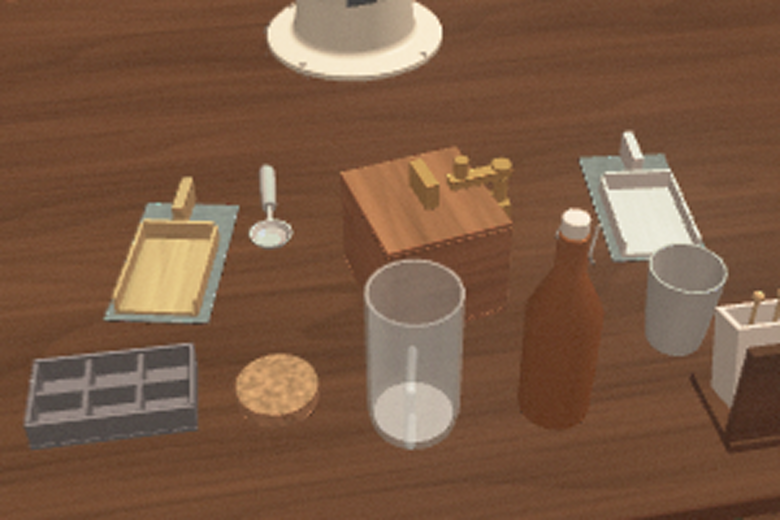

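View pics/t30.png

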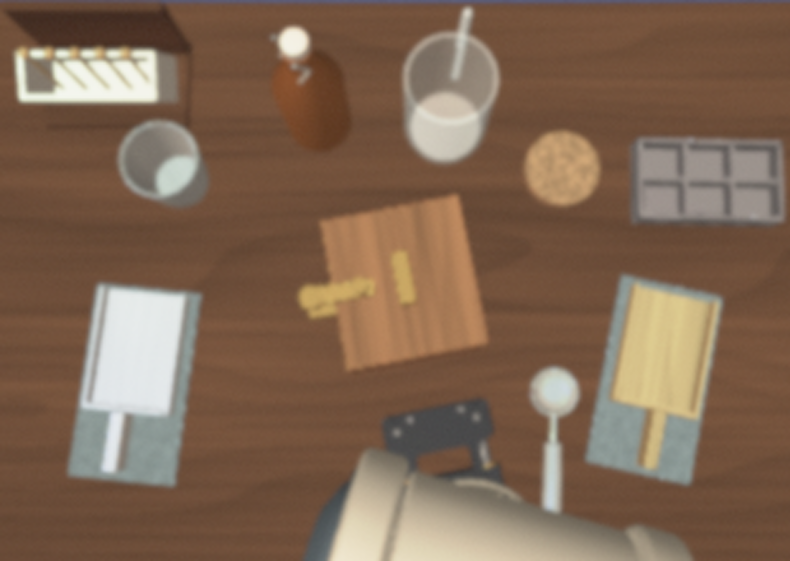

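View pics/w30.png

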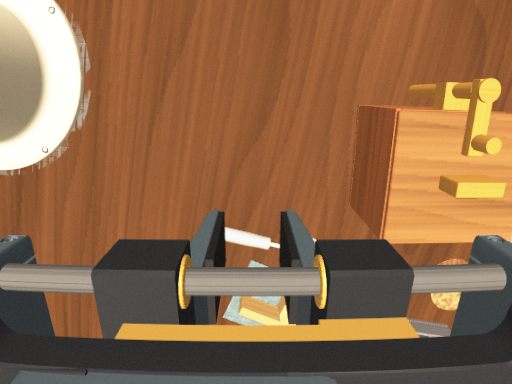

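Run:
```python
from h import *
p=arm.camera_params("top")
im=cv2.cvtColor(arm.camera("top"),cv2.COLOR_RGB2BGR)
cv2.imwrite("pics/t31.png",cv2.resize(im[160:240,200:290],None,fx=8,fy=8,interpolation=cv2.INTER_CUBIC))
```

```text
(no output)
```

View pics/t31.png

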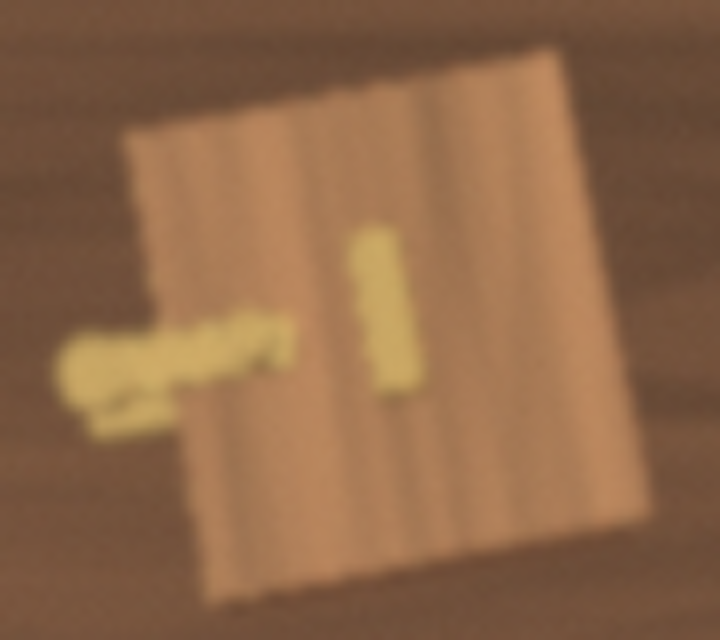

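Run:
```python
from h import *
print(arm.hand_in()); print(arm.state()["clock"])
```

```text
the job is handed in; nothing more can be done
None
the job is handed in; nothing more can be done
```

I put all the bar bits away in the order asked and handed the job in at about 44.6 s of the 208 s allowed; no verdict was reported.

- **Pieces:** I tipped the three steel blocks in first and checked that all three were in the box. Then I tipped in the two cork chocks. Nothing strayed, and I saw no piece or lid knocked aside.
- **Trays:** Both empty trays are flat on their own felt mats. The aluminium tray sits about 4 mm toward its lip end from its spot.
- **Lid:** Its measured centre was within about 1 mm of the box centre and its angle within about 0.5°. It came down at the calculated seated height, and later images show it flat.
- **Clamp:** I pushed the bar until about 7 N of resistance showed it was against its stop. The last top view shows it within about 1° of the box's -y direction, though that picture is only good to about 3°.
- **Bystanders:** All of them look unmoved in the last scene and top views.

**What went wrong:** My first grasp of the aluminium tray ran joint 6 to 3.083 rad, right at its stated 3.08 limit. The fingers closed too high on the handle and nudged the tray about 1 mm. I let go and regrasped with the wrist turned half round. From the readings I can't tell whether that touch counts as passing the joint range.

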